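# Gauge the trolley axle blocks and sort them

### The job

Three or four trolley axle blocks stand in the grey rack. With the plug gauge check each of them in turn, from the left (+y) to the right: push the green go end fully home in its bore, take it out, then push the red no-go end squarely against the bore to see whether it is refused or goes in. Then put every block whose bore refused the no-go end in the blue crate and every block that let it in (worn) in the red crate, lay the gauge back on its mat, and leave the other things on the table alone.

Things in the scene. Friction and masses are not known exactly. Their poses are not given: they have to be found in the camera images.
- gauge: Double-ended plug gauge, about 0.35 kg, 152 mm long, lying flat. Origin at the centre of the square dark grip, 104 mm long, 28 x 28 mm in section (14 mm above what it lies on). +x points to the go end: green band, plug 20 mm in diameter, 34 mm long, chamfered tip. -x points to the no-go end: red band, plug 25 mm in diameter, 14 mm long.
- go_shoulder (a point): On the gauge's axis where the go plug meets the grip (52 mm from the gauge's centre); touches the block's face when the go end is fully home.
- nogo_tip (a point): Centre of the flat end face of the no-go plug (66 mm from the gauge's centre).
- gauge_mat: Fixed black rubber mat, 120 (x) x 220 (y) x 4 mm, on which the gauge lies at the start and at the end. Origin at the centre of its underside, on the table.
- rack: Fixed grey rack, 94 (x) x 304 (y) mm, four pockets in a row along y, centres 74 mm apart (at y = +111, +37, -37, -111 from left to right). Pocket floor 6 mm, lips 20 mm above the table; they hold a block's foot with 2 mm play. Origin at the centre of its underside; x points away from the robot, along the bores. A block in it has its bore 38 mm above the table.
- blue_crate: Fixed shallow open blue crate for sound blocks, 160 (x) x 138 (y) x 40 mm outside, walls and floor 5 mm; room for four blocks two by two, bores along x (at x = +-36, y = +-31 mm). Origin at the centre of its underside. Either left or right of the rack.
- red_crate: Fixed shallow open red crate for worn blocks, same size as the blue one, origin at the centre of its underside. On the other side of the rack.
- block_a: Aluminium axle block, brass bushing, 0.85 kg: foot 66 (x) x 56 (y) x 14 mm, body 30 (x) x 50 (y), 62 mm tall in all. Origin on the bore axis, mid-thickness, 32 mm above the underside. x = bore axis (through, same from both sides), z up. Bore 22 mm wide if sound, 28 if worn: gauging tells. Starts in the leftmost (+y) pocket or is absent (None); of block_a and block_b at most one is there.
- block_b: Aluminium axle block, brass bushing, 0.85 kg: foot 66 (x) x 56 (y) x 14 mm, body 30 (x) x 50 (y), 62 mm tall in all. Origin on the bore axis, mid-thickness, 32 mm above the underside. x = bore axis (through, same from both sides), z up. Bore 22 mm wide if sound, 28 if worn: gauging tells. Starts in the leftmost (+y) pocket or is absent (None); of block_a and block_b at most one is there.
- block_c: Aluminium axle block, brass bushing, 0.85 kg: foot 66 (x) x 56 (y) x 14 mm, body 30 (x) x 50 (y), 62 mm tall in all. Origin on the bore axis, mid-thickness, 32 mm above the underside. x = bore axis (through, same from both sides), z up. Bore 22 mm wide if sound, 28 if worn: gauging tells. Starts in the second pocket or is absent (None); of block_c and block_d at most one is there.
- block_d: Aluminium axle block, brass bushing, 0.85 kg: foot 66 (x) x 56 (y) x 14 mm, body 30 (x) x 50 (y), 62 mm tall in all. Origin on the bore axis, mid-thickness, 32 mm above the underside. x = bore axis (through, same from both sides), z up. Bore 22 mm wide if sound, 28 if worn: gauging tells. Starts in the second pocket or is absent (None); of block_c and block_d at most one is there.
- block_e: Aluminium axle block, brass bushing, 0.85 kg: foot 66 (x) x 56 (y) x 14 mm, body 30 (x) x 50 (y), 62 mm tall in all. Origin on the bore axis, mid-thickness, 32 mm above the underside. x = bore axis (through, same from both sides), z up. Bore 22 mm wide if sound, 28 if worn: gauging tells. Starts in the third pocket or is absent (None); of block_e and block_f at most one is there.
- block_f: Aluminium axle block, brass bushing, 0.85 kg: foot 66 (x) x 56 (y) x 14 mm, body 30 (x) x 50 (y), 62 mm tall in all. Origin on the bore axis, mid-thickness, 32 mm above the underside. x = bore axis (through, same from both sides), z up. Bore 22 mm wide if sound, 28 if worn: gauging tells. Starts in the third pocket or is absent (None); of block_e and block_f at most one is there.
- block_g: Aluminium axle block, brass bushing, 0.85 kg: foot 66 (x) x 56 (y) x 14 mm, body 30 (x) x 50 (y), 62 mm tall in all. Origin on the bore axis, mid-thickness, 32 mm above the underside. x = bore axis (through, same from both sides), z up. Bore 22 mm wide if sound, 28 if worn: gauging tells. Starts in the rightmost (-y) pocket or is absent (None); of block_g and block_h at most one is there.
- block_h: Aluminium axle block, brass bushing, 0.85 kg: foot 66 (x) x 56 (y) x 14 mm, body 30 (x) x 50 (y), 62 mm tall in all. Origin on the bore axis, mid-thickness, 32 mm above the underside. x = bore axis (through, same from both sides), z up. Bore 22 mm wide if sound, 28 if worn: gauging tells. Starts in the rightmost (-y) pocket or is absent (None); of block_g and block_h at most one is there.
- tall_can: Food can with red band, 84 mm wide, 115 mm tall; a bystander, leave it alone. Origin at the centre of its underside.
- small_can: Food can with yellow band, 72 mm wide, 75 mm tall; a bystander, leave it alone. Origin at the centre of its underside.
- jar: Glass jar with green lid, 70 mm wide, 100 mm tall; a bystander, leave it alone. Origin at the centre of its underside.
- screwdriver: Screwdriver lying flat; a bystander, leave it alone. Origin at the centre of its underside.
- tape_roll: Orange roll of packing tape lying flat, 90 mm wide, 25 mm tall; a bystander, leave it alone. Origin at the centre of its underside.
- carton: Small brown carton, 80 x 90 x 80 mm; a bystander, leave it alone. Origin at the centre of its underside.
- napkin_box: Pale box, 80 x 120 x 70 mm; a bystander, leave it alone. Origin at the centre of its underside.
Things that resemble listed ones, but are neither listed nor needed, are in the scene too. What is shaped like the block_a but purple is not meant.

How it is judged:
By the outcome, as a careful person would: the job done as asked, in the order asked, and still so for the second after the job is handed in, with the robot touching nothing.
Of block_a, block_b only 1 to 1 are there at a start; the rules pass over those that are not, and their reading is None.
Of block_c, block_d only 1 to 1 are there at a start; the rules pass over those that are not, and their reading is None.
Of block_e, block_f only 1 to 1 are there at a start; the rules pass over those that are not, and their reading is None.
Of block_g, block_h, napkin_box, jar only 1 to 1 are there at a start; the rules pass over those that are not, and their reading is None.
At some moment in a run one of gauge may be knocked a few centimetres aside while the robot is not near it.
Once in a run the grip may slacken for a moment while it holds something.
It also fails if it takes over 210 s, if anything falls off the work surface, if the arm or the gripper's body presses on something with over 40 N, if the wrist force passes 120 N, or if a joint passes its speed limit or range.

### The arm

A 6-joint arm with a two-finger parallel gripper is mounted at the origin on the work surface. World frame = base frame: x ahead of the robot, y to its left, z up, the work surface at z = 0. Lengths are in mm, angles in rad, forces in N, time in s.
With the tool pointing down it reaches from about 275 to 750 mm from the base axis. Payload 10.2 kg.
Tool frame: the origin (TCP) lies at the very end of the fingers, on their centre line; the grasp point (between the pads) lies 19 mm behind it; z points along the fingers, x is the direction in which the jaws open and shut, and the axes are right-handed (so a half turn about z gives the same grasp; the last joint's range is limited). The gripper opens to 85 mm and grips with 20 to 120 N. Pads are 22 mm wide; open, the fingers measure 114 mm over their backs; the gripper's body (76 mm by 85 mm) begins 54 mm behind the grasp point. The pads swing forward as they close: fully open they stand 13 mm farther back than shut.
Start: joints at [-1.508, 0.313, 1.498, -0, 1.331, -0.223], TCP at [147.998, -503.714, 231.294] pointing down, gripper open.
Joint ranges: [-2.94, 2.94], [-0.97, 2.17], [0.19, 2.56], [-1.23, 4.37], [0.02, 3.11], [-2.88, 2.88]. Speed limits (rad/s): [2.39, 2.39, 3.01, 3.14, 3.14, 3.14].

### API

Orientations are given as a unit quaternion [w, x, y, z].
In Python, from rig import ctrl, cams gives the robot as it stands.
- The arm moves only by the tool play_rows, never from a script. Its argument "steps" is a list of rows, each a list of 2 entries, a list of its own where there are three numbers: the shift along the tool's x, y, z normalised to -1 to 1, where 1 is 0.75 m, then the turn, a rotation vector about the tool's x, y, z normalised to -1 to 1, where 1 is 45 degrees. A call has 1 to 20 rows; each row shifts and turns the commanded pose from where the row before left it, along the tool's axes as they then stand; what a row does not reach is not made up. A row lasts 1/10 s, in which the tool goes at most 50 mm and 8.59 degrees, less where a joint would pass 70% of its speed; a pose out of reach is approached as far as the arm can. A call with a number of a shift or a turn outside -1 to 1 is refused whole. A call with a gripper value outside its range is refused whole. "grip" is the closure, from 0 (fully open) to 1 (shut), set as the call begins (left out, the last holds). The fingers move at their own pace and stop on an object; "squeeze" is the grip in N (left out, the last holds). Time passes only in rows, so rows that do not move let the fingers close. It gives the time, the measured TCP pose, the force and the opening at its end, in the units of the state.
- ctrl.sense(): the state, without advancing time (a new reading comes with each control period).
- cams.capture(name): name is "side" or "top"; returns the picture (400x640x3 uint8, red, green, blue); there is no depth.
- cams.camera_info(name): a dict with "fx", "fy", "cx", "cy" (pixels), "xyz" and "attitude" of the camera in the world. Camera axes: x right, y up, looking along -z (the intrinsics and any distortion apply to the point x, -y, -z); pixel columns grow to the right and rows downward; lengths in mm; the calibration is good to about 2 mm. A picture is of the moment at which its call begins. camera_info takes no time and is no camera call.
- ctrl.finish_job(): hands the job in, once; it reports no verdict.
Trained networks look in the newest picture that a camera, given by its name, has taken for a name from the list of things; names that differ only in an ending like _2 or _b are one class to them, and where a whole thing is asked for, a point or a joint stands for the part that bears it (a point fixed in the world has none). Each returns a list of dicts, best first, with "p" (0 to 1); they miss things now and then, are a little off and sometimes report something else, mostly with a low value. They report only what shows in the picture. A call takes as long as a camera call. They do not tell look-alikes from the thing itself.
- cams.search_frame(camera, thing): "rect" ([centre column, centre row, width, height] in pixels, round what is visible of it).
- cams.tip_of(camera, thing): "pixel" ([column, row] in pixels: a listed point, or the origin of a listed thing).
The state is a dict: "time_s": time; "joints": joint angles; "dq": joint speeds; "tau": joint torques, N m; "eef_pos": TCP position; "ee_rot": TCP orientation; "force": force on the tool from outside, world axes, zero at the start; "wrist_torque": the same for the moment, N m; "grip_width": opening from 0.0 (shut) to 1.0 (fully open).
Only numpy, scipy, OpenCV 4.12 (cv2) and the standard library are available. Lean on these libraries where they do the work, as an engineer would, in place of code of your own. Each camera call takes 0.05 s, during which the arm holds its last target.

## Working session

There is one attempt and no reset: what is moved stays moved. The work goes in short steps, Python scripts to look and compute and a tool call to move; the robot and the scene stay as the last step left them, time stands still between calls to the robot, and variables do not carry over. Pictures are saved under pics/ and viewed, and the job is handed in when it is done.

Besides the shell and the picture viewer there is one more tool, called after "Call:" by a JSON object that holds its "fn" and its "kwargs", one argument or row to a line. play_rows: Moves the arm, as the interface text tells. Its arguments: {"type":"object","properties":{"steps":{"type":"array"},"grip":{"type":"number"},"squeeze":{"type":"number"}},"required":["steps"]}

```bash
ls; mkdir -p pics
python3 - <<'E'
from rig import ctrl,cams
import cv2
print(ctrl.sense())
for n in("side","top"):
    print(n,cams.camera_info(n))
    im=cams.capture(n); cv2.imwrite(f"pics/{n}0.png",im[:,:,::-1])
E
```

```text
pics
{'time_s': 0.0, 'joints': array([-1.50842882e+00,  3.13462953e-01,  1.49844134e+00, -1.08116551e-05,
        1.33100632e+00, -2.23428083e-01]), 'dq': array([-7.93670944e-06, -1.51663049e-04,  3.90139193e-04, -1.72446382e-04,
       -5.72083389e-04,  7.68567381e-04]), 'tau': array([-1.09347482e-03, -4.12267041e+01, -2.59743369e+01, -2.38624161e-04,
        4.24848768e-03, -1.62805287e-05]), 'eef_pos': array([ 147.96335213, -503.44663681,  230.72684988]), 'ee_rot': array([-4.98541213e-04,  8.00600641e-01, -5.99197947e-01, -4.30974046e-04]), 'force': array([-0.03885059,  0.08336526, -0.36067306]), 'wrist_torque': array([0.02575987, 0.03131312, 0.03440571]), 'grip_width': 0.9947323435477002}
side {'fx': 422.2587167076984, 'fy': 422.2587167076984, 'cx': 322.47011973317893, 'cy': 194.04521516587664, 'xyz': array([  465.78832557, -1124.15234184,  1006.56052457]), 'attitude': array([ 0.90766708,  0.41770013, -0.02128549, -0.03484241])}
top {'fx': 438.22290427700034, 'fy': 438.22290427700034, 'cx': 313.50492516519614, 'cy': 200.5723628475953, 'xyz': array([ 281.1866518 ,   18.79535217, 1569.75673496]), 'attitude': array([-0.69841146, -0.05685625,  0.0603243 ,  0.71087958])}
```

View pics/side0.png

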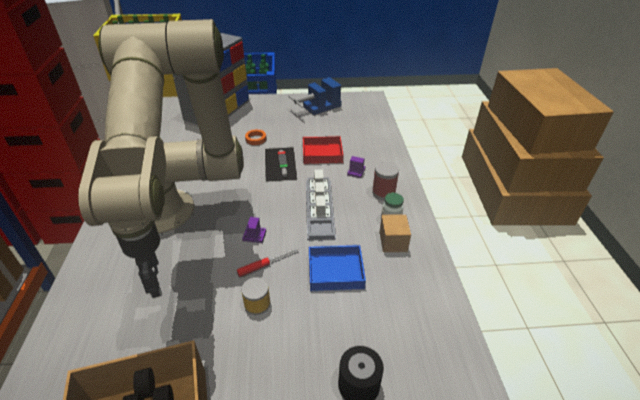

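View pics/top0.png

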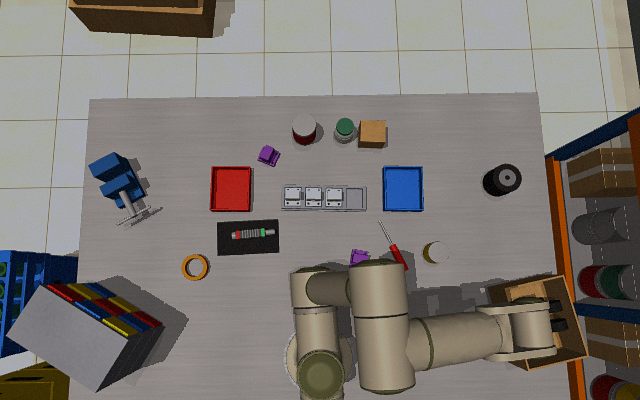

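```bash
cat > h.py <<'E'
from rig import ctrl,cams
import cv2,numpy as np
from scipy.spatial.transform import Rotation as R
def cam(n):
    i=cams.camera_info(n); a=i["attitude"]
    return i, R.from_quat([a[1],a[2],a[3],a[0]]).as_matrix(), np.array(i["xyz"])
def proj(n,P):
    i,M,t=cam(n); p=(np.atleast_2d(P)-t)@M
    return np.c_[i["cx"]+i["fx"]*p[:,0]/-p[:,2], i["cy"]-i["fy"]*p[:,1]/-p[:,2]]
def unproj(n,uv,z):
    i,M,t=cam(n); uv=np.atleast_2d(uv).astype(float)
    d=np.c_[(uv[:,0]-i["cx"])/i["fx"],-(uv[:,1]-i["cy"])/i["fy"],-np.ones(len(uv))]@M.T
    return t+d*((z-t[2])/d[:,2])[:,None]
def crop(n,x0,y0,x1,y1,s,f,im=None):
    im=cams.capture(n) if im is None else im
    c=cv2.resize(im[y0:y1,x0:x1],None,fx=s,fy=s,interpolation=cv2.INTER_CUBIC)
    cv2.imwrite("pics/"+f,c[:,:,::-1]); return im
def tcp():
    s=ctrl.sense(); q=s["ee_rot"]; return s, R.from_quat([q[1],q[2],q[3],q[0]]).as_matrix(), s["eef_pos"]
E
python3 - <<'E'
from h import *
crop("top",200,110,440,270,3.3,"t1.png")
crop("side",220,120,420,300,4,"s1.png")
for n in("top","side"):
  for t in("gauge","go_shoulder","nogo_tip","gauge_mat","rack","blue_crate","red_crate","block_a"):
    z={"gauge":18,"go_shoulder":18,"nogo_tip":18,"block_a":38}.get(t,0)
    for d in cams.tip_of(n,t)[:4]:
        print(n,t,round(d["p"],2),np.round(d["pixel"],1),np.round(unproj(n,d["pixel"],z)[0],1))
E
```

```text
top gauge 0.84 [249.4 231.4] [434.1 238.1  18. ]
top gauge 0.29 [266.7 232.4] [429.4 176.8  18. ]
top go_shoulder 0.73 [264.7 231.8] [431.7 183.9  18. ]
top nogo_tip 0.55 [231.2 235.1] [422.1 302.5  18. ]
top gauge_mat 0.95 [248.7 232.7] [431.2 243.2   0. ]
top rack 0.96 [321.7 198. ] [552.9 -21.3   0. ]
top rack 0.15 [265.  230.4] [438.4 184.7   0. ]
top blue_crate 0.84 [399.2 187.2] [ 588.  -305.2    0. ]
top red_crate 0.62 [231.1 188.8] [592.7 308.3   0. ]
top block_a 0.79 [333.7 196.8] [549.9 -63.   38. ]
top block_a 0.79 [358.1 260.4] [ 324.7 -141.8   38. ]
top block_a 0.72 [290.5 193.2] [565.6  90.2  38. ]
top block_a 0.69 [267.1 154. ] [710.8 173.2  38. ]
side gauge 0.61 [281.9 163.2] [424.8 223.6  18. ]
side go_shoulder 0.72 [284.4 170.3] [434.  176.9  18. ]
side go_shoulder 0.58 [319.1 195.3] [556.2  20.5  18. ]
side nogo_tip 0.49 [280.5 151.6] [419.8 303.6  18. ]
side nogo_tip 0.22 [321.5 154.9] [584.6 269.2  18. ]
side gauge_mat 0.7 [280.5 165. ] [418.4 236.4  -0. ]
side rack 0.85 [319.8 205.7] [556.1 -15.3   0. ]
side rack 0.56 [322.1 156.8] [588.1 281.    0. ]
side blue_crate 0.79 [333.2 270.6] [ 574.2 -309.9    0. ]
side red_crate 0.89 [322.3 156.5] [589.1 283.   -0. ]
side red_crate 0.64 [255.6 304.7] [ 345.1 -414.7    0. ]
side block_a 0.84 [357.1 168.5] [710.2 142.9  38. ]
side block_a 0.63 [317.  182.8] [552.   67.4  38. ]
side block_a 0.61 [317.7 191.8] [550.8  16.7  38. ]
side block_a 0.55 [255.8 231.2] [ 339.6 -163.7   38. ]
```

View pics/t1.png

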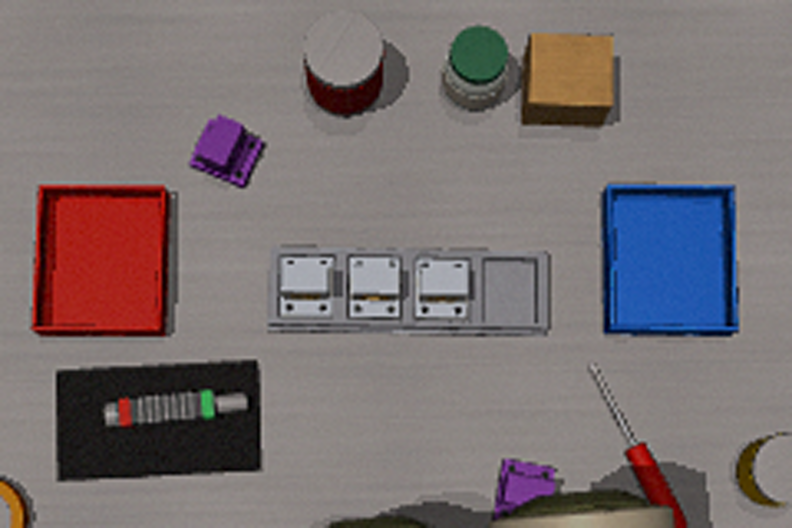

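View pics/s1.png

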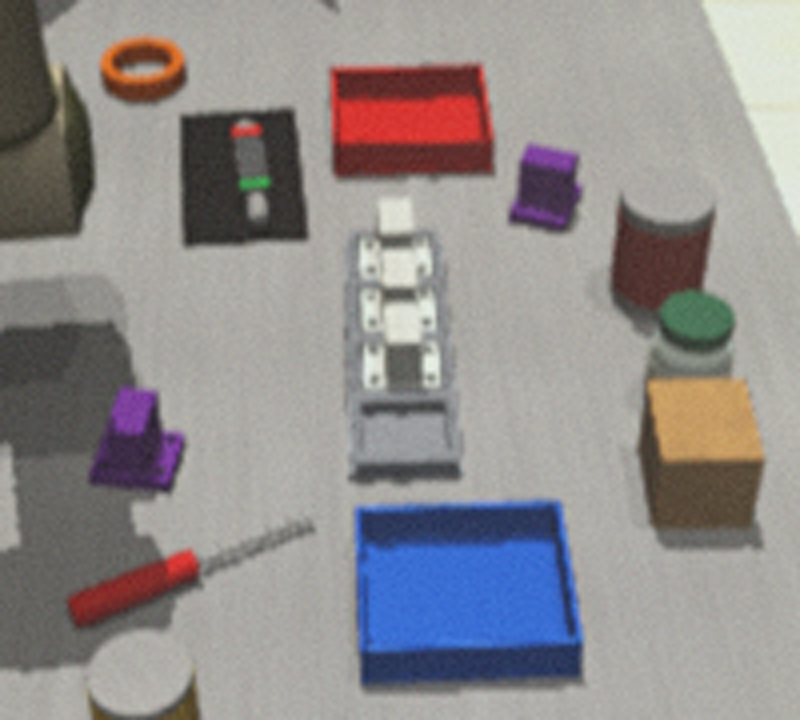

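Run:
```python
from h import *
for n in("top","side"):
    a=np.mean([cams.capture(n).astype(float) for _ in range(6)],0).astype(np.uint8)
    cv2.imwrite(f"pics/avg_{n}.png",a[:,:,::-1])
    if n=="top": crop(n,275,175,375,220,8,"t2.png",a)
    else: crop(n,295,160,345,245,7,"s2.png",a)
```

```text
(no output)
```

View pics/t2.png

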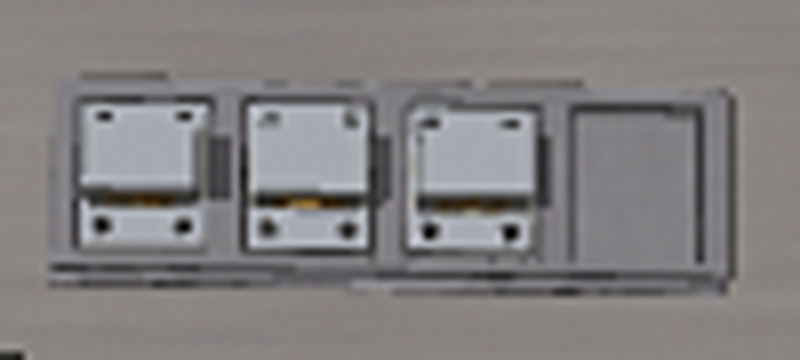

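View pics/s2.png

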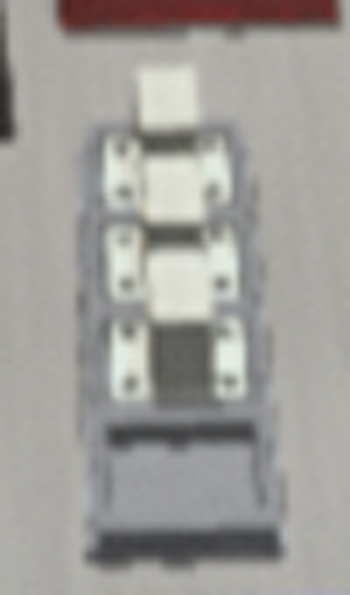

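```bash
cat > fit.py <<'E'
from h import *
from scipy.optimize import minimize
from scipy.ndimage import map_coordinates
def rect(x,y,z): 
    c=[(-x,-y,z),(x,-y,z),(x,y,z),(-x,y,z)]; return [(c[i],c[(i+1)%4]) for i in range(4)]
rackE=rect(47,152,20)+[((-47,-152,0),(-47,152,0))]
for k in(111,37,-37,-111):
    rackE+= [((a[0],a[1]+k,20),(b[0],b[1]+k,20)) for a,b in rect(34,29,20)] if k==-111 else []
blockE=rect(33,28,14)+rect(15,25,62)   # z from underside
crateE=rect(80,69,40)+rect(75,64,40)
matE=rect(60,110,4)
def pts(E,n=40):
    return np.concatenate([np.linspace(a,b,n) for a,b in E])
def grad(im):
    g=cv2.GaussianBlur(im.astype(np.float32),(0,0),0.7)
    gx=cv2.Sobel(g,cv2.CV_32F,1,0);gy=cv2.Sobel(g,cv2.CV_32F,0,1)
    return np.sqrt(gx**2+gy**2).max(2)
def fit(ims,E,x0,z0,r=12,cams_=("top","side")):
    P=pts(E); G={n:grad(ims[n]) for n in cams_}
    def T(v): 
        c,s=np.cos(v[2]),np.sin(v[2]); return np.c_[v[0]+c*P[:,0]-s*P[:,1],v[1]+s*P[:,0]+c*P[:,1],P[:,2]+z0]
    def f(v):
        t=0
        for n in cams_:
            uv=proj(n,T(v)); t-=np.minimum(map_coordinates(G[n],[uv[:,1],uv[:,0]],order=1),150).mean()
        return t
    best=None
    for dx in np.arange(-r,r+1,3):
        for dy in np.arange(-r,r+1,3):
            for da in np.arange(-.06,.07,.02):
                v=(x0[0]+dx,x0[1]+dy,x0[2]+da); q=f(v)
                if best is None or q<best[0]: best=(q,v)
    m=minimize(f,best[1],method="Nelder-Mead",options=dict(initial_simplex=[np.array(best[1])+d for d in ([0,0,0],[2,0,0],[0,2,0],[0,0,.015])]))
    return m.x,m.fun,T(m.x)
def draw(ims,n,Ps,x0,y0,x1,y1,s,f):
    c=cv2.resize(ims[n][y0:y1,x0:x1],None,fx=s,fy=s,interpolation=cv2.INTER_CUBIC)
    for P in Ps:
        for u in proj(n,P):
            cv2.circle(c,(int((u[0]-x0+.5)*s),int((u[1]-y0+.5)*s)),1,(255,0,255),-1)
    cv2.imwrite("pics/"+f,c[:,:,::-1])
E
python3 - <<'E'
from fit import *
ims={n:cv2.imread(f"pics/avg_{n}.png")[:,:,::-1] for n in("top","side")}
for cs in(("top",),("side",),("top","side")):
    v,q,P=fit(ims,rackE,(553,-20,0),0,cams_=cs); print("rack",cs,v,q)
    for nm,x0 in(("blue",(582,-307,0)),("red",(591,295,0))):
        w,q,_=fit(ims,crateE,x0,0,cams_=cs,r=15); print(nm,w,q)
    w,q,_=fit(ims,matE,(428,240,0),0,cams_=cs);print("mat",w,q)
Ps=[P]
c,s=np.cos(v[2]),np.sin(v[2])
for k in(111,37,-37):
    for cs in(("top",),("side",),("top","side")):
        w,q,B=fit(ims,blockE,(v[0]-s*k,v[1]+c*k,v[2]),6,r=6,cams_=cs); print(k,cs,w,q)
    Ps.append(B)
draw(ims,"top",Ps,275,175,375,220,8,"t3.png")
draw(ims,"side",Ps,295,160,345,245,7,"s3.png")
E
```

```text
rack ('top',) [ 5.49247167e+02 -2.94734769e+01 -3.59714586e-02] -102.2388687133789
blue [ 5.78807348e+02 -3.05576724e+02 -4.61073766e-02] -149.5703887939453
red [ 5.88866758e+02  3.04896156e+02 -3.18157594e-02] -149.97879028320312Traceback (most recent call last):
  File "<stdin>", line 7, in <module>
  File "fit.py", line 31, in fit
    v=(x0[0]+dx,x0[1]+dy,x0[2]+da); q=f(v)
                                      ~^^^
  File "fit.py", line 25, in f
    uv=proj(n,T(v)); t-=np.minimum(map_coordinates(G[n],[uv[:,1],uv[:,0]],order=1),150).mean()
  File "h.py", line 8, in proj
    i,M,t=cam(n); p=(np.atleast_2d(P)-t)@M
          ~~~^^^
  File "h.py", line 5, in cam
    i=cams.camera_info(n); a=i["attitude"]
ValueError: time passes only in moves, steps and waits
```

```bash
python3 - <<'E'
from rig import cams
import pickle
pickle.dump({n:cams.camera_info(n) for n in("top","side")},open("cam.pkl","wb"))
E
sed -i 's/^import cv2,numpy as np/import cv2,numpy as np,pickle\nCI=pickle.load(open("cam.pkl","rb"))/; s/i=cams.camera_info(n)/i=CI[n]/' h.py
cat > run.py <<'E'
from fit import *
ims={n:cv2.imread(f"pics/avg_{n}.png")[:,:,::-1] for n in("top","side")}
for cs in(("top",),("side",),("top","side")):
    v,q,P=fit(ims,rackE,(553,-20,0),0,cams_=cs); print("rack",cs,v,q)
    for nm,x0 in(("blue",(582,-307,0)),("red",(591,295,0))):
        w,q,_=fit(ims,crateE,x0,0,cams_=cs,r=15); print(nm,w,q)
    w,q,_=fit(ims,matE,(428,240,0),0,cams_=cs);print("mat",w,q)
Ps=[P]
c,s=np.cos(v[2]),np.sin(v[2])
for k in(111,37,-37):
    for cs in(("top",),("side",),("top","side")):
        w,q,B=fit(ims,blockE,(v[0]-s*k,v[1]+c*k,v[2]),6,r=6,cams_=cs); print(k,cs,w,q)
    Ps.append(B)
draw(ims,"top",Ps,275,175,375,220,8,"t3.png")
draw(ims,"side",Ps,295,160,345,245,7,"s3.png")
E
python3 run.py
```

```text
rack ('top',) [ 5.49247167e+02 -2.94734769e+01 -3.59714586e-02] -102.2388687133789
blue [ 5.78807348e+02 -3.05576724e+02 -4.61073766e-02] -149.5703887939453
red [ 5.88866758e+02  3.04896156e+02 -3.18157594e-02] -149.97879028320312
mat [4.16000000e+02 2.46000000e+02 1.38777878e-17] -150.0
rack ('side',) [ 5.52746565e+02 -2.83922250e+01 -2.45077192e-02] -97.16606140136719
blue [ 5.76117449e+02 -3.16581525e+02 -3.58855389e-02] -149.6092071533203
red [ 5.88333333e+02  3.02666667e+02 -3.25000000e-02] -150.0
mat [4.16e+02 2.40e+02 4.00e-02] -150.0
rack ('top', 'side') [ 5.50401886e+02 -2.93118366e+01 -4.26469156e-02] -195.6256103515625
blue [ 5.78736799e+02 -3.14610226e+02 -2.09607605e-02] -297.24371337890625
red [ 5.88396154e+02  3.04832835e+02 -3.67166132e-02] -299.97161865234375
mat [4.16e+02 2.46e+02 2.00e-02] -300.0
111 ('top',) [ 5.61297420e+02  8.36278405e+01 -1.49918329e-02] -136.117919921875
111 ('side',) [ 5.58007661e+02  7.65072489e+01 -1.17818387e-02] -132.2008819580078
111 ('top', 'side') [5.58595246e+02 8.25876924e+01 3.33839371e-02] -262.18878173828125
37 ('top',) [5.54691005e+02 8.73953878e+00 2.13847175e-02] -135.1912078857422
37 ('side',) [ 5.56281316e+02  5.28416092e+00 -9.12181611e-02] -132.82882690429688
37 ('top', 'side') [5.55488305e+02 8.09316009e+00 7.58185670e-04] -265.38201904296875
-37 ('top',) [ 5.52549336e+02 -6.10369096e+01 -6.46535130e-03] -126.9459457397461
-37 ('side',) [ 5.54009395e+02 -6.61381636e+01 -6.41745237e-02] -136.47103881835938
-37 ('top', 'side') [ 5.53008374e+02 -6.25311068e+01 -3.06669630e-02] -259.1689453125
```

```bash
sed -i 's/np.minimum(map_coordinates(G\[n\],\[uv\[:,1\],uv\[:,0\]\],order=1),150)/(map_coordinates(G[n],[uv[:,1],uv[:,0]],order=1)**.5)*10/' fit.py; python3 run.py
```

```text
Traceback (most recent call last):
  File "run.py", line 1, in <module>
    from fit import *
  File "fit.py", line 25
    uv=proj(n,T(v)); t-=(map_coordinates(G[n],[uv[:,1],uv[:,0]],order=1)**.5)*10.mean()
                                                                                ^
SyntaxError: invalid decimal literal
```

View pics/t3.png

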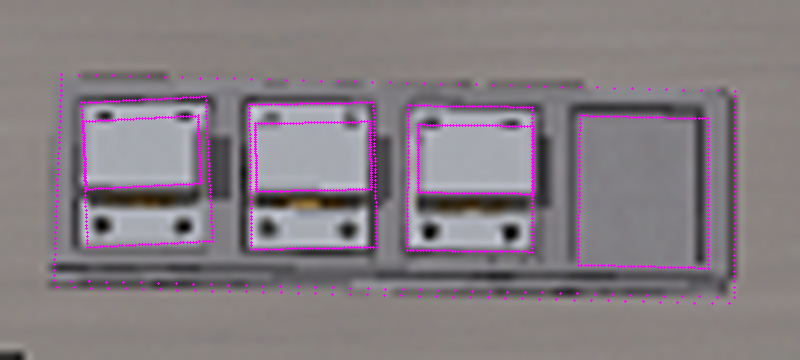

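View pics/s3.png

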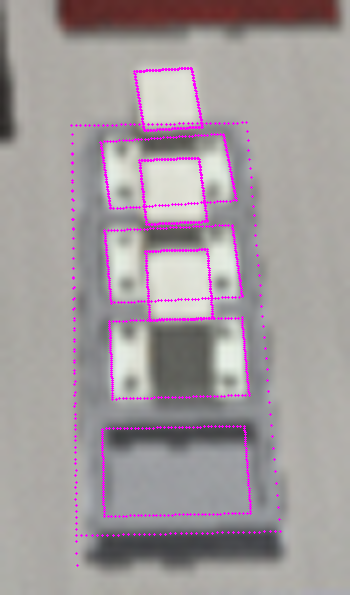

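```bash
sed -i 's/t-=(map_coord\(.*\))\*10.mean()/t-=10*(map_coord\1).mean()/' fit.py
cat > run2.py <<'E'
from fit import *
ims={n:cv2.imread(f"pics/avg_{n}.png")[:,:,::-1] for n in("top","side")}
allE=list(rackE[:4])
for k in(111,37,-37):
    allE+=[((a[0],a[1]+k,a[2]+6),(b[0],b[1]+k,b[2]+6)) for a,b in blockE]
for cs in(("top",),("side",),("top","side")):
    v,q,P=fit(ims,allE,(553,-24,-0.02),0,cams_=cs); print("rack",cs,v,q)
    if len(cs)==1: draw(ims,cs[0],[P],*((275,175,375,220,8,"t4.png") if cs[0]=="top" else (295,160,345,245,7,"s4.png")))
    for nm,x0 in(("blue",(580,-310,-.02)),("red",(589,302,-.02))):
        w,q,_=fit(ims,crateE,x0,0,cams_=cs,r=12); print(nm,w,q)
    w,q,_=fit(ims,matE,(428,240,0),0,cams_=cs);print("mat",w,q)
E
python3 run2.py
```

```text
rack ('top',) [ 5.53664231e+02 -2.68101338e+01 -4.11435689e-02] -125.74250030517578
blue [ 5.73057928e+02 -3.04404045e+02 -4.38054407e-02] -167.169921875
red [ 5.88105481e+02  3.05804923e+02 -2.45964266e-02] -171.43801879882812
mat [4.15909138e+02 2.46146017e+02 3.26674082e-02] -189.2259521484375
rack ('side',) [ 5.54265255e+02 -2.73382187e+01 -3.28374521e-02] -128.2421112060547
blue [ 5.79813000e+02 -3.15160696e+02 -3.00534791e-02] -161.47265625
red [ 5.88834016e+02  3.03471133e+02 -2.86778793e-02] -169.47564697265625
mat [4.16887106e+02 2.43928698e+02 2.71596673e-02] -177.42462158203125
rack ('top', 'side') [ 5.53839183e+02 -2.69503875e+01 -3.84244866e-02] -253.6890869140625
blue [ 5.79051645e+02 -3.14112553e+02 -2.92185851e-02] -320.7264404296875
red [ 5.88406802e+02  3.05416854e+02 -2.93993072e-02] -339.68060302734375
mat [4.16225184e+02 2.45928339e+02 3.23216346e-02] -364.91192626953125
```

View pics/t4.png

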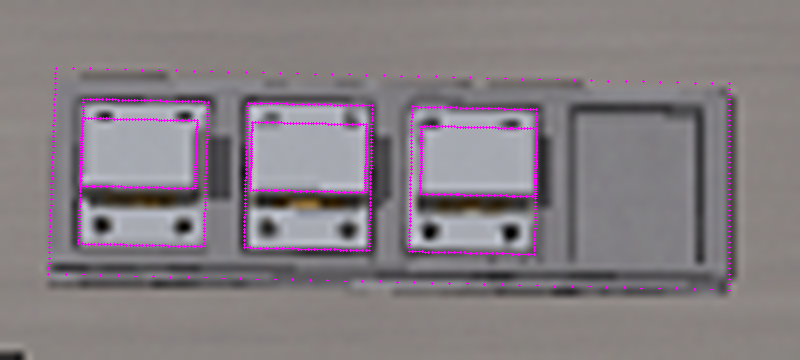

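View pics/s4.png

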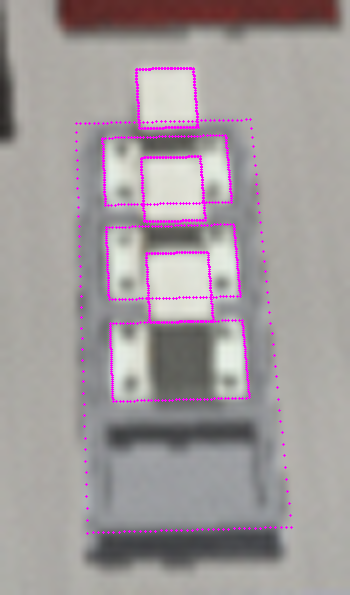

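```bash
cat > run3.py <<'E'
from fit import *
ims={n:cv2.imread(f"pics/avg_{n}.png")[:,:,::-1] for n in("top","side")}
def band(im,kind,box):
    h=cv2.cvtColor(np.ascontiguousarray(im),cv2.COLOR_RGB2HSV); H,S,V=[h[...,i].astype(int) for i in range(3)]
    m=(S>110)&(V>60)&(((H<10)|(H>170)) if kind=="r" else ((H>50)&(H<80)))
    x0,y0,x1,y1=box; M=np.zeros_like(m); M[y0:y1,x0:x1]=m[y0:y1,x0:x1]
    ys,xs=np.nonzero(M); w=S[ys,xs]; return np.array([(xs*w).sum()/w.sum(),(ys*w).sum()/w.sum()]),len(xs)
for n,box in(("top",(216,218,282,258)),("side",(264,146,298,182))):
    for k in "rg":
        uv,c=band(ims[n],k,box); print(n,k,uv,c,unproj(n,uv,30 if n=="top" else 26)[0])
crop("top",212,215,284,260,10,"t5.png",ims["top"])
crop("side",262,145,300,185,14,"s5.png",ims["side"])
v,q,P=fit(ims,[((-52,-14,14),(52,-14,14)),((-52,14,14),(52,14,14)),((52,-10,0),(86,-10,0)),((52,10,0),(86,10,0)),((86,-10,0),(86,10,0)),((-66,-12.5,0),(-66,12.5,0))],(428,236,-1.48),18,r=9);print(v,q)
draw(ims,"top",[P],212,215,284,260,10,"t5b.png")
draw(ims,"side",[P],262,145,300,185,14,"s5b.png")
E
python3 run3.py
```

```text
top r [237.42857143 234.44369931] 32 [422.89833841 278.42191262  30.        ]
top g [262.33057851 232.18450413] 31 [429.31054421 190.95047397  30.        ]
side r [281.1805675  152.30897105] 23 [422.86251904 286.82856458  26.        ]
side g [283.2747465  165.46016417] 15 [430.32073615 197.56407411  26.        ]
[426.30802191 237.48068507  -1.48989814] -314.1080322265625
```

View pics/t5b.png

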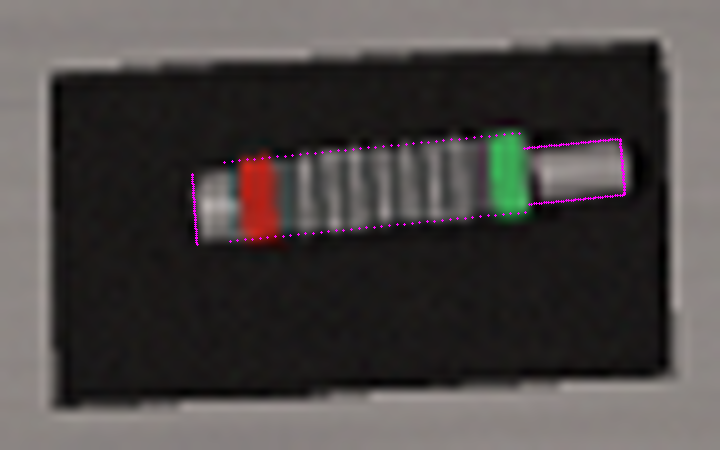

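View pics/s5b.png

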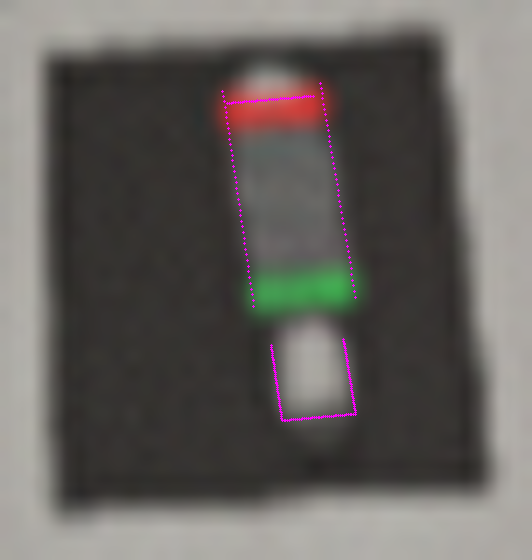

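```bash
cat >> h.py <<'E'
def to(x,y,z,psi,n=None):
    """needed shift (tool frame, normalised totals) at present orientation, and turn; turn to be done after"""
    s,M,p=tcp()
    cur=np.arctan2(M[1,0],M[0,0]); d=M.T@(np.array([x,y,z])-p)
    # tilt correction + yaw: desired R
    c,sn=np.cos(psi),np.sin(psi); D=np.array([[c,sn,0],[sn,-c,0],[0,0,-1.]])
    rv=np.degrees(R.from_matrix(M.T@D).as_rotvec())/45
    print("t",round(s["time_s"],2),"tcp",np.round(p,1),"psi",round(cur,4),"w",round(s["grip_width"],3),"F",np.round(s["force"],1))
    print(" shift tot",np.round(d/750,4)," mm",np.round(d,1)," minrows",np.linalg.norm(d)/50," turn tot",np.round(rv,4)," minrows",np.linalg.norm(rv)*45/8.59)
E
python3 -c "
from h import *
to(426,235,150,0.084)"
```

```text
t 1.6 tcp [ 148.  -503.7  231.3] psi -1.285 w 1.003 F [ 0.1 -0.4  0.2]
 shift tot [-0.8405 -0.6333  0.1084]  mm [-630.4 -475.    81.3]  minrows 15.869315295750646  turn tot [-0.      0.     -1.7431]  minrows 9.131509182781787
```

Call:
{"fn": "play_rows", "kwargs": {
  "steps": [
    [[-0.0467, -0.0352, 0.006], [0, 0, 0]],
    [[-0.0467, -0.0352, 0.006], [0, 0, 0]],
    [[-0.0467, -0.0352, 0.006], [0, 0, 0]],
    [[-0.0467, -0.0352, 0.006], [0, 0, 0]],
    [[-0.0467, -0.0352, 0.006], [0, 0, 0]],
    [[-0.0467, -0.0352, 0.006], [0, 0, 0]],
    [[-0.0467, -0.0352, 0.006], [0, 0, 0]],
    [[-0.0467, -0.0352, 0.006], [0, 0, 0]],
    [[-0.0467, -0.0352, 0.006], [0, 0, 0]],
    [[-0.0467, -0.0352, 0.006], [0, 0, 0]],
    [[-0.0467, -0.0352, 0.006], [0, 0, 0]],
    [[-0.0467, -0.0352, 0.006], [0, 0, 0]],
    [[-0.0467, -0.0352, 0.006], [0, 0, 0]],
    [[-0.0467, -0.0352, 0.006], [0, 0, 0]],
    [[-0.0467, -0.0352, 0.006], [0, 0, 0]],
    [[-0.0467, -0.0352, 0.006], [0, 0, 0]],
    [[-0.0467, -0.0352, 0.006], [0, 0, 0]],
    [[-0.0467, -0.0352, 0.006], [0, 0, 0]]
  ],
  "grip": 0.0
}}

```text
time_s: 3.4
eef_pos: [426.5, 237.2, 150.1]
ee_rot: [-0.0, 0.801, -0.599, 0.0]
force: [0.9, -1.4, 0.6]
grip_width: 0.997
```

Call:
{"fn": "play_rows", "kwargs": {
  "steps": [
    [[0, 0, 0], [0, 0, -0.1743]],
    [[0, 0, 0], [0, 0, -0.1743]],
    [[0, 0, 0], [0, 0, -0.1743]],
    [[0, 0, 0], [0, 0, -0.1743]],
    [[0, 0, 0], [0, 0, -0.1743]],
    [[0, 0, 0], [0, 0, -0.1743]],
    [[0, 0, 0], [0, 0, -0.1743]],
    [[0, 0, 0], [0, 0, -0.1743]],
    [[0, 0, 0], [0, 0, -0.1743]],
    [[0, 0, 0], [0, 0, -0.1743]]
  ]
}}

```text
time_s: 4.4
eef_pos: [426.2, 235.1, 150.3]
ee_rot: [-0.0, 0.999, 0.045, 0.0]
force: [-0.3, -0.6, 0.2]
grip_width: 1.002
```

Run:
```python
from h import *
to(426,235,8,0.084)
crop("side",230,100,340,200,7,"s6.png")
crop("top",200,180,300,270,7,"t6.png")
```

```text
t 4.4 tcp [426.2 235.1 150.3] psi 0.0896 w 1.002 F [-0.3 -0.6  0.2]
 shift tot [-0.0003  0.0002  0.1898]  mm [-2.000e-01  1.000e-01  1.423e+02]  minrows 2.8465478415523693  turn tot [-0.0001 -0.      0.0071]  minrows 0.03702160791268963
```

View pics/s6.png

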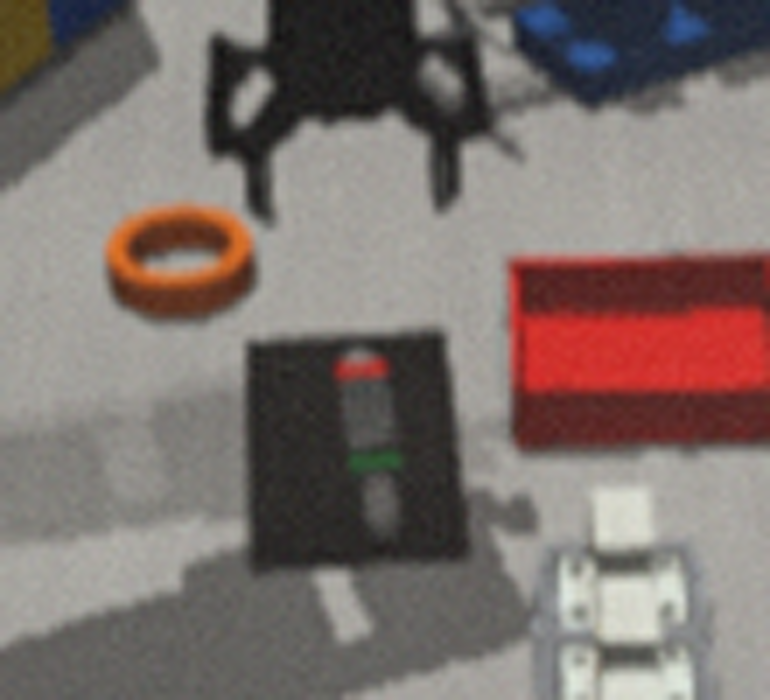

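View pics/t6.png

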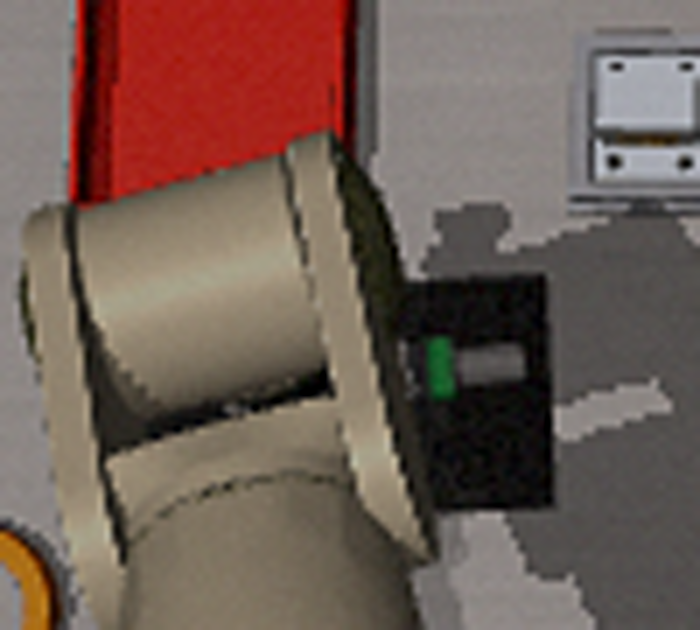

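Call:
{"fn": "play_rows", "kwargs": {
  "steps": [
    [[0, 0, 0.038], [0, 0, 0]],
    [[0, 0, 0.038], [0, 0, 0]],
    [[0, 0, 0.038], [0, 0, 0]],
    [[0, 0, 0.03], [0, 0, 0]],
    [[0, 0, 0.02], [0, 0, 0]],
    [[0, 0, 0.014], [0, 0, 0]],
    [[0, 0, 0.012], [0, 0, 0]],
    [[0, 0, 0], [0, 0, 0]]
  ]
}}

```text
time_s: 5.3
eef_pos: [425.9, 235.0, 7.2]
ee_rot: [0.0, 0.999, 0.041, -0.001]
force: [-0.4, 1.0, -0.1]
grip_width: 0.999
```

Run:
```python
from h import *
to(426,235,8,0.084)
crop("side",230,100,340,200,7,"s7.png")
```

```text
t 5.3 tcp [425.9 235.    7.2] psi 0.0827 w 0.999 F [-0.4  1.  -0.1]
 shift tot [ 0.0001  0.0001 -0.0011]  mm [ 0.1  0.1 -0.8]  minrows 0.01656514751955458  turn tot [ 0.0003  0.0014 -0.0017]  minrows 0.011469217389672565
```

View pics/s7.png

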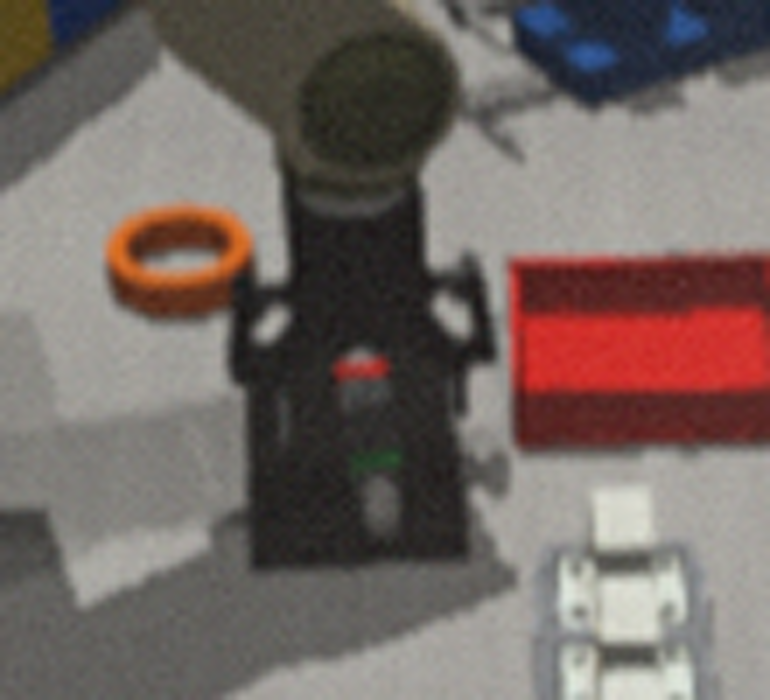

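Call:
{"fn": "play_rows", "kwargs": {
  "steps": [
    [[0, 0, 0], [0, 0, 0]],
    [[0, 0, 0], [0, 0, 0]],
    [[0, 0, 0], [0, 0, 0]],
    [[0, 0, 0], [0, 0, 0]],
    [[0, 0, 0], [0, 0, 0]],
    [[0, 0, 0], [0, 0, 0]],
    [[0, 0, 0], [0, 0, 0]],
    [[0, 0, 0], [0, 0, 0]],
    [[0, 0, 0], [0, 0, 0]],
    [[0, 0, 0], [0, 0, 0]],
    [[0, 0, 0], [0, 0, 0]],
    [[0, 0, 0], [0, 0, 0]]
  ],
  "grip": 1.0,
  "squeeze": 90
}}

```text
time_s: 6.55
eef_pos: [426.5, 235.3, 8.4]
ee_rot: [-0.0, 0.999, 0.042, 0.001]
force: [-1.0, -0.7, 5.4]
grip_width: 0.311
```

Run:
```python
from h import *
to(426,235,8,0.084)
for n in("top","side"):
  for t in("gauge","go_shoulder","nogo_tip"):
    for d in cams.tip_of(n,t)[:2]: print(n,t,d["p"],np.round(unproj(n,d["pixel"],18)[0],1))
crop("side",230,100,340,200,7,"s8.png")
```

```text
t 6.55 tcp [426.5 235.3   8.4] psi 0.0839 w 0.311 F [-1.  -0.7  5.4]
 shift tot [-0.0008  0.0003  0.0005]  mm [-0.6  0.2  0.4]  minrows 0.014543867122204329  turn tot [-0.0002 -0.0013 -0.0001]  minrows 0.006950703905080052
top gauge 0.46 [434.3 233.9  18. ]
top gauge 0.43 [425.2 240.9  18. ]
top go_shoulder 0.59 [439.8 181.8  18. ]
top go_shoulder 0.37 [584.4 306.4  18. ]
side gauge 0.77 [422.1 227.7  18. ]
side gauge 0.75 [ 789.1 -135.2   18. ]
side go_shoulder 0.55 [433.3 179.5  18. ]
side nogo_tip 0.68 [421.4 306.3  18. ]
```

View pics/s8.png

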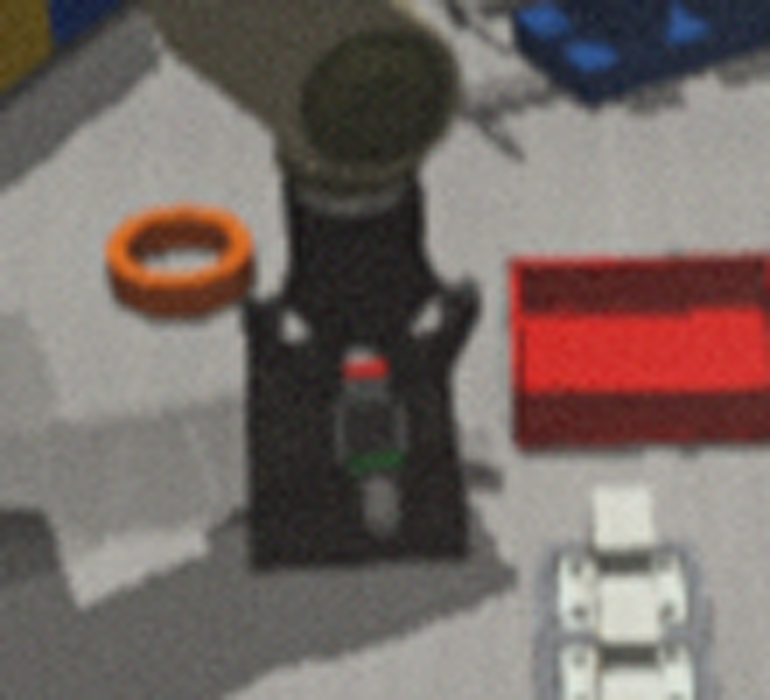

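Call:
{"fn": "play_rows", "kwargs": {
  "steps": [
    [[0, 0, -0.02], [0, 0, 0]],
    [[0, 0, -0.04], [0, 0, 0]],
    [[0, 0, -0.04], [0, 0, 0]],
    [[0, 0, 0], [0, 0, -0.185]],
    [[0, 0, 0], [0, 0, -0.185]],
    [[0, 0, 0], [0, 0, -0.185]],
    [[0, 0, 0], [0, 0, -0.185]],
    [[0, 0, 0], [0, 0, -0.185]],
    [[0, 0, 0], [0, 0, -0.185]],
    [[0, 0, 0], [0, 0, -0.185]],
    [[0, 0, 0], [0, 0, -0.185]],
    [[0, 0, 0], [0, 0, -0.185]],
    [[0, 0, 0], [0, 0, -0.183]],
    [[0, 0, 0], [0, 0, 0]]
  ]
}}

```text
time_s: 8.3
eef_pos: [425.8, 235.0, 82.4]
ee_rot: [-0.0, 0.719, 0.695, -0.0]
force: [-0.1, -0.2, -3.9]
grip_width: 0.306
```

Run:
```python
from h import *
to(433,88.3,60,1.534)
```

```text
t 8.3 tcp [425.8 235.   82.4] psi 1.5366 w 0.306 F [-0.1 -0.2 -3.9]
 shift tot [-0.1952  0.0163  0.03  ]  mm [-146.4   12.2   22.5]  minrows 2.9719635386780117  turn tot [-0.0013  0.0004  0.0033]  minrows 0.01842399435388887
```

Call:
{"fn": "play_rows", "kwargs": {
  "steps": [
    [[-0.049, 0.004, 0.0075], [0, 0, 0]],
    [[-0.049, 0.004, 0.0075], [0, 0, 0]],
    [[-0.049, 0.004, 0.0075], [0, 0, 0]],
    [[-0.0482, 0.0043, 0.0075], [0, 0, 0.0033]],
    [[0, 0, 0], [0, 0, 0]],
    [[0, 0, 0], [0, 0, 0]]
  ]
}}

```text
time_s: 8.9
eef_pos: [433.1, 87.9, 60.2]
ee_rot: [-0.0, 0.722, 0.692, -0.0]
force: [-0.3, 0.6, -4.2]
grip_width: 0.309
```

Run:
```python
from h import *
to(433,88.3,28.2,1.534)
s,M,p=tcp()
a=M[:,1]; print("axis",a)
for n in("top","side"):
  c=p+np.array([0,0,9.8])
  for t,d in(("gauge",0),("go_shoulder",52),("nogo_tip",-66)):
    print(n,t,"pred",np.round(proj(n,c+a*d)[0],1),[(round(k["p"],2),np.round(k["pixel"],1)) for k in cams.tip_of(n,t)[:2]])
crop("top",240,170,350,260,7,"t9.png")
crop("side",270,130,350,220,8,"s9.png")
```

```text
t 8.9 tcp [433.1  87.9  60.2] psi 1.5278 w 0.309 F [-0.3  0.6 -4.2]
 shift tot [ 0.0005 -0.0002  0.0426]  mm [ 0.3 -0.1 32. ]  minrows 0.639268354148592  turn tot [-0.0007 -0.0002 -0.0078]  minrows 0.04123100419688247
axis [ 9.99077703e-01 -4.29348871e-02 -5.82633333e-04]
top gauge pred [291.1 229.5] [(0.46, array([250.6, 231.3])), (0.43, array([248.6, 233.9]))]
top go_shoulder pred [291.6 214.4] [(0.59, array([265.3, 229.5])), (0.37, array([230.7, 190.1]))]
top nogo_tip pred [290.4 248.8] []
side gauge pred [283.8 173.8] [(0.65, array([260.6, 304.8])), (0.53, array([282.8, 159.9]))]
side go_shoulder pred [298.2 173.6] [(0.63, array([334. , 269.9])), (0.45, array([281.9, 170. ]))]
side nogo_tip pred [265.4 174.1] [(0.7, array([393. , 242.3])), (0.5, array([281.4, 152.8]))]
```

View pics/t9.png

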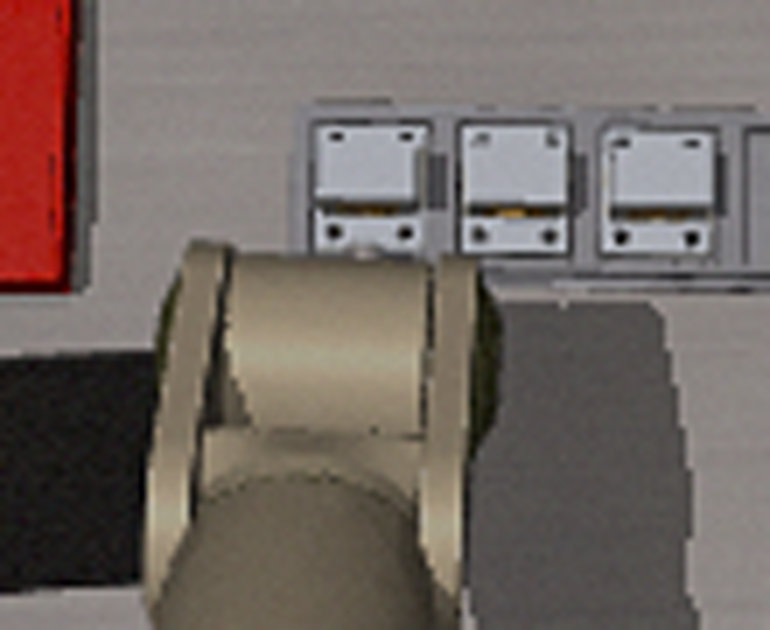

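View pics/s9.png

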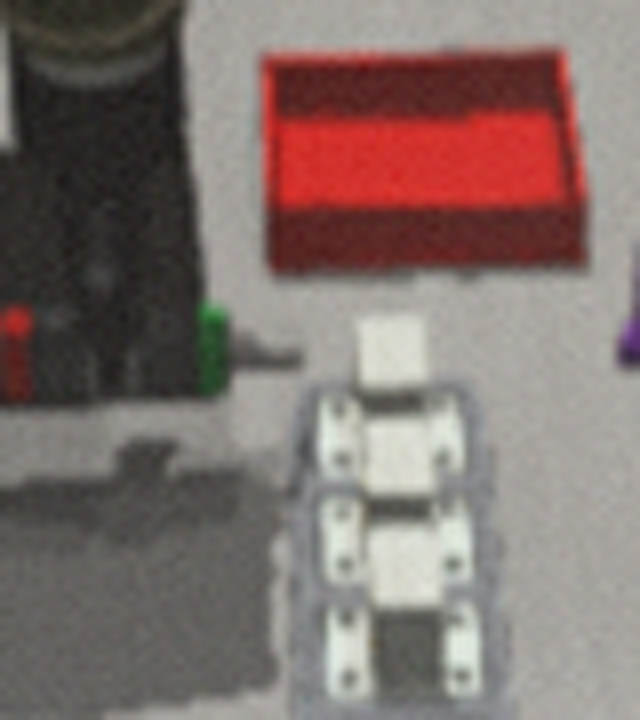

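Call:
{"fn": "play_rows", "kwargs": {
  "steps": [
    [[0.0005, 0, 0.022], [0, 0, -0.004]],
    [[0, 0, 0.0206], [0, 0, -0.004]],
    [[0, 0.01, 0], [0, 0, 0]],
    [[0, 0.01, 0], [0, 0, 0]],
    [[0, 0.006, 0], [0, 0, 0]],
    [[0, 0.004, 0], [0, 0, 0]],
    [[0, 0.004, 0], [0, 0, 0]],
    [[0, 0.004, 0], [0, 0, 0]],
    [[0, 0.002, 0], [0, 0, 0]],
    [[0, 0, 0], [0, 0, 0]]
  ]
}}

```text
time_s: 10.3
eef_pos: [463.3, 87.8, 28.4]
ee_rot: [0.0, 0.718, 0.696, 0.0]
force: [-0.0, 0.2, -2.7]
grip_width: 0.308
```

Run:
```python
from h import *
to(490.9,86.2,28.2,1.534)
crop("side",270,130,350,220,8,"s10.png")
```

```text
t 10.3 tcp [463.3  87.8  28.4] psi 1.539 w 0.308 F [-0.   0.2 -2.7]
 shift tot [-0.001   0.0368  0.0002]  mm [-0.7 27.6  0.2]  minrows 0.5523893971945517  turn tot [ 0.0001 -0.      0.0064]  minrows 0.03348106719592562
```

View pics/s10.png

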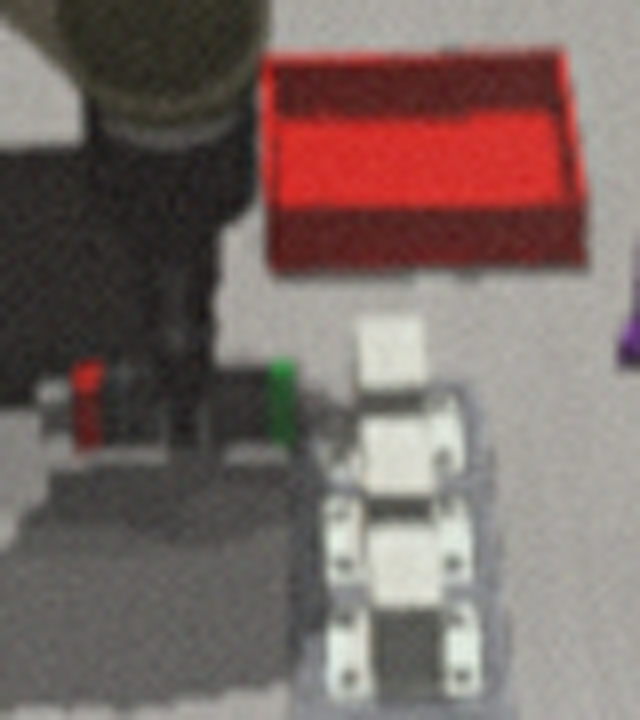

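Call:
{"fn": "play_rows", "kwargs": {
  "steps": [
    [[0, 0.004, 0], [0, 0, 0]],
    [[0, 0.004, 0], [0, 0, 0]],
    [[0, 0.004, 0], [0, 0, 0]],
    [[0, 0, 0], [0, 0, 0]]
  ]
}}

```text
time_s: 10.75
eef_pos: [472.7, 87.5, 28.4]
ee_rot: [0.0, 0.718, 0.696, 0.0]
force: [-0.4, -0.0, -3.9]
grip_width: 0.304
```

Call:
{"fn": "play_rows", "kwargs": {
  "steps": [
    [[0, 0.004, 0], [0, 0, 0]],
    [[0, 0.004, 0], [0, 0, 0]],
    [[0, 0.004, 0], [0, 0, 0]],
    [[0, 0, 0], [0, 0, 0]]
  ]
}}

```text
time_s: 11.15
eef_pos: [481.6, 87.2, 28.4]
ee_rot: [0.0, 0.718, 0.696, 0.0]
force: [-0.5, 1.4, -3.5]
grip_width: 0.306
```

Call:
{"fn": "play_rows", "kwargs": {
  "steps": [
    [[0, 0.004, 0], [0, 0, 0]],
    [[0, 0.004, 0], [0, 0, 0]],
    [[0, 0.002, 0], [0, 0, 0]],
    [[0, 0, 0], [0, 0, 0]]
  ]
}}

```text
time_s: 11.55
eef_pos: [488.9, 87.0, 28.4]
ee_rot: [0.0, 0.718, 0.696, 0.0]
force: [-0.4, 0.3, -3.8]
grip_width: 0.311
```

Call:
{"fn": "play_rows", "kwargs": {
  "steps": [
    [[0, 0.002, 0], [0, 0, 0]],
    [[0, 0.002, 0], [0, 0, 0]],
    [[0, 0, 0], [0, 0, 0]]
  ]
}}

```text
time_s: 11.85
eef_pos: [491.1, 87.0, 28.2]
ee_rot: [-0.001, 0.718, 0.696, -0.001]
force: [-4.6, 0.5, -2.2]
grip_width: 0.309
```

Call:
{"fn": "play_rows", "kwargs": {
  "steps": [
    [[0, 0.002, 0], [0, 0, 0]],
    [[0, 0.002, 0], [0, 0, 0]],
    [[0, 0, 0], [0, 0, 0]]
  ]
}}

```text
time_s: 12.15
eef_pos: [492.5, 87.1, 27.9]
ee_rot: [-0.002, 0.718, 0.696, -0.002]
force: [-11.8, 0.8, 2.3]
grip_width: 0.303
```

Call:
{"fn": "play_rows", "kwargs": {
  "steps": [
    [[0, 0.002, 0], [0, 0, 0]],
    [[0, 0, 0], [0, 0, 0]],
    [[0, 0, 0], [0, 0, 0]]
  ]
}}

```text
time_s: 12.45
eef_pos: [492.5, 87.2, 27.6]
ee_rot: [-0.003, 0.718, 0.696, -0.003]
force: [-18.2, -0.4, 7.0]
grip_width: 0.313
```

Run:
```python
from h import *
to(433,88.3,28.2,1.534)
crop("side",270,130,350,220,8,"s11.png")
```

```text
t 12.45 tcp [492.5  87.2  27.6] psi 1.5394 w 0.313 F [-18.2  -0.4   7. ]
 shift tot [-0.001  -0.0794 -0.    ]  mm [ -0.8 -59.5  -0. ]  minrows 1.1906900151222135  turn tot [-0.0118 -0.0002  0.0069]  minrows 0.07176165873789686
```

View pics/s11.png

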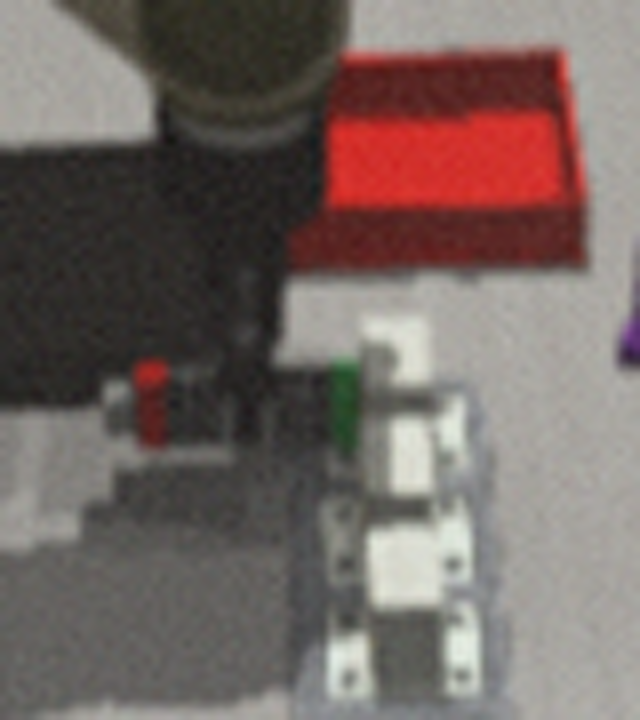

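Call:
{"fn": "play_rows", "kwargs": {
  "steps": [
    [[0, -0.01, 0], [0, 0, 0]],
    [[0, -0.02, 0], [0, 0, 0]],
    [[0, -0.02, 0], [0, 0, 0]],
    [[0, -0.02, 0], [0, 0, 0]],
    [[0, -0.018, 0], [0, 0, 0]],
    [[0, 0, 0], [0, 0, 0.1818]],
    [[0, 0, 0], [0, 0, 0.1818]],
    [[0, 0, 0], [0, 0, 0.1818]],
    [[0, 0, 0], [0, 0, 0.1818]],
    [[0, 0, 0], [0, 0, 0.1818]],
    [[0, 0, 0], [0, 0, 0.1818]],
    [[0, 0, 0], [0, 0, 0.1818]],
    [[0, 0, 0], [0, 0, 0.1818]],
    [[0, 0, 0], [0, 0, 0.1818]],
    [[0, 0, 0], [0, 0, 0.1818]],
    [[0, 0, 0], [0, 0, 0.1818]]
  ]
}}

```text
time_s: 14.1
eef_pos: [430.7, 88.8, 28.6]
ee_rot: [0.0, 1.0, -0.019, 0.001]
force: [1.0, 0.0, -4.0]
grip_width: 0.306
```

Call:
{"fn": "play_rows", "kwargs": {
  "steps": [
    [[0, 0, 0], [0, 0, 0.1818]],
    [[0, 0, 0], [0, 0, 0.1818]],
    [[0, 0, 0], [0, 0, 0.1818]],
    [[0, 0, 0], [0, 0, 0.1818]],
    [[0, 0, 0], [0, 0, 0.1818]],
    [[0, 0, 0], [0, 0, 0.1818]],
    [[0, 0, 0], [0, 0, 0.1818]],
    [[0, 0, 0], [0, 0, 0.1818]],
    [[0, 0, 0], [0, 0, 0.1818]],
    [[0, 0, 0], [0, 0, 0.1818]],
    [[0, 0, 0], [0, 0, 0.1818]],
    [[0, 0, 0], [0, 0, 0]],
    [[0, 0, 0], [0, 0, 0]]
  ]
}}

```text
time_s: 15.4
eef_pos: [430.5, 88.8, 28.5]
ee_rot: [0.0, -0.697, 0.717, -0.0]
force: [-0.0, 0.0, -4.0]
grip_width: 0.305
```

Run:
```python
from h import *
to(450,88,28.2,-1.608)
crop("side",260,130,350,220,8,"s12.png")
```

```text
t 15.4 tcp [430.5  88.8  28.5] psi -1.5984 w 0.305 F [-0.  0. -4.]
 shift tot [ 0.0004 -0.026   0.0004]  mm [  0.3 -19.5   0.3]  minrows 0.39079630924680353  turn tot [-0.0012 -0.0001  0.0122]  minrows 0.06435161912362514
```

View pics/s12.png

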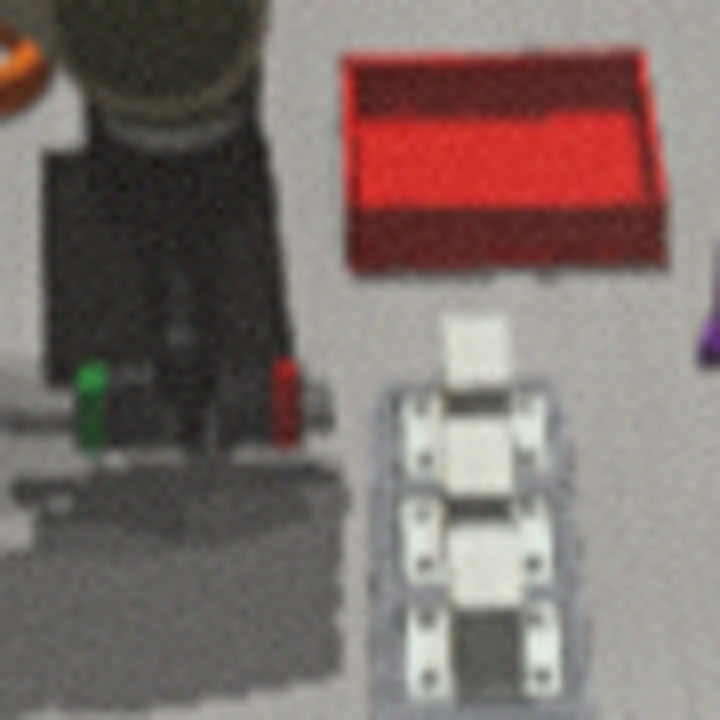

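Call:
{"fn": "play_rows", "kwargs": {
  "steps": [
    [[0, -0.02, 0], [0, 0, 0.005]],
    [[0, -0.02, 0], [0, 0, 0]],
    [[0, -0.01, 0], [0, 0, 0]],
    [[0, -0.004, 0], [0, 0, 0]],
    [[0, -0.004, 0], [0, 0, 0]],
    [[0, 0, 0], [0, 0, 0]],
    [[0, 0, 0], [0, 0, 0]]
  ]
}}

```text
time_s: 16.15
eef_pos: [473.3, 87.4, 28.3]
ee_rot: [-0.0, -0.695, 0.719, 0.0]
force: [0.4, -0.1, -2.9]
grip_width: 0.311
```

Call:
{"fn": "play_rows", "kwargs": {
  "steps": [
    [[0, -0.002, 0], [0, 0, 0]],
    [[0, -0.002, 0], [0, 0, 0]],
    [[0, 0, 0], [0, 0, 0]]
  ]
}}

```text
time_s: 16.45
eef_pos: [476.9, 87.3, 28.4]
ee_rot: [0.0, -0.695, 0.719, -0.0]
force: [-0.1, 0.3, -2.6]
grip_width: 0.309
```

Call:
{"fn": "play_rows", "kwargs": {
  "steps": [
    [[0, -0.002, 0], [0, 0, 0]],
    [[0, -0.002, 0], [0, 0, 0]],
    [[0, 0, 0], [0, 0, 0]]
  ]
}}

```text
time_s: 16.75
eef_pos: [479.8, 87.2, 28.3]
ee_rot: [-0.0, -0.694, 0.72, 0.0]
force: [0.5, 0.1, -3.3]
grip_width: 0.311
```

Call:
{"fn": "play_rows", "kwargs": {
  "steps": [
    [[0, -0.002, 0], [0, 0, 0]],
    [[0, -0.002, 0], [0, 0, 0]],
    [[0, 0, 0], [0, 0, 0]]
  ]
}}

```text
time_s: 17.05
eef_pos: [479.9, 87.3, 27.7]
ee_rot: [-0.003, -0.695, 0.719, 0.003]
force: [-13.1, -1.0, 1.9]
grip_width: 0.308
```

Call:
{"fn": "play_rows", "kwargs": {
  "steps": [
    [[0, -0.002, 0], [0, 0, 0]],
    [[0, -0.002, 0], [0, 0, 0]],
    [[0, 0, 0], [0, 0, 0]]
  ]
}}

```text
time_s: 17.35
eef_pos: [480.0, 87.4, 27.2]
ee_rot: [-0.005, -0.695, 0.719, 0.005]
force: [-27.2, -1.5, 10.7]
grip_width: 0.309
```

Call:
{"fn": "play_rows", "kwargs": {
  "steps": [
    [[0, 0.012, 0], [0, 0, 0]],
    [[0, 0.02, 0], [0, 0, 0]],
    [[0, 0.025, 0], [0, 0, 0]],
    [[0, 0.02, 0], [0, 0, 0]],
    [[0.049, 0, 0], [0, 0, 0]],
    [[0.0497, 0, 0], [0, 0, 0]],
    [[0, 0, 0], [0, 0, -0.1818]],
    [[0, 0, 0], [0, 0, -0.1818]],
    [[0, 0, 0], [0, 0, -0.1818]],
    [[0, 0, 0], [0, 0, -0.1818]],
    [[0, 0, 0], [0, 0, -0.1818]],
    [[0, 0, 0], [0, 0, -0.1818]],
    [[0, 0, 0], [0, 0, -0.1818]],
    [[0, 0, 0], [0, 0, -0.1818]],
    [[0, 0, 0], [0, 0, -0.1818]],
    [[0, 0, 0], [0, 0, -0.1818]],
    [[0, 0, 0], [0, 0, -0.1818]]
  ]
}}

```text
time_s: 19.05
eef_pos: [425.7, 15.0, 28.5]
ee_rot: [0.0, 1.0, -0.015, 0.0]
force: [-0.4, 0.1, -2.8]
grip_width: 0.311
```

Call:
{"fn": "play_rows", "kwargs": {
  "steps": [
    [[0, 0, 0], [0, 0, -0.1818]],
    [[0, 0, 0], [0, 0, -0.1818]],
    [[0, 0, 0], [0, 0, -0.1818]],
    [[0, 0, 0], [0, 0, -0.1818]],
    [[0, 0, 0], [0, 0, -0.1818]],
    [[0, 0, 0], [0, 0, -0.1818]],
    [[0, 0, 0], [0, 0, -0.1818]],
    [[0, 0, 0], [0, 0, -0.1818]],
    [[0, 0, 0], [0, 0, -0.1818]],
    [[0, 0, 0], [0, 0, -0.1818]],
    [[0, 0, 0], [0, 0, -0.1818]],
    [[0, 0, 0], [0, 0, 0]],
    [[0, 0, 0], [0, 0, 0]]
  ]
}}

```text
time_s: 20.35
eef_pos: [425.5, 15.0, 28.4]
ee_rot: [0.0, 0.721, 0.693, 0.0]
force: [-0.5, 0.7, -4.3]
grip_width: 0.308
```

Run:
```python
from h import *
# block2 bore ~ (555.2,10.2): approach line y = 10.2+0.037*(555.2-x)
x=430.; to(x,10.0+.037*(555.2-x),28.2,1.534)
crop("side",260,130,350,230,8,"s13.png"); crop("top",240,170,350,260,7,"t13.png")
```

```text
t 20.35 tcp [425.5  15.   28.4] psi 1.5312 w 0.308 F [-0.5  0.7 -4.3]
 shift tot [-0.0002  0.006   0.0003]  mm [-0.2  4.5  0.2]  minrows 0.09011001296793847  turn tot [ 0.0006  0.0001 -0.0035]  minrows 0.018716152312809264
```

View pics/s13.png

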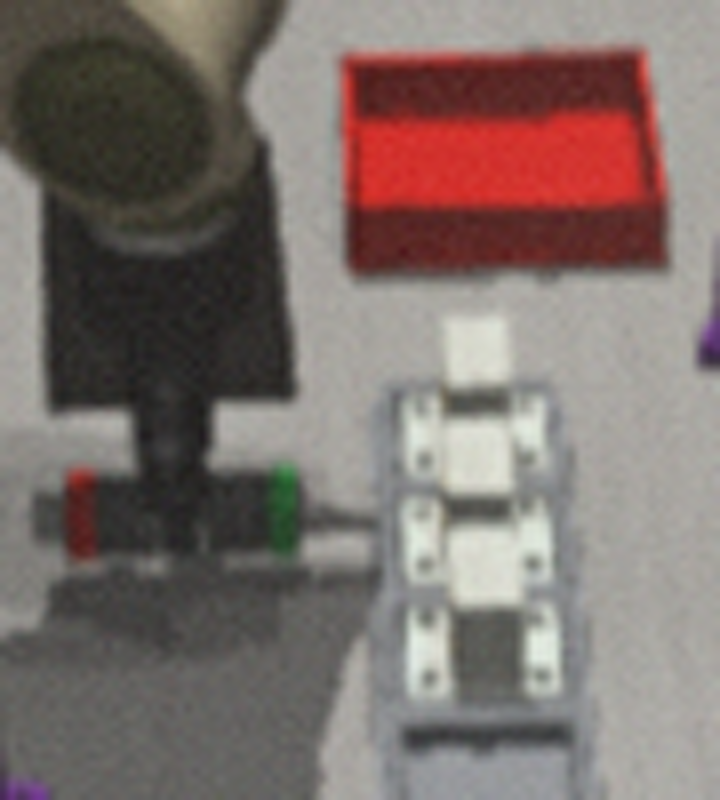

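View pics/t13.png

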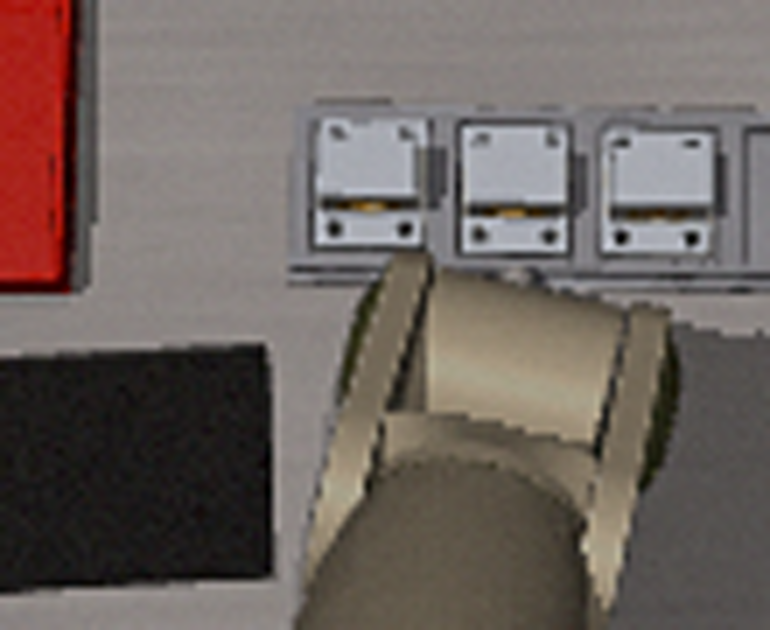

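Call:
{"fn": "play_rows", "kwargs": {
  "steps": [
    [[0, 0.012, 0], [0, 0, 0]],
    [[0, 0.012, 0], [0, 0, 0]],
    [[0, 0.01, 0], [0, 0, 0]],
    [[0, 0.005, 0], [0, 0, 0]],
    [[0, 0.004, 0], [0, 0, 0]],
    [[0, 0.004, 0], [0, 0, 0]],
    [[0, 0, 0], [0, 0, 0]]
  ]
}}

```text
time_s: 21.15
eef_pos: [460.8, 13.8, 28.3]
ee_rot: [0.0, 0.72, 0.694, 0.0]
force: [-0.4, 0.4, -5.2]
grip_width: 0.306
```

Call:
{"fn": "play_rows", "kwargs": {
  "steps": [
    [[0, 0.004, 0], [0, 0, 0]],
    [[0, 0.004, 0], [0, 0, 0]],
    [[0, 0.004, 0], [0, 0, 0]],
    [[0, 0.004, 0], [0, 0, 0]],
    [[0, 0.004, 0], [0, 0, 0]],
    [[0, 0.003, 0], [0, 0, 0]],
    [[0, 0, 0], [0, 0, 0]]
  ]
}}

```text
time_s: 21.85
eef_pos: [478.1, 13.1, 28.3]
ee_rot: [0.0, 0.72, 0.694, 0.0]
force: [0.3, 0.3, -3.4]
grip_width: 0.307
```

Call:
{"fn": "play_rows", "kwargs": {
  "steps": [
    [[0, 0.003, 0], [0, 0, 0]],
    [[0, 0.002, 0], [0, 0, 0]],
    [[0, 0.002, 0], [0, 0, 0]],
    [[0, 0, 0], [0, 0, 0]]
  ]
}}

```text
time_s: 22.25
eef_pos: [483.3, 13.0, 28.4]
ee_rot: [0.0, 0.72, 0.694, 0.0]
force: [-0.1, 0.6, -2.9]
grip_width: 0.307
```

Call:
{"fn": "play_rows", "kwargs": {
  "steps": [
    [[0, 0.003, 0], [0, 0, 0]],
    [[0, 0.002, 0], [0, 0, 0]],
    [[0, 0.002, 0], [0, 0, 0]],
    [[0, 0, 0], [0, 0, 0]]
  ]
}}

```text
time_s: 22.65
eef_pos: [488.2, 12.8, 28.2]
ee_rot: [-0.0, 0.72, 0.694, -0.0]
force: [-0.4, -0.9, -2.6]
grip_width: 0.308
```

Call:
{"fn": "play_rows", "kwargs": {
  "steps": [
    [[0, 0.002, 0], [0, 0, 0]],
    [[0, 0.002, 0], [0, 0, 0]],
    [[0, 0, 0], [0, 0, 0]]
  ]
}}

```text
time_s: 22.95
eef_pos: [489.9, 12.9, 28.0]
ee_rot: [-0.002, 0.72, 0.694, -0.001]
force: [-8.0, -0.5, -0.2]
grip_width: 0.31
```

Call:
{"fn": "play_rows", "kwargs": {
  "steps": [
    [[0, 0.002, 0], [0, 0, 0]],
    [[0, 0.002, 0], [0, 0, 0]],
    [[0, 0, 0], [0, 0, 0]]
  ]
}}

```text
time_s: 23.25
eef_pos: [489.8, 13.1, 27.5]
ee_rot: [-0.005, 0.719, 0.695, -0.004]
force: [-23.6, -1.7, 9.4]
grip_width: 0.309
```

Run:
```python
from h import *
to(430,14,28.2,1.534)
crop("side",260,130,350,230,8,"s14.png")
```

```text
t 23.25 tcp [489.8  13.1  27.5] psi 1.5359 w 0.309 F [-23.6  -1.7   9.4]
 shift tot [-0.0015 -0.0798 -0.    ]  mm [ -1.2 -59.8  -0. ]  minrows 1.1970421489166387  turn tot [-0.0151 -0.001   0.0024]  minrows 0.08026267745593886
```

View pics/s14.png

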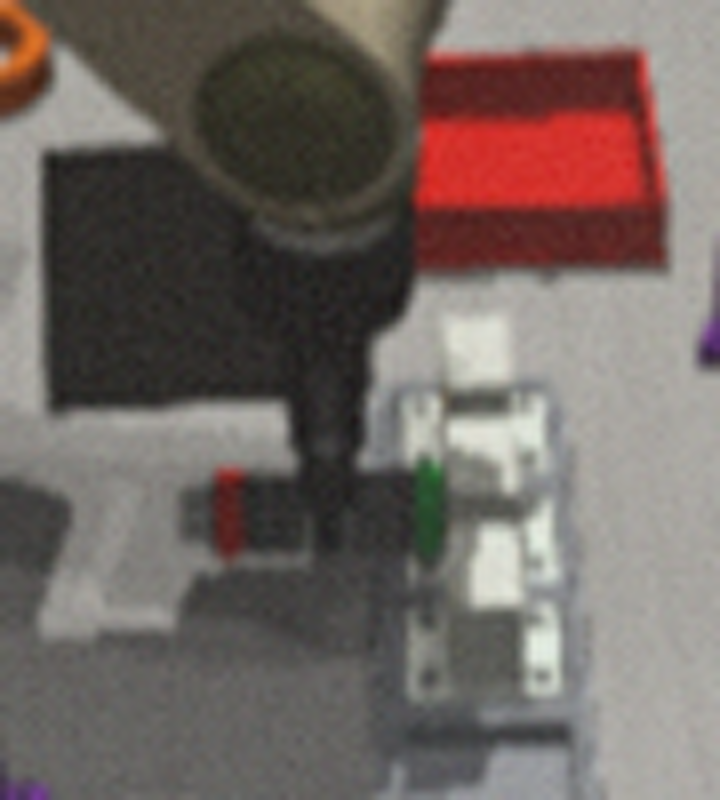

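Call:
{"fn": "play_rows", "kwargs": {
  "steps": [
    [[0, -0.01, 0], [0, 0, 0]],
    [[0, -0.02, 0], [0, 0, 0]],
    [[0, -0.02, 0], [0, 0, 0]],
    [[0, -0.02, 0], [0, 0, 0]],
    [[0, -0.018, 0], [0, 0, 0]],
    [[0, 0, 0], [0, 0, 0.1818]],
    [[0, 0, 0], [0, 0, 0.1818]],
    [[0, 0, 0], [0, 0, 0.1818]],
    [[0, 0, 0], [0, 0, 0.1818]],
    [[0, 0, 0], [0, 0, 0.1818]],
    [[0, 0, 0], [0, 0, 0.1818]],
    [[0, 0, 0], [0, 0, 0.1818]],
    [[0, 0, 0], [0, 0, 0.1818]],
    [[0, 0, 0], [0, 0, 0.1818]],
    [[0, 0, 0], [0, 0, 0.1818]],
    [[0, 0, 0], [0, 0, 0.1818]]
  ]
}}

```text
time_s: 24.9
eef_pos: [428.8, 14.8, 28.5]
ee_rot: [0.0, 1.0, -0.021, 0.001]
force: [-0.6, 0.1, -4.2]
grip_width: 0.306
```

Call:
{"fn": "play_rows", "kwargs": {
  "steps": [
    [[0, 0, 0], [0, 0, 0.1818]],
    [[0, 0, 0], [0, 0, 0.1818]],
    [[0, 0, 0], [0, 0, 0.1818]],
    [[0, 0, 0], [0, 0, 0.1818]],
    [[0, 0, 0], [0, 0, 0.1818]],
    [[0, 0, 0], [0, 0, 0.1818]],
    [[0, 0, 0], [0, 0, 0.1818]],
    [[0, 0, 0], [0, 0, 0.1818]],
    [[0, 0, 0], [0, 0, 0.1818]],
    [[0, 0, 0], [0, 0, 0.1818]],
    [[0, 0, 0], [0, 0, 0.1818]],
    [[0, 0, 0], [0, 0, 0]],
    [[0, 0, 0], [0, 0, 0]]
  ]
}}

```text
time_s: 26.2
eef_pos: [428.6, 14.9, 28.5]
ee_rot: [0.0, -0.696, 0.718, -0.0]
force: [-0.7, -0.2, -3.8]
grip_width: 0.308
```

Run:
```python
from h import *
to(470,13.3,28.2,-1.605)
```

```text
t 26.2 tcp [428.6  14.9  28.5] psi -1.6023 w 0.308 F [-0.7 -0.2 -3.8]
 shift tot [ 0.0003 -0.0553  0.0004]  mm [  0.3 -41.4   0.3]  minrows 0.8288228818591858  turn tot [-0.0009 -0.0001  0.0034]  minrows 0.01854155098127141
```

Call:
{"fn": "play_rows", "kwargs": {
  "steps": [
    [[0, -0.02, 0], [0, 0, 0.003]],
    [[0, -0.02, 0], [0, 0, 0]],
    [[0, -0.01, 0], [0, 0, 0]],
    [[0, -0.004, 0], [0, 0, 0]],
    [[0, -0.004, 0], [0, 0, 0]],
    [[0, 0, 0], [0, 0, 0]],
    [[0, 0, 0], [0, 0, 0]]
  ]
}}

```text
time_s: 26.9
eef_pos: [471.4, 13.4, 28.3]
ee_rot: [-0.0, -0.694, 0.72, 0.0]
force: [-0.1, 0.4, -4.0]
grip_width: 0.305
```

Call:
{"fn": "play_rows", "kwargs": {
  "steps": [
    [[0, -0.002, 0], [0, 0, 0]],
    [[0, -0.002, 0], [0, 0, 0]],
    [[0, -0.002, 0], [0, 0, 0]],
    [[0, 0, 0], [0, 0, 0]]
  ]
}}

```text
time_s: 27.3
eef_pos: [476.5, 13.1, 28.4]
ee_rot: [0.0, -0.694, 0.72, -0.0]
force: [0.1, -0.1, -3.6]
grip_width: 0.309
```

Call:
{"fn": "play_rows", "kwargs": {
  "steps": [
    [[0, -0.002, 0], [0, 0, 0]],
    [[0, -0.002, 0], [0, 0, 0]],
    [[0, -0.002, 0], [0, 0, 0]],
    [[0, 0, 0], [0, 0, 0]]
  ]
}}

```text
time_s: 27.7
eef_pos: [477.3, 13.4, 27.5]
ee_rot: [-0.003, -0.694, 0.72, 0.004]
force: [-17.1, -1.8, 4.9]
grip_width: 0.307
```

Call:
{"fn": "play_rows", "kwargs": {
  "steps": [
    [[0, -0.002, 0], [0, 0, 0]],
    [[0, -0.001, 0], [0, 0, 0]],
    [[0, 0, 0], [0, 0, 0]],
    [[0, 0, 0], [0, 0, 0]]
  ]
}}

```text
time_s: 28.1
eef_pos: [477.4, 13.6, 27.1]
ee_rot: [-0.005, -0.694, 0.72, 0.006]
force: [-26.8, -2.1, 8.9]
grip_width: 0.307
```

Run:
```python
from h import *
to(430,14,28.2,-1.605)
crop("side",260,130,350,230,8,"s15.png")
```

```text
t 28.1 tcp [477.4  13.6  27.1] psi -1.6076 w 0.307 F [-26.8  -2.1   8.9]
 shift tot [ 0.0018  0.0632 -0.0006]  mm [ 1.4 47.4 -0.4]  minrows 0.9480559488813013  turn tot [ 0.0188  0.0015 -0.0034]  minrows 0.10048353826841168
```

View pics/s15.png

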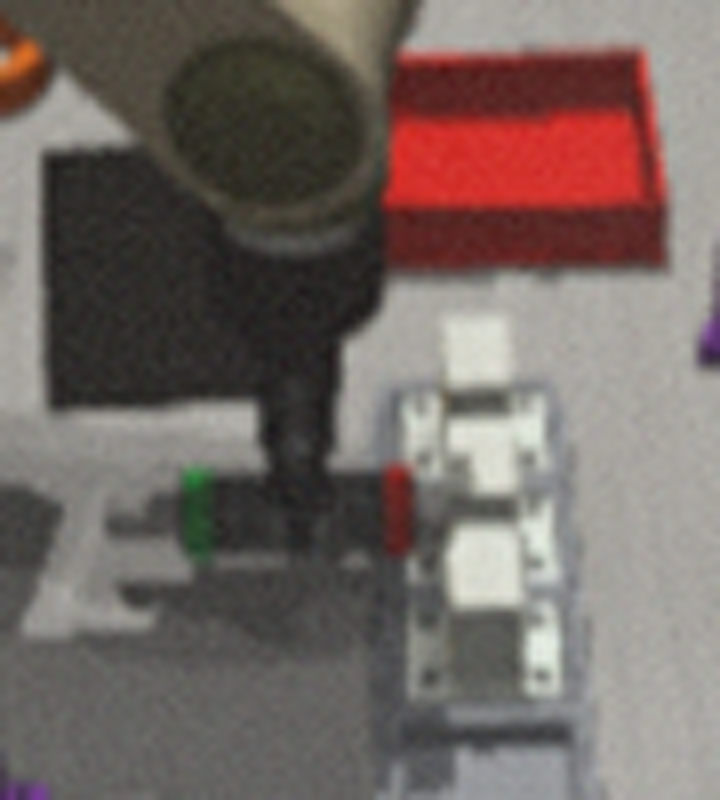

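Call:
{"fn": "play_rows", "kwargs": {
  "steps": [
    [[0, 0.012, 0], [0, 0, 0]],
    [[0, 0.02, 0], [0, 0, 0]],
    [[0, 0.024, 0], [0, 0, 0]],
    [[0, 0.02, 0], [0, 0, 0]],
    [[0.049, 0, 0], [0, 0, 0]],
    [[0.049, 0, 0], [0, 0, 0]],
    [[0, 0, 0], [0, 0, -0.1818]],
    [[0, 0, 0], [0, 0, -0.1818]],
    [[0, 0, 0], [0, 0, -0.1818]],
    [[0, 0, 0], [0, 0, -0.1818]],
    [[0, 0, 0], [0, 0, -0.1818]],
    [[0, 0, 0], [0, 0, -0.1818]],
    [[0, 0, 0], [0, 0, -0.1818]],
    [[0, 0, 0], [0, 0, -0.1818]],
    [[0, 0, 0], [0, 0, -0.1818]],
    [[0, 0, 0], [0, 0, -0.1818]],
    [[0, 0, 0], [0, 0, -0.1818]]
  ]
}}

```text
time_s: 29.85
eef_pos: [423.5, -58.5, 28.5]
ee_rot: [0.0, 1.0, -0.016, 0.0]
force: [0.5, 0.2, -3.2]
grip_width: 0.308
```

Call:
{"fn": "play_rows", "kwargs": {
  "steps": [
    [[0, 0, 0], [0, 0, -0.1818]],
    [[0, 0, 0], [0, 0, -0.1818]],
    [[0, 0, 0], [0, 0, -0.1818]],
    [[0, 0, 0], [0, 0, -0.1818]],
    [[0, 0, 0], [0, 0, -0.1818]],
    [[0, 0, 0], [0, 0, -0.1818]],
    [[0, 0, 0], [0, 0, -0.1818]],
    [[0, 0, 0], [0, 0, -0.1818]],
    [[0, 0, 0], [0, 0, -0.1818]],
    [[0, 0, 0], [0, 0, -0.1818]],
    [[0, 0, 0], [0, 0, -0.1818]],
    [[0, 0, 0], [0, 0, 0]],
    [[0, 0, 0], [0, 0, 0]]
  ]
}}

```text
time_s: 31.15
eef_pos: [423.4, -58.5, 28.4]
ee_rot: [0.0, 0.722, 0.692, 0.0]
force: [-0.3, 0.6, -4.1]
grip_width: 0.307
```

Run:
```python
from h import *
x=425.; to(x,-63.3+.037*(552.5-x),28.2,1.534)
crop("side",260,130,350,230,8,"s16.png"); crop("top",240,170,350,260,7,"t16.png")
```

```text
t 31.15 tcp [423.4 -58.5  28.4] psi 1.5289 w 0.307 F [-0.3  0.6 -4.1]
 shift tot [-0.0001  0.0021  0.0003]  mm [-0.1  1.6  0.2]  minrows 0.031548503756063793  turn tot [ 0.0005  0.0001 -0.0065]  minrows 0.03394197920164232
```

View pics/t16.png

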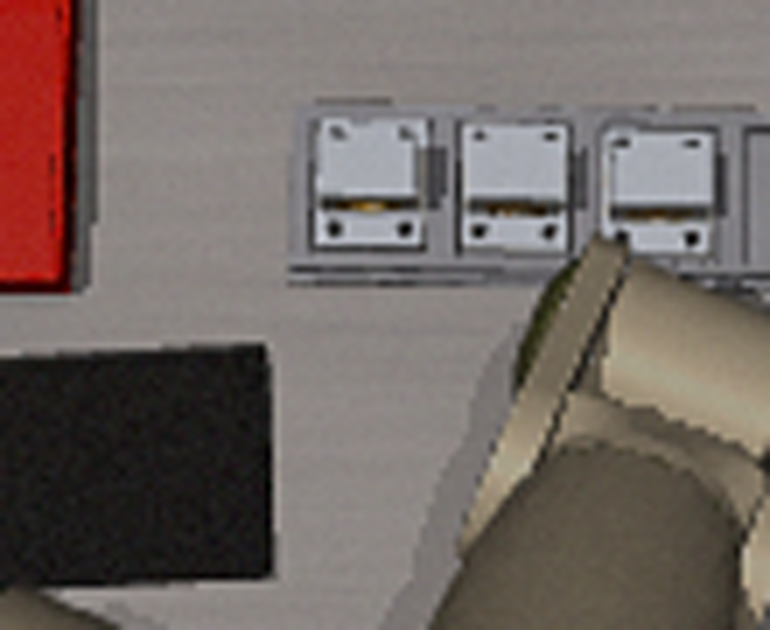

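Call:
{"fn": "play_rows", "kwargs": {
  "steps": [
    [[0.0007, 0.012, 0], [0, 0, -0.004]],
    [[0, 0.012, 0], [0, 0, 0]],
    [[0, 0.01, 0], [0, 0, 0]],
    [[0, 0.005, 0], [0, 0, 0]],
    [[0, 0.004, 0], [0, 0, 0]],
    [[0, 0.004, 0], [0, 0, 0]],
    [[0, 0, 0], [0, 0, 0]]
  ]
}}

```text
time_s: 31.95
eef_pos: [458.8, -59.2, 28.3]
ee_rot: [0.0, 0.719, 0.695, 0.0]
force: [0.6, -1.2, -3.5]
grip_width: 0.309
```

Call:
{"fn": "play_rows", "kwargs": {
  "steps": [
    [[0, 0.004, 0], [0, 0, 0]],
    [[0, 0.004, 0], [0, 0, 0]],
    [[0, 0.004, 0], [0, 0, 0]],
    [[0, 0.004, 0], [0, 0, 0]],
    [[0, 0.004, 0], [0, 0, 0]],
    [[0, 0.003, 0], [0, 0, 0]],
    [[0, 0, 0], [0, 0, 0]]
  ]
}}

```text
time_s: 32.65
eef_pos: [476.1, -59.8, 28.3]
ee_rot: [0.0, 0.719, 0.695, 0.0]
force: [0.2, -0.2, -3.1]
grip_width: 0.309
```

Call:
{"fn": "play_rows", "kwargs": {
  "steps": [
    [[0, 0.003, 0], [0, 0, 0]],
    [[0, 0.003, 0], [0, 0, 0]],
    [[0, 0.002, 0], [0, 0, 0]],
    [[0, 0, 0], [0, 0, 0]]
  ]
}}

```text
time_s: 33.05
eef_pos: [482.0, -60.0, 28.3]
ee_rot: [0.0, 0.719, 0.695, 0.0]
force: [-0.5, -0.5, -4.4]
grip_width: 0.307
```

Call:
{"fn": "play_rows", "kwargs": {
  "steps": [
    [[0, 0.003, 0], [0, 0, 0]],
    [[0, 0.002, 0], [0, 0, 0]],
    [[0, 0.002, 0], [0, 0, 0]],
    [[0, 0, 0], [0, 0, 0]]
  ]
}}

```text
time_s: 33.45
eef_pos: [486.3, -59.9, 28.1]
ee_rot: [-0.001, 0.719, 0.695, -0.001]
force: [-5.0, -0.1, -1.3]
grip_width: 0.305
```

Call:
{"fn": "play_rows", "kwargs": {
  "steps": [
    [[0, 0.002, 0], [0, 0, 0]],
    [[0, 0.002, 0], [0, 0, 0]],
    [[0, 0, 0], [0, 0, 0]]
  ]
}}

```text
time_s: 33.75
eef_pos: [487.3, -59.8, 27.8]
ee_rot: [-0.003, 0.719, 0.695, -0.002]
force: [-16.3, -2.0, 4.1]
grip_width: 0.309
```

Call:
{"fn": "play_rows", "kwargs": {
  "steps": [
    [[0, 0.002, 0], [0, 0, 0]],
    [[0, 0, 0], [0, 0, 0]]
  ]
}}

```text
time_s: 33.95
eef_pos: [487.3, -59.7, 27.6]
ee_rot: [-0.005, 0.719, 0.695, -0.003]
force: [-24.4, -2.0, 9.4]
grip_width: 0.31
```

Run:
```python
from h import *
to(428,-58.5,28.2,1.534)
crop("side",260,130,350,230,8,"s17.png")
```

```text
t 33.95 tcp [487.3 -59.7  27.6] psi 1.5366 w 0.31 F [-24.4  -2.    9.4]
 shift tot [-0.0012 -0.0791  0.    ]  mm [ -0.9 -59.3   0. ]  minrows 1.1860670076953266  turn tot [-0.0146 -0.0022  0.0034]  minrows 0.07943362484857971
```

View pics/s17.png

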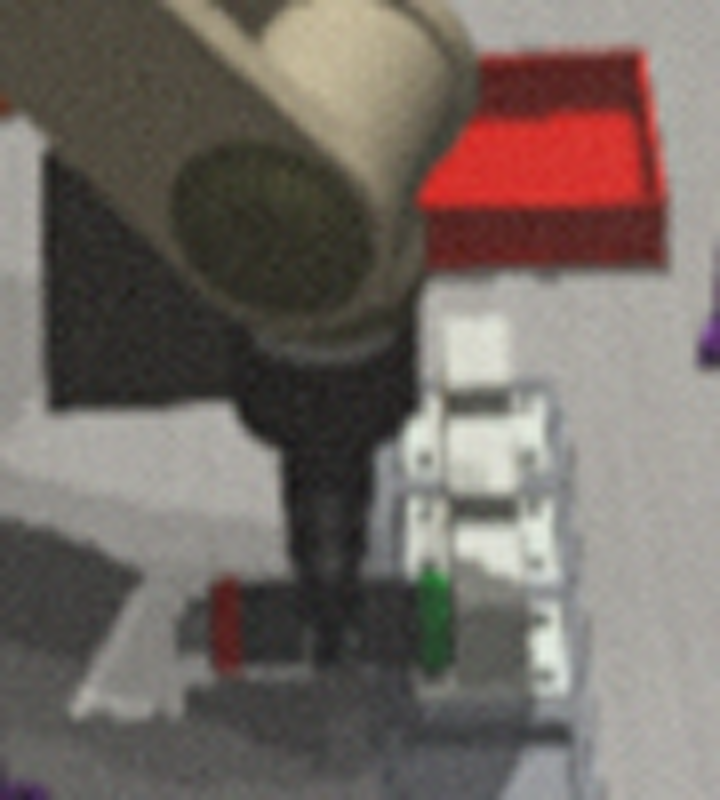

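Block 3 is home with the go end (contact at x = 487.3). Retract and flip.

Call:
{"fn": "play_rows", "kwargs": {
  "steps": [
    [[0, -0.01, 0], [0, 0, 0]],
    [[0, -0.02, 0], [0, 0, 0]],
    [[0, -0.02, 0], [0, 0, 0]],
    [[0, -0.02, 0], [0, 0, 0]],
    [[0, -0.018, 0], [0, 0, 0]],
    [[0, 0, 0], [0, 0, 0.1818]],
    [[0, 0, 0], [0, 0, 0.1818]],
    [[0, 0, 0], [0, 0, 0.1818]],
    [[0, 0, 0], [0, 0, 0.1818]],
    [[0, 0, 0], [0, 0, 0.1818]],
    [[0, 0, 0], [0, 0, 0.1818]],
    [[0, 0, 0], [0, 0, 0.1818]],
    [[0, 0, 0], [0, 0, 0.1818]],
    [[0, 0, 0], [0, 0, 0.1818]],
    [[0, 0, 0], [0, 0, 0.1818]],
    [[0, 0, 0], [0, 0, 0.1818]]
  ]
}}

```text
time_s: 35.6
eef_pos: [425.9, -58.1, 28.5]
ee_rot: [0.0, 1.0, -0.02, 0.0]
force: [0.0, -0.5, -3.5]
grip_width: 0.307
```

Call:
{"fn": "play_rows", "kwargs": {
  "steps": [
    [[0, 0, 0], [0, 0, 0.1818]],
    [[0, 0, 0], [0, 0, 0.1818]],
    [[0, 0, 0], [0, 0, 0.1818]],
    [[0, 0, 0], [0, 0, 0.1818]],
    [[0, 0, 0], [0, 0, 0.1818]],
    [[0, 0, 0], [0, 0, 0.1818]],
    [[0, 0, 0], [0, 0, 0.1818]],
    [[0, 0, 0], [0, 0, 0.1818]],
    [[0, 0, 0], [0, 0, 0.1818]],
    [[0, 0, 0], [0, 0, 0.1818]],
    [[0, 0, 0], [0, 0, 0.1818]],
    [[0, 0, 0], [0, 0, 0]],
    [[0, 0, 0], [0, 0, 0]]
  ]
}}

```text
time_s: 36.9
eef_pos: [425.8, -58.0, 28.4]
ee_rot: [0.0, -0.696, 0.718, -0.0]
force: [0.7, 0.6, -3.4]
grip_width: 0.313
```

Run:
```python
from h import *
to(468,-59.4,28.2,-1.605)
```

```text
t 36.9 tcp [425.8 -58.   28.4] psi -1.6015 w 0.313 F [ 0.7  0.6 -3.4]
 shift tot [ 0.0001 -0.0563  0.0003]  mm [  0.1 -42.2   0.2]  minrows 0.8449993443687466  turn tot [-0.0006 -0.0002  0.0044]  minrows 0.023424135216907168
```

Call:
{"fn": "play_rows", "kwargs": {
  "steps": [
    [[0, -0.02, 0], [0, 0, 0.003]],
    [[0, -0.02, 0], [0, 0, 0]],
    [[0, -0.01, 0], [0, 0, 0]],
    [[0, -0.004, 0], [0, 0, 0]],
    [[0, -0.004, 0], [0, 0, 0]],
    [[0, 0, 0], [0, 0, 0]],
    [[0, 0, 0], [0, 0, 0]]
  ]
}}

```text
time_s: 37.6
eef_pos: [468.7, -59.5, 28.3]
ee_rot: [-0.0, -0.694, 0.72, 0.0]
force: [0.4, 0.2, -3.1]
grip_width: 0.31
```

Call:
{"fn": "play_rows", "kwargs": {
  "steps": [
    [[0, -0.002, 0], [0, 0, 0]],
    [[0, -0.002, 0], [0, 0, 0]],
    [[0, -0.002, 0], [0, 0, 0]],
    [[0, 0, 0], [0, 0, 0]]
  ]
}}

```text
time_s: 38.0
eef_pos: [473.8, -59.7, 28.4]
ee_rot: [0.0, -0.694, 0.72, -0.0]
force: [0.4, 1.0, -3.3]
grip_width: 0.303
```

Call:
{"fn": "play_rows", "kwargs": {
  "steps": [
    [[0, -0.002, 0], [0, 0, 0]],
    [[0, -0.002, 0], [0, 0, 0]],
    [[0, -0.002, 0], [0, 0, 0]],
    [[0, 0, 0], [0, 0, 0]]
  ]
}}

```text
time_s: 38.4
eef_pos: [474.7, -59.3, 27.6]
ee_rot: [-0.003, -0.694, 0.72, 0.004]
force: [-17.9, -3.3, 3.4]
grip_width: 0.31
```

Call:
{"fn": "play_rows", "kwargs": {
  "steps": [
    [[0, 0.002, 0], [0, 0, 0]],
    [[0, 0, 0], [0, 0, 0]]
  ]
}}

```text
time_s: 38.6
eef_pos: [474.7, -59.4, 27.7]
ee_rot: [-0.001, -0.694, 0.72, 0.002]
force: [-7.3, -0.6, -3.9]
grip_width: 0.304
```

Call:
{"fn": "play_rows", "kwargs": {
  "steps": [
    [[0.0013, 0, 0], [0, 0, 0]],
    [[0, 0, 0], [0, 0, 0]]
  ]
}}

```text
time_s: 38.8
eef_pos: [474.7, -60.0, 27.6]
ee_rot: [-0.001, -0.694, 0.72, 0.002]
force: [-6.1, 2.2, -2.7]
grip_width: 0.308
```

Call:
{"fn": "play_rows", "kwargs": {
  "steps": [
    [[0.0013, 0, 0], [0, 0, 0]],
    [[0, 0, 0], [0, 0, 0]]
  ]
}}

```text
time_s: 39.0
eef_pos: [474.6, -60.9, 27.6]
ee_rot: [-0.001, -0.694, 0.72, 0.002]
force: [-7.0, 2.9, -3.3]
grip_width: 0.309
```

Call:
{"fn": "play_rows", "kwargs": {
  "steps": [
    [[-0.0026, 0, 0], [0, 0, 0]],
    [[-0.0013, 0, 0], [0, 0, 0]],
    [[0, 0, 0], [0, 0, 0]]
  ]
}}

```text
time_s: 39.3
eef_pos: [474.7, -58.6, 27.6]
ee_rot: [-0.002, -0.694, 0.72, 0.002]
force: [-7.1, -2.2, -3.3]
grip_width: 0.31
```

Call:
{"fn": "play_rows", "kwargs": {
  "steps": [
    [[-0.0013, 0, 0], [0, 0, 0]],
    [[0, 0, 0], [0, 0, 0]]
  ]
}}

```text
time_s: 39.5
eef_pos: [474.7, -57.7, 27.6]
ee_rot: [-0.002, -0.694, 0.72, 0.002]
force: [-8.9, -2.2, -3.9]
grip_width: 0.31
```

Call:
{"fn": "play_rows", "kwargs": {
  "steps": [
    [[0.0023, 0, -0.0013], [0, 0, 0]],
    [[0, 0, 0], [0, 0, 0]]
  ]
}}

```text
time_s: 39.7
eef_pos: [474.7, -59.0, 28.5]
ee_rot: [-0.001, -0.694, 0.72, 0.002]
force: [-5.9, 0.7, -4.4]
grip_width: 0.309
```

Call:
{"fn": "play_rows", "kwargs": {
  "steps": [
    [[0, 0, -0.0013], [0, 0, 0]],
    [[0, 0, 0], [0, 0, 0]]
  ]
}}

```text
time_s: 39.9
eef_pos: [474.8, -59.0, 29.4]
ee_rot: [-0.001, -0.694, 0.72, 0.002]
force: [-5.8, 0.6, -6.8]
grip_width: 0.306
```

Call:
{"fn": "play_rows", "kwargs": {
  "steps": [
    [[0, 0, -0.0013], [0, 0, 0]],
    [[0, 0, 0], [0, 0, 0]]
  ]
}}

```text
time_s: 40.1
eef_pos: [474.8, -59.0, 30.4]
ee_rot: [-0.001, -0.694, 0.72, 0.002]
force: [-5.1, -0.2, -6.1]
grip_width: 0.311
```

Run:
```python
from h import *
to(468,-59.4,28.2,-1.605)
crop("side",260,130,350,230,8,"s18.png")
```

```text
t 40.1 tcp [474.8 -59.   30.4] psi -1.6073 w 0.311 F [-5.1 -0.2 -6.1]
 shift tot [0.0008 0.009  0.003 ]  mm [0.6 6.7 2.2]  minrows 0.14263443140056156  turn tot [ 0.0064  0.0017 -0.003 ]  minrows 0.038087444486754
```

View pics/s18.png

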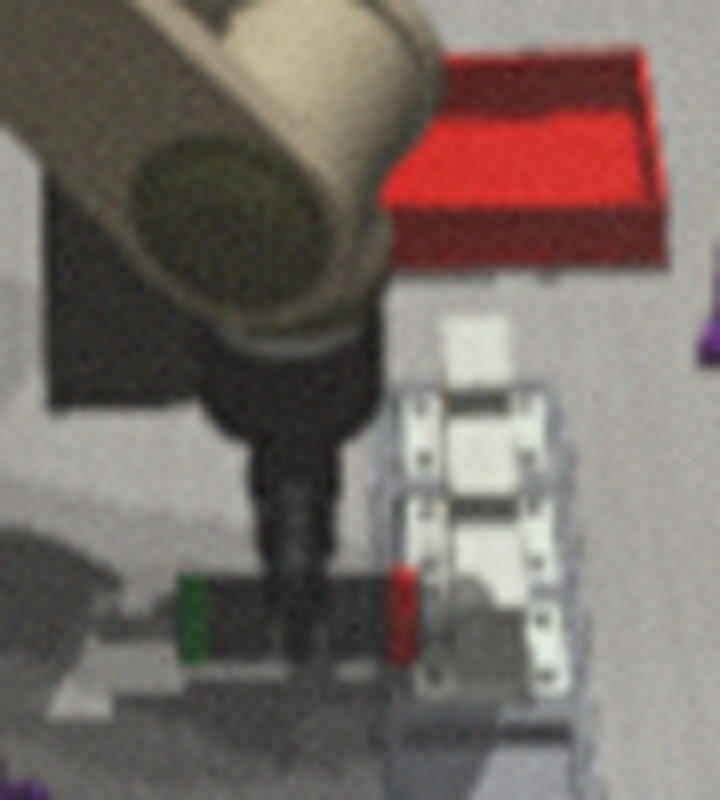

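Call:
{"fn": "play_rows", "kwargs": {
  "steps": [
    [[0, 0.012, 0.003], [0, 0, 0]],
    [[0, 0.02, 0], [0, 0, 0]],
    [[0, 0.03, 0], [0, 0, 0]],
    [[0, 0.03, -0.05], [0, 0, 0]],
    [[0, 0.03, -0.05], [0, 0, 0]],
    [[0, 0, 0], [0, 0, 0]]
  ]
}}

```text
time_s: 40.75
eef_pos: [385.0, -56.7, 107.5]
ee_rot: [0.001, -0.694, 0.72, -0.003]
force: [0.8, 0.3, -4.7]
grip_width: 0.308
```

```bash
cat > foot.py <<'E'
from h import *
def meas(im):
    g=cv2.cvtColor(np.ascontiguousarray(im),cv2.COLOR_RGB2GRAY).astype(float)
    for k,(x,y) in enumerate(((557.9,84),(555.2,10),(552.5,-63))):
        out=[]
        for dx in(-28,-24,-20):
            c=proj("top",[[x+dx,y,20]])[0]; r=c[1]
            from scipy.ndimage import map_coordinates
            cols=np.arange(c[0]-13,c[0]+13,.05)
            # slope of y-axis in image over cols
            c2=proj("top",[[x+dx,y-20,20]])[0]; sl=(c2[1]-c[1])/(c2[0]-c[0])
            v=map_coordinates(g,[r+sl*(cols-c[0]),cols],order=1)
            d=np.gradient(v); L=cols<c[0]
            a=cols[L][np.argmax(np.convolve(d[L],np.ones(9),"same"))] ; b=cols[~L][np.argmin(np.convolve(d[~L],np.ones(9),"same"))]
            ctr=(a+b)/2; out.append((round(unproj("top",[[ctr,r]],20)[0][1],1),round((b-a),2)))
        print(k+1,out)
if __name__=="__main__":
    meas(cv2.imread("pics/avg_top.png")[:,:,::-1])
    im=np.mean([cams.capture("top").astype(float) for _ in range(6)],0).astype(np.uint8)
    cv2.imwrite("pics/avg_top2.png",im[:,:,::-1]); print("now"); meas(im)
    crop("top",275,175,375,220,8,"t19.png",im)
    to(400,-59,28,-1.605)
E
python3 foot.py
```

```text
1 [(np.float64(76.3), np.float64(20.0)), (np.float64(91.4), np.float64(11.55)), (np.float64(76.9), np.float64(19.55))]
2 [(np.float64(10.7), np.float64(14.6)), (np.float64(10.8), np.float64(14.55)), (np.float64(10.8), np.float64(14.55))]
3 [(np.float64(-55.4), np.float64(12.45)), (np.float64(-62.6), np.float64(7.55)), (np.float64(-69.9), np.float64(20.45))]
now
1 [(np.float64(85.3), np.float64(15.0)), (np.float64(92.2), np.float64(12.0)), (np.float64(76.1), np.float64(20.0))]
2 [(np.float64(10.0), np.float64(15.0)), (np.float64(11.6), np.float64(15.0)), (np.float64(10.8), np.float64(14.55))]
3 [(np.float64(-60.0), np.float64(15.0)), (np.float64(-54.6), np.float64(12.0)), (np.float64(-54.8), np.float64(12.0))]
t 41.05 tcp [385.  -56.1 102.9] psi -1.6076 w 0.302 F [ 0.5  0.3 -3.8]
 shift tot [ 0.0033 -0.0203  0.0998]  mm [  2.5 -15.3  74.9]  minrows 1.5290177505758897  turn tot [ 0.0026  0.0012 -0.0034]  minrows 0.023012883753500423
```

View pics/t19.png

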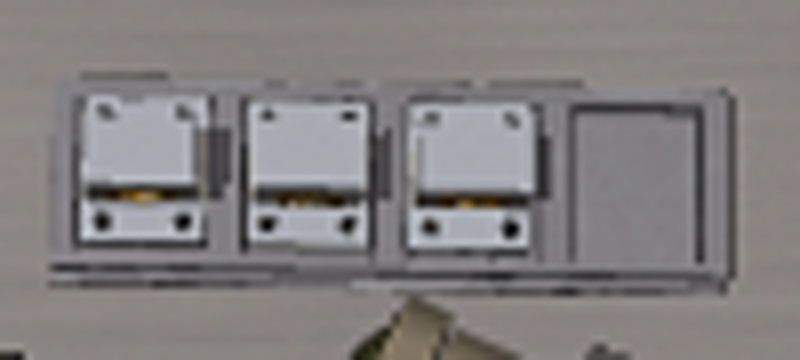

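Run:
```python
from h import *
for c,r in((142.2,222),(307.2,225),(470.5,229)):
    print(unproj("top",[[275+(c+.5)/8-.5,175+(r+.5)/8-.5]],20)[0])
```

```text
[535.6137509   84.75988215  20.        ]
[532.96551302  10.90086936  20.        ]
[529.87692265 -62.18819568  20.        ]
```

Call:
{"fn": "play_rows", "kwargs": {
  "steps": [
    [[0, 0, 0], [0, 0, -0.1793]],
    [[0, 0, 0], [0, 0, -0.1793]],
    [[0, 0, 0], [0, 0, -0.1793]],
    [[0, 0, 0], [0, 0, -0.1793]],
    [[0, 0, 0], [0, 0, -0.1793]],
    [[0, 0, 0], [0, 0, -0.1793]],
    [[0, 0, 0], [0, 0, -0.1793]],
    [[0, 0, 0], [0, 0, -0.1793]],
    [[0, 0, 0], [0, 0, -0.1793]],
    [[0, 0, 0], [0, 0, -0.1793]],
    [[0, 0, 0], [0, 0, -0.1793]],
    [[0, 0, 0], [0, 0, -0.1793]],
    [[0, 0, 0], [0, 0, 0]]
  ]
}}

```text
time_s: 42.35
eef_pos: [385.0, -56.1, 103.2]
ee_rot: [-0.0, 0.999, 0.042, -0.001]
force: [0.3, 0.0, -4.3]
grip_width: 0.312
```

Run:
```python
from h import *
to(420,240,60,0.06)
```

```text
t 42.35 tcp [385.  -56.1 103.2] psi 0.0836 w 0.312 F [ 0.3  0.  -4.3]
 shift tot [ 0.0795 -0.3894  0.0578]  mm [  59.6 -292.1   43.3]  minrows 6.02491059116005  turn tot [-0.0012  0.0021  0.03  ]  minrows 0.15792393779329877
```

Call:
{"fn": "play_rows", "kwargs": {
  "steps": [
    [[0.0114, -0.0556, 0.0082], [0, 0, 0]],
    [[0.0114, -0.0556, 0.0082], [0, 0, 0]],
    [[0.0114, -0.0556, 0.0082], [0, 0, 0]],
    [[0.0114, -0.0556, 0.0082], [0, 0, 0]],
    [[0.0114, -0.0556, 0.0082], [0, 0, 0]],
    [[0.0114, -0.0556, 0.0082], [0, 0, 0]],
    [[0.0111, -0.0558, 0.0086], [0, 0, 0]],
    [[0, 0, 0], [0, 0, 0]],
    [[0, 0, 0], [0, 0, 0]]
  ]
}}

```text
time_s: 43.25
eef_pos: [420.0, 240.2, 59.7]
ee_rot: [0.0, 0.999, 0.041, -0.001]
force: [0.3, -0.7, -4.0]
grip_width: 0.311
```

Run:
```python
from h import *
to(420,240,8.6,0.08)
crop("side",230,100,340,200,7,"s20.png")
```

```text
t 43.25 tcp [420.  240.2  59.7] psi 0.0812 w 0.311 F [ 0.3 -0.7 -4. ]
 shift tot [0.0001 0.0002 0.0681]  mm [ 0.   0.2 51.1]  minrows 1.0217719438026358  turn tot [0.0007 0.0024 0.0015]  minrows 0.015276539875471876
```

View pics/s20.png

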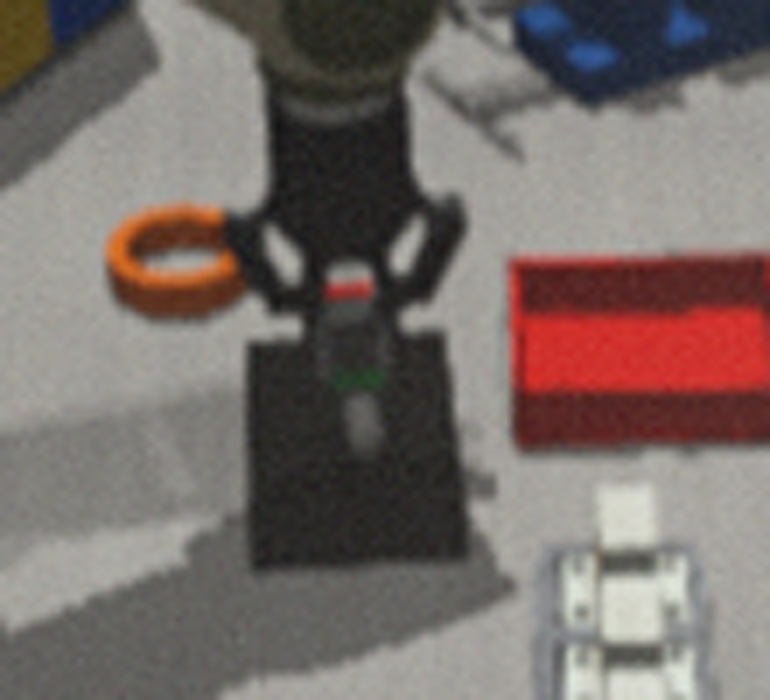

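Call:
{"fn": "play_rows", "kwargs": {
  "steps": [
    [[0, 0, 0.03], [0, 0, 0]],
    [[0, 0, 0.02], [0, 0, 0]],
    [[0, 0, 0.01], [0, 0, 0]],
    [[0, 0, 0.0045], [0, 0, 0]],
    [[0, 0, 0.0025], [0, 0, 0]],
    [[0, 0, 0], [0, 0, 0]],
    [[0, 0, 0], [0, 0, 0]]
  ]
}}

```text
time_s: 44.0
eef_pos: [421.0, 239.7, 10.9]
ee_rot: [-0.0, 0.999, 0.041, 0.0]
force: [-0.5, -0.5, -3.2]
grip_width: 0.31
```

Call:
{"fn": "play_rows", "kwargs": {
  "steps": [
    [[0, 0, 0.001], [0, 0, 0]],
    [[0, 0, 0], [0, 0, 0]]
  ]
}}

```text
time_s: 44.2
eef_pos: [420.7, 239.8, 9.8]
ee_rot: [-0.0, 0.999, 0.041, 0.0]
force: [-0.1, 0.3, -4.1]
grip_width: 0.31
```

Call:
{"fn": "play_rows", "kwargs": {
  "steps": [
    [[0, 0, 0.001], [0, 0, 0]],
    [[0, 0, 0], [0, 0, 0]]
  ]
}}

```text
time_s: 44.4
eef_pos: [420.6, 239.7, 8.9]
ee_rot: [0.0, 0.999, 0.041, -0.0]
force: [-0.9, 0.2, -3.3]
grip_width: 0.305
```

Call:
{"fn": "play_rows", "kwargs": {
  "steps": [
    [[0, 0, 0.001], [0, 0, 0]],
    [[0, 0, 0], [0, 0, 0]],
    [[0, 0, 0], [0, 0, 0]]
  ]
}}

```text
time_s: 44.7
eef_pos: [420.7, 239.8, 8.4]
ee_rot: [-0.0, 0.999, 0.041, 0.0]
force: [-1.7, -0.6, 3.7]
grip_width: 0.312
```

Call:
{"fn": "play_rows", "kwargs": {
  "steps": [
    [[0, 0, 0], [0, 0, 0]],
    [[0, 0, 0], [0, 0, 0]],
    [[0, 0, 0], [0, 0, 0]],
    [[0, 0, 0], [0, 0, 0]],
    [[0, 0, 0], [0, 0, 0]],
    [[0, 0, -0.02], [0, 0, 0]],
    [[0, 0, -0.05], [0, 0, 0]],
    [[0, 0, -0.05], [0, 0, 0]],
    [[0, 0, -0.05], [0, 0, 0]],
    [[0, 0, 0], [0, 0, 0]]
  ],
  "grip": 0.2
}}

```text
time_s: 45.7
eef_pos: [422.7, 240.4, 140.1]
ee_rot: [-0.001, 0.999, 0.041, 0.004]
force: [-0.1, 1.3, -0.7]
grip_width: 0.804
```

Run:
```python
from h import *
# above block1, jaws along x (rack yaw): psi=-0.037
to(557.5,84.2,140,-0.037)
crop("side",230,100,340,200,7,"s21.png")
```

```text
t 45.7 tcp [422.7 240.4 140.1] psi 0.0824 w 0.804 F [-0.1  1.3 -0.7]
 shift tot [0.162  0.2224 0.0011]  mm [121.5 166.8   0.8]  minrows 4.12677004983488  turn tot [-0.0028 -0.0108  0.152 ]  minrows 0.7982856572289705
```

View pics/s21.png

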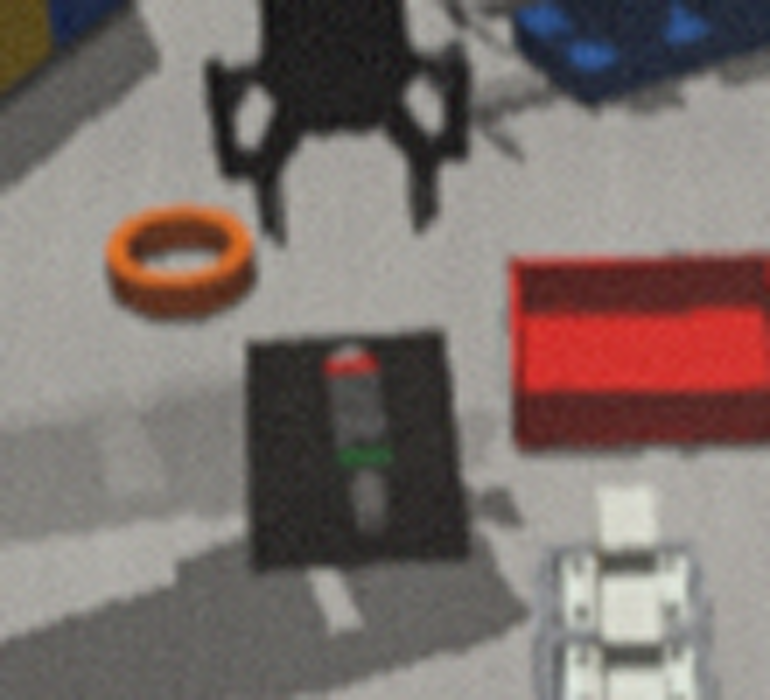

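Call:
{"fn": "play_rows", "kwargs": {
  "steps": [
    [[0.0331, 0.0445, 0], [0, 0, 0]],
    [[0.0331, 0.0445, 0], [0, 0, 0]],
    [[0.0331, 0.0445, 0], [0, 0, 0]],
    [[0.0331, 0.0445, 0], [0, 0, 0]],
    [[0.0331, 0.0445, 0], [0, 0, 0]],
    [[0, 0, 0], [0, 0, 0.152]],
    [[0, 0, 0], [0, 0, 0]],
    [[0, 0, 0], [0, 0, 0]]
  ]
}}

```text
time_s: 46.55
eef_pos: [557.3, 84.0, 134.6]
ee_rot: [-0.0, 1.0, -0.017, -0.001]
force: [0.5, 1.2, -0.0]
grip_width: 0.8
```

Run:
```python
from h import *
to(560.2,84.0,43,-0.037)
```

```text
t 46.55 tcp [557.3  84.  134.6] psi -0.0341 w 0.8 F [ 0.5  1.2 -0. ]
 shift tot [ 4.100e-03 -1.000e-04  1.222e-01]  mm [ 3.1 -0.1 91.6]  minrows 1.8337374232178925  turn tot [-0.0002  0.0026  0.0037]  minrows 0.023530357780793782
```

Call:
{"fn": "play_rows", "kwargs": {
  "steps": [
    [[0.004, 0, 0.045], [0, 0, 0.003]],
    [[0, 0, 0.04], [0, 0, 0]],
    [[0, 0, 0.025], [0, 0, 0]],
    [[0, 0, 0.0145], [0, 0, 0]],
    [[0, 0, 0], [0, 0, 0]]
  ]
}}

```text
time_s: 47.05
eef_pos: [560.1, 84.0, 41.2]
ee_rot: [-0.0, 1.0, -0.019, -0.001]
force: [0.9, 1.3, 0.8]
grip_width: 0.805
```

Call:
{"fn": "play_rows", "kwargs": {
  "steps": [
    [[0, 0, 0], [0, 0, 0]],
    [[0, 0, 0], [0, 0, 0]],
    [[0, 0, 0], [0, 0, 0]],
    [[0, 0, 0], [0, 0, 0]],
    [[0, 0, 0], [0, 0, 0]],
    [[0, 0, 0], [0, 0, 0]],
    [[0, 0, 0], [0, 0, 0]],
    [[0, 0, 0], [0, 0, 0]],
    [[0, 0, 0], [0, 0, 0]],
    [[0, 0, 0], [0, 0, 0]]
  ],
  "grip": 1.0,
  "squeeze": 100
}}

```text
time_s: 48.05
eef_pos: [560.3, 83.6, 43.5]
ee_rot: [0.0, 1.0, -0.019, -0.001]
force: [-9.2, 0.4, 9.9]
grip_width: 0.328
```

Run:
```python
from h import *
to(560.2,84.0,43,-0.037)
crop("side",270,130,350,220,8,"s22.png")
```

```text
t 48.05 tcp [560.3  83.6  43.5] psi -0.0389 w 0.328 F [-9.2  0.4  9.9]
 shift tot [-0.0002 -0.0005  0.0007]  mm [-0.2 -0.4  0.5]  minrows 0.013247763196970208  turn tot [ 0.0001  0.0016 -0.0024]  minrows 0.014951121403158048
```

View pics/s22.png

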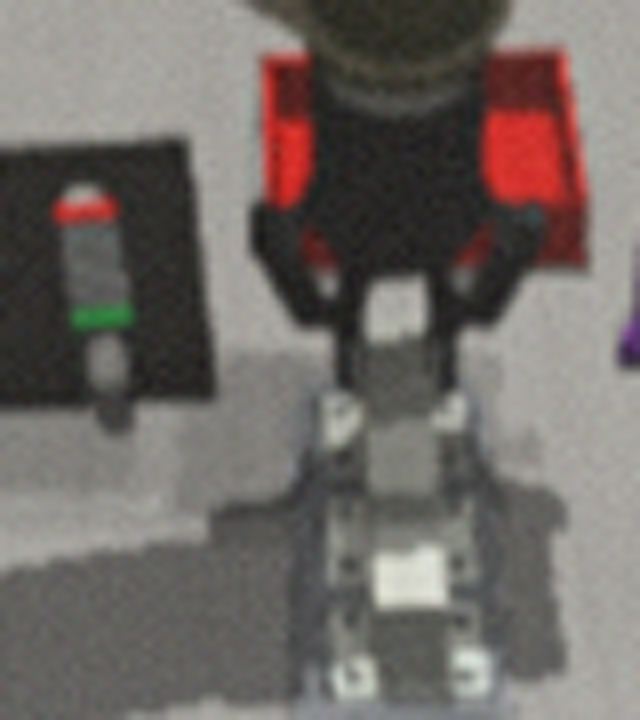

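Call:
{"fn": "play_rows", "kwargs": {
  "steps": [
    [[0, 0, -0.01], [0, 0, 0]],
    [[0, 0, -0.03], [0, 0, 0]],
    [[0, 0, -0.05], [0, 0, 0]],
    [[0, 0, -0.06], [0, 0, 0]],
    [[0, 0, -0.05], [0, 0, 0]],
    [[0, 0, 0], [0, 0, 0]]
  ]
}}

```text
time_s: 48.7
eef_pos: [562.9, 83.4, 197.3]
ee_rot: [0.0, 1.0, -0.02, 0.005]
force: [0.2, 0.6, -7.9]
grip_width: 0.326
```

Call:
{"fn": "play_rows", "kwargs": {
  "steps": [
    [[0, 0.06, 0], [0, 0, 0]],
    [[0, 0.06, 0], [0, 0, 0]],
    [[0, 0.06, 0], [0, 0, 0]],
    [[0, 0.06, 0], [0, 0, 0]],
    [[0, 0.06, 0], [0, 0, 0]],
    [[0, 0, 0], [0, 0, 0.19]],
    [[0, 0, 0], [0, 0, 0.19]],
    [[0, 0, 0], [0, 0, 0.19]],
    [[0, 0, 0], [0, 0, 0.19]],
    [[0, 0, 0], [0, 0, 0.19]],
    [[0, 0, 0], [0, 0, 0.19]],
    [[0, 0, 0], [0, 0, 0.19]],
    [[0, 0, 0], [0, 0, 0.19]],
    [[0, 0, 0], [0, 0, 0.19]],
    [[0, 0, 0], [0, 0, 0.19]],
    [[0, 0, 0], [0, 0, 0]],
    [[0, 0, 0], [0, 0, 0]]
  ]
}}

```text
time_s: 50.4
eef_pos: [551.6, -141.1, 190.7]
ee_rot: [0.0, 0.722, -0.692, -0.001]
force: [0.2, -1.0, -8.3]
grip_width: 0.333
```

Run:
```python
from h import *
to(560.2,84.0,43,-1.6)
im=np.mean([cams.capture("side").astype(float) for _ in range(6)],0).astype(np.uint8)
s,M,p=tcp(); u=proj("side",[p])[0].astype(int); print(u)
crop("side",u[0]-40,u[1]-40,u[0]+40,u[1]+40,9,"s23.png",im)
```

```text
t 50.4 tcp [ 551.6 -141.1  190.7] psi -1.5278 w 0.333 F [ 0.2 -1.  -8.3]
 shift tot [-0.2991 -0.0249  0.1973]  mm [-224.3  -18.6  148. ]  minrows 5.387532877830019  turn tot [0.003  0.0015 0.0919]  minrows 0.48166163347058677
[322 186]
```

View pics/s23.png

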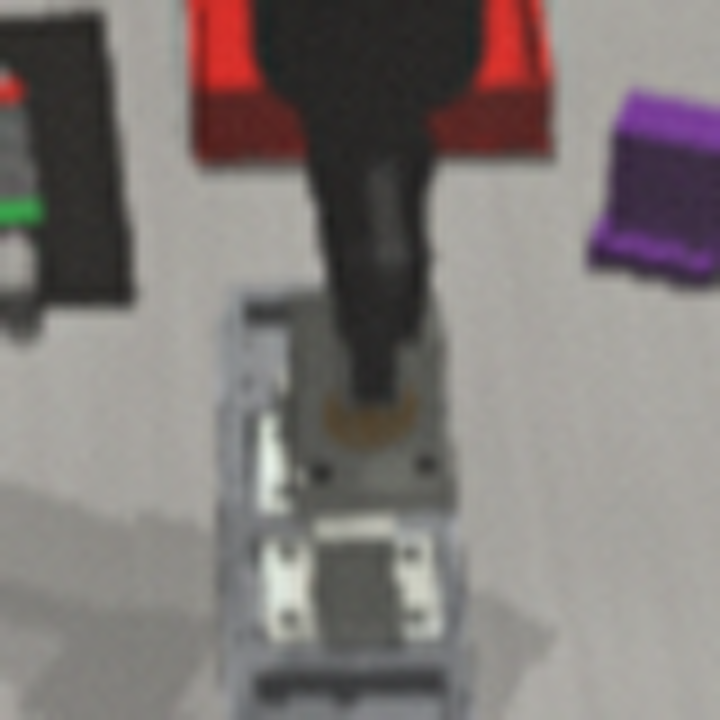

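```bash
cat > run4.py <<'E'
from fit import *
ims={n:cv2.imread(f"pics/avg_{n}.png")[:,:,::-1] for n in("top","side")}
E_=rect(80,69,40)+rect(75,64,40)
for cs in(("top",),("side",),("top","side")):
    for x0 in((575,-305),(580,-310),(583,-315)):
        w,q,P=fit(ims,E_,(*x0,-.03),0,cams_=cs,r=6); print(cs,w,q)
c=unproj("top",[[378,168]],40)
draw(ims,"top",[P],370,155,435,220,10,"t24.png")
draw(ims,"side",[P],300,235,375,300,10,"s24.png")
E
python3 run4.py
```

```text
('top',) [ 5.78463831e+02 -3.04641005e+02 -4.38054206e-02] -167.08828735351562
('top',) [ 5.73058155e+02 -3.04404062e+02 -4.38054456e-02] -167.169921875
('top',) [ 5.78221371e+02 -3.11219034e+02 -5.69436572e-02] -164.23214721679688
('side',) [ 5.79812975e+02 -3.15170380e+02 -3.00446147e-02] -161.47265625
('side',) [ 5.79815154e+02 -3.15157288e+02 -3.00354451e-02] -161.4727020263672
('side',) [ 5.79815294e+02 -3.15161866e+02 -3.00339970e-02] -161.47268676757812
('top', 'side') [ 5.79053231e+02 -3.14109491e+02 -2.92634117e-02] -320.7264404296875
('top', 'side') [ 5.79049898e+02 -3.14116168e+02 -2.91290767e-02] -320.7264099121094
('top', 'side') [ 5.79044336e+02 -3.13017041e+02 -4.30751811e-02] -320.410888671875
```

View pics/t24.png

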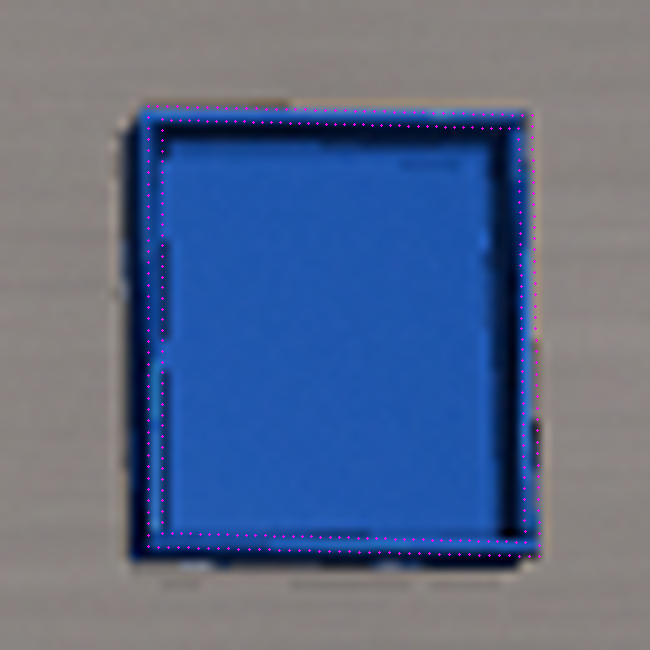

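View pics/s24.png

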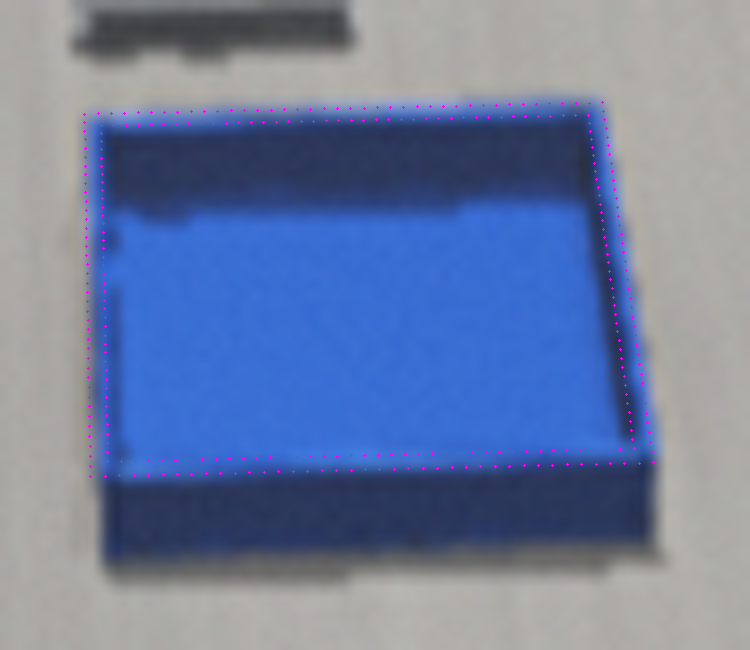

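Call:
{"fn": "play_rows", "kwargs": {
  "steps": [
    [[0, 0, 0], [0, 0, -0.19]],
    [[0, 0, 0], [0, 0, -0.19]],
    [[0, 0, 0], [0, 0, -0.19]],
    [[0, 0, 0], [0, 0, -0.19]],
    [[0, 0, 0], [0, 0, -0.19]],
    [[0, 0, 0], [0, 0, -0.19]],
    [[0, 0, 0], [0, 0, -0.19]],
    [[0, 0, 0], [0, 0, -0.19]],
    [[0, 0, 0], [0, 0, -0.19]],
    [[0, 0, 0], [0, 0, -0.19]],
    [[0, 0, 0], [0, 0, 0]]
  ]
}}

```text
time_s: 51.8
eef_pos: [552.1, -141.3, 192.3]
ee_rot: [-0.0, 1.0, -0.019, -0.0]
force: [-0.6, 0.1, -7.8]
grip_width: 0.331
```

Run:
```python
from h import *
to(614.4,-345.8,110,-0.035)
```

```text
t 51.8 tcp [ 552.1 -141.3  192.3] psi -0.0376 w 0.331 F [-0.6  0.1 -7.8]
 shift tot [0.0933 0.2693 0.1097]  mm [ 70.  202.   82.3]  minrows 4.581123244564859  turn tot [-0.      0.     -0.0033]  minrows 0.017526893312254408
```

Call:
{"fn": "play_rows", "kwargs": {
  "steps": [
    [[0.0156, 0.0449, 0.0183], [0, 0, 0]],
    [[0.0156, 0.0449, 0.0183], [0, 0, 0]],
    [[0.0156, 0.0449, 0.0183], [0, 0, 0]],
    [[0.0156, 0.0449, 0.0183], [0, 0, 0]],
    [[0.0156, 0.0449, 0.0183], [0, 0, 0]],
    [[0.0153, 0.0449, 0.0183], [0, 0, -0.003]],
    [[0, 0, 0], [0, 0, 0]],
    [[0, 0, 0], [0, 0, 0]]
  ]
}}

```text
time_s: 52.6
eef_pos: [613.6, -346.3, 108.7]
ee_rot: [-0.001, 1.0, -0.021, -0.001]
force: [-0.2, 0.3, -7.9]
grip_width: 0.328
```

Run:
```python
from h import *
to(614.4,-345.8,45,-0.035)
crop("side",280,200,400,310,6,"s25.png")
```

```text
t 52.6 tcp [ 613.6 -346.3  108.7] psi -0.0413 w 0.328 F [-0.2  0.3 -7.9]
 shift tot [ 0.0011 -0.0006  0.0849]  mm [ 0.8 -0.5 63.7]  minrows 1.2738908922363912  turn tot [-0.0018  0.0017 -0.008 ]  minrows 0.04373246751268747
```

View pics/s25.png

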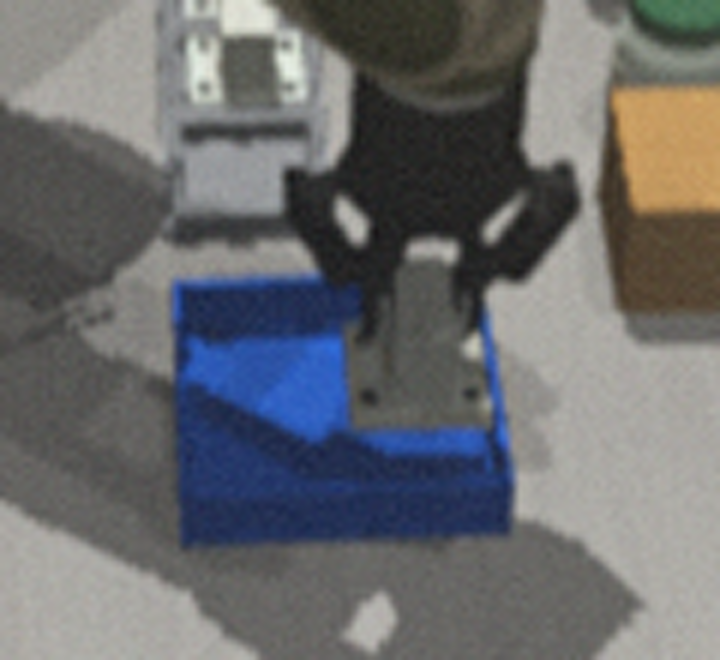

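Call:
{"fn": "play_rows", "kwargs": {
  "steps": [
    [[0.001, -0.0006, 0.035], [0, 0, -0.005]],
    [[0, 0, 0.025], [0, 0, 0]],
    [[0, 0, 0.014], [0, 0, 0]],
    [[0, 0, 0.008], [0, 0, 0]],
    [[0, 0, 0.003], [0, 0, 0]],
    [[0, 0, 0], [0, 0, 0]]
  ]
}}

```text
time_s: 53.25
eef_pos: [615.1, -345.6, 47.0]
ee_rot: [0.0, 1.0, -0.017, 0.0]
force: [-0.1, 0.3, -8.6]
grip_width: 0.33
```

Call:
{"fn": "play_rows", "kwargs": {
  "steps": [
    [[0, 0, 0.002], [0, 0, 0]],
    [[0, 0, 0.001], [0, 0, 0]],
    [[0, 0, 0], [0, 0, 0]]
  ]
}}

```text
time_s: 53.55
eef_pos: [614.8, -345.6, 44.1]
ee_rot: [0.0, 1.0, -0.017, 0.0]
force: [-0.7, 0.3, -8.2]
grip_width: 0.325
```

Call:
{"fn": "play_rows", "kwargs": {
  "steps": [
    [[0, 0, 0.001], [0, 0, 0]],
    [[0, 0, 0.001], [0, 0, 0]],
    [[0, 0, 0], [0, 0, 0]]
  ]
}}

```text
time_s: 53.85
eef_pos: [614.8, -345.7, 42.7]
ee_rot: [0.0, 1.0, -0.017, 0.0]
force: [-1.3, 0.0, -6.6]
grip_width: 0.331
```

Call:
{"fn": "play_rows", "kwargs": {
  "steps": [
    [[0, 0, 0.001], [0, 0, 0]],
    [[0, 0, 0], [0, 0, 0]]
  ]
}}

```text
time_s: 54.05
eef_pos: [614.8, -345.7, 42.6]
ee_rot: [0.0, 1.0, -0.017, 0.0]
force: [-4.8, 2.7, 1.2]
grip_width: 0.328
```

Call:
{"fn": "play_rows", "kwargs": {
  "steps": [
    [[0, 0, 0], [0, 0, 0]],
    [[0, 0, 0], [0, 0, 0]],
    [[0, 0, 0], [0, 0, 0]],
    [[0, 0, 0], [0, 0, 0]],
    [[0, 0, -0.02], [0, 0, 0]],
    [[0, 0, -0.04], [0, 0, 0]],
    [[0, 0, -0.05], [0, 0, 0]],
    [[0, 0, -0.02], [0, 0, 0]],
    [[0, 0, 0], [0, 0, 0]]
  ],
  "grip": 0.5
}}

```text
time_s: 54.95
eef_pos: [615.7, -346.2, 142.6]
ee_rot: [0.002, 1.0, -0.017, 0.002]
force: [0.5, 0.8, 0.2]
grip_width: 0.497
```

Run:
```python
from h import *
to(557.6,10.1,142,-0.037)
crop("side",280,200,400,310,6,"s26.png")
```

```text
t 54.95 tcp [ 615.7 -346.2  142.6] psi -0.0332 w 0.497 F [0.5 0.8 0.2]
 shift tot [-0.0932 -0.4722 -0.0013]  mm [ -69.9 -354.2   -0.9]  minrows 7.2201840630537735  turn tot [ 0.0042 -0.0057  0.0048]  minrows 0.04494168876792032
```

View pics/s26.png

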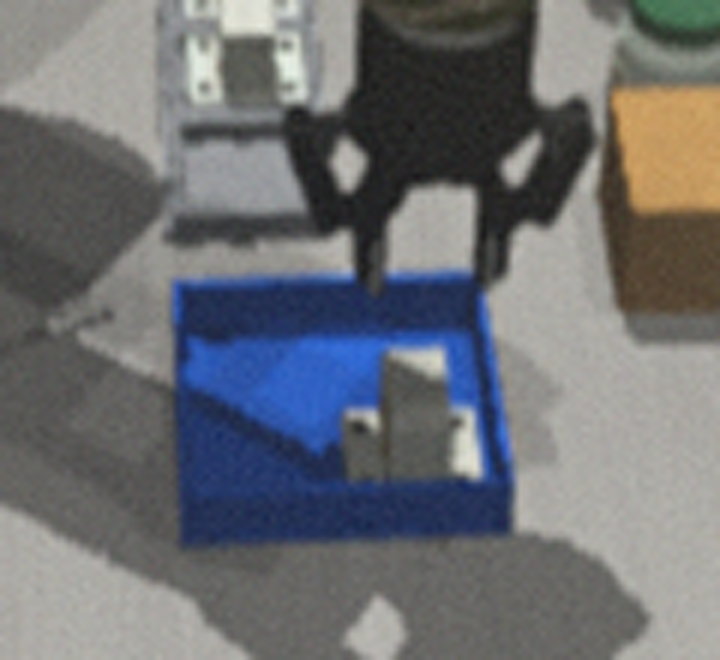

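Call:
{"fn": "play_rows", "kwargs": {
  "steps": [
    [[-0.0117, -0.059, 0], [0, 0, 0]],
    [[-0.0117, -0.059, 0], [0, 0, 0]],
    [[-0.0117, -0.059, 0], [0, 0, 0]],
    [[-0.0117, -0.059, 0], [0, 0, 0]],
    [[-0.0117, -0.059, 0], [0, 0, 0]],
    [[-0.0117, -0.059, 0], [0, 0, 0]],
    [[-0.0117, -0.059, 0], [0, 0, 0]],
    [[-0.0113, -0.0592, 0], [0, 0, 0.004]],
    [[0, 0, 0], [0, 0, 0]],
    [[0, 0, 0], [0, 0, 0]]
  ],
  "grip": 0.2
}}

```text
time_s: 56.0
eef_pos: [556.0, 11.4, 137.8]
ee_rot: [-0.0, 1.0, -0.017, -0.001]
force: [1.2, 0.8, -0.2]
grip_width: 0.8
```

Run:
```python
from h import *
to(557.6,10.1,41.2,-0.037)
```

```text
t 56.0 tcp [556.   11.4 137.8] psi -0.0348 w 0.8 F [ 1.2  0.8 -0.2]
 shift tot [0.0025 0.0016 0.1288]  mm [ 1.9  1.2 96.6]  minrows 1.9332764694446158  turn tot [-0.0002  0.0032  0.0028]  minrows 0.02217792034852272
```

Call:
{"fn": "play_rows", "kwargs": {
  "steps": [
    [[0.0025, 0.0016, 0.045], [0, 0, 0.002]],
    [[0, 0, 0.042], [0, 0, 0]],
    [[0, 0, 0.025], [0, 0, 0]],
    [[0, 0, 0.0165], [0, 0, 0]],
    [[0, 0, 0], [0, 0, 0]]
  ]
}}

```text
time_s: 56.5
eef_pos: [557.7, 8.6, 41.0]
ee_rot: [-0.0, 1.0, -0.02, -0.002]
force: [-0.6, 0.2, 0.4]
grip_width: 0.8
```

Call:
{"fn": "play_rows", "kwargs": {
  "steps": [
    [[0, 0, 0], [0, 0, 0]],
    [[0, 0, 0], [0, 0, 0]],
    [[0, 0, 0], [0, 0, 0]],
    [[0, 0, 0], [0, 0, 0]],
    [[0, 0, 0], [0, 0, 0]],
    [[0, 0, 0], [0, 0, 0]],
    [[0, 0, 0], [0, 0, 0]],
    [[0, 0, 0], [0, 0, 0]],
    [[0, 0, 0], [0, 0, 0]],
    [[0, 0, 0], [0, 0, 0]]
  ],
  "grip": 1.0,
  "squeeze": 100
}}

```text
time_s: 57.5
eef_pos: [557.7, 9.3, 44.0]
ee_rot: [0.0, 1.0, -0.019, -0.001]
force: [-9.1, -1.2, 9.8]
grip_width: 0.328
```

Call:
{"fn": "play_rows", "kwargs": {
  "steps": [
    [[0, 0, -0.01], [0, 0, 0]],
    [[0, 0, -0.03], [0, 0, 0]],
    [[0, 0, -0.05], [0, 0, 0]],
    [[0, 0, -0.06], [0, 0, 0]],
    [[0, 0, -0.05], [0, 0, 0]],
    [[0, 0, 0], [0, 0, 0]]
  ]
}}

```text
time_s: 58.1
eef_pos: [560.5, 9.2, 197.8]
ee_rot: [0.001, 1.0, -0.019, 0.005]
force: [0.7, -0.7, -9.4]
grip_width: 0.332
```

Call:
{"fn": "play_rows", "kwargs": {
  "steps": [
    [[0, 0.05, 0], [0, 0, 0]],
    [[0, 0.05, 0], [0, 0, 0]],
    [[0, 0.05, 0], [0, 0, 0]],
    [[0, 0.05, 0], [0, 0, 0]],
    [[0, 0, 0], [0, 0, 0.19]],
    [[0, 0, 0], [0, 0, 0.19]],
    [[0, 0, 0], [0, 0, 0.19]],
    [[0, 0, 0], [0, 0, 0.19]],
    [[0, 0, 0], [0, 0, 0.19]],
    [[0, 0, 0], [0, 0, 0.19]],
    [[0, 0, 0], [0, 0, 0.19]],
    [[0, 0, 0], [0, 0, 0.19]],
    [[0, 0, 0], [0, 0, 0.19]],
    [[0, 0, 0], [0, 0, 0.19]],
    [[0, 0, 0], [0, 0, 0]],
    [[0, 0, 0], [0, 0, 0]]
  ]
}}

```text
time_s: 59.7
eef_pos: [552.3, -140.2, 191.3]
ee_rot: [0.0, 0.723, -0.691, -0.001]
force: [0.1, 0.1, -7.9]
grip_width: 0.331
```

Run:
```python
from h import *
to(551.6,-141,190.7,-1.53)
im=np.mean([cams.capture("side").astype(float) for _ in range(6)],0).astype(np.uint8)
s,M,p=tcp(); u=proj("side",[p])[0].astype(int); print(u)
crop("side",u[0]-40,u[1]-40,u[0]+40,u[1]+40,9,"s27.png",im)
```

```text
t 59.7 tcp [ 552.3 -140.2  191.3] psi -1.5262 w 0.331 F [ 0.1  0.1 -7.9]
 shift tot [0.0011 0.001  0.0007]  mm [0.8 0.8 0.6]  minrows 0.024549577826882274  turn tot [0.0029 0.0016 0.0048]  minrows 0.030747106499376318
[322 186]
```

View pics/s27.png

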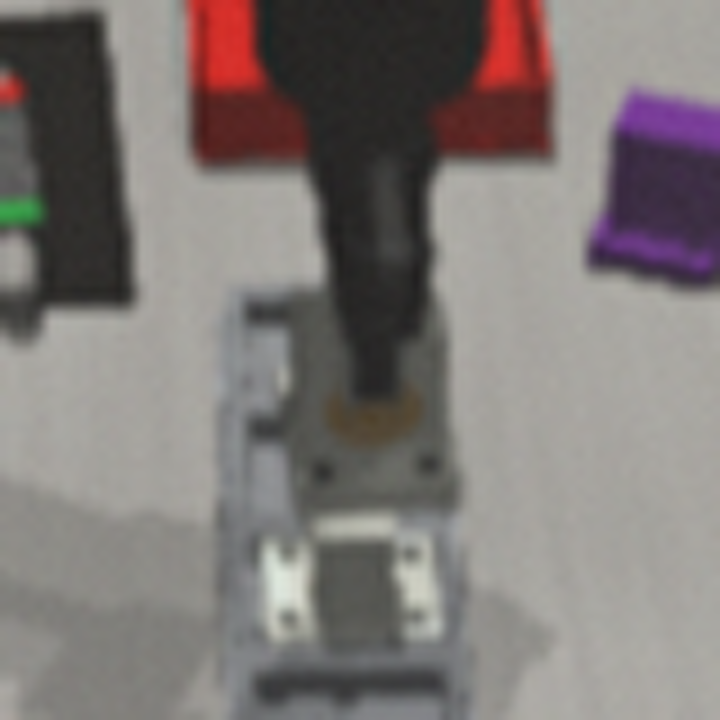

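Run:
```python
import cv2,numpy as np
o=[]
for f in("s23","s27"):
    im=cv2.imread(f"pics/{f}.png")[370:520,280:480].astype(float)
    o.append(np.clip(cv2.resize((im-20)*2.2,None,fx=2,fy=2),0,255).astype(np.uint8))
cv2.imwrite("pics/cmp.png",np.hstack(o))
```

```text
(no output)
```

View pics/cmp.png

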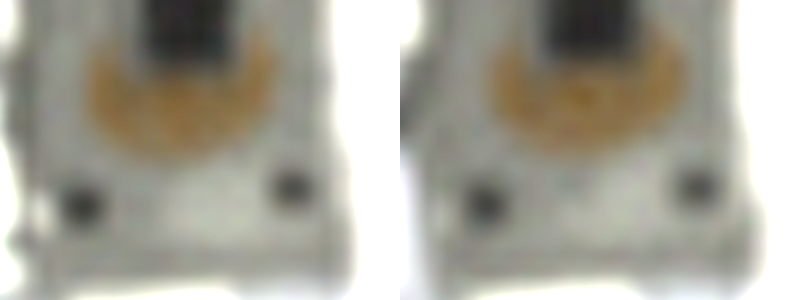

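Call:
{"fn": "play_rows", "kwargs": {
  "steps": [
    [[0, 0, 0], [0, 0.16, 0]],
    [[0, 0, 0], [0, 0.16, 0]],
    [[0, 0, 0], [0, 0, 0]],
    [[0, 0, 0], [0, 0, 0]]
  ]
}}

```text
time_s: 60.4
eef_pos: [552.9, -139.9, 192.8]
ee_rot: [0.086, 0.716, -0.687, 0.089]
force: [0.4, -0.3, -7.8]
grip_width: 0.329
```

Run:
```python
from h import *
s,M,p=tcp(); print(p,M[:,0],M[:,2],np.round(s["joints"],2),s["grip_width"],s["force"])
```

```text
[ 552.86696653 -139.86602067  192.76497651] [ 0.04044079 -0.96842783  0.24599204] [ 0.00991157 -0.24579252 -0.96927179] [-0.35  0.42  1.47 -0.25  1.17  1.27] 0.32915775368863975 [ 0.38716241 -0.29920662 -7.79625294]
```

Call:
{"fn": "play_rows", "kwargs": {
  "steps": [
    [[0, 0, 0], [0, 0.15, 0]],
    [[0, 0, 0], [0, 0.15, 0]],
    [[0, 0, 0], [0, 0.15, 0]],
    [[0, 0, 0], [0, 0.12, 0]],
    [[0, 0, 0], [0, 0, 0]],
    [[0, 0, 0], [0, 0, 0]]
  ]
}}

```text
time_s: 61.0
eef_pos: [552.9, -140.8, 192.6]
ee_rot: [0.236, 0.678, -0.652, 0.245]
force: [-0.1, -1.0, -8.2]
grip_width: 0.33
```

```bash
cat > show.py <<'E'
from h import *
import sys
f=sys.argv[1]
s,M,p=tcp(); print(p,M[:,0],np.round(s["joints"],2),s["grip_width"],s["force"],s["time_s"])
im=np.mean([cams.capture("side").astype(float) for _ in range(6)],0).astype(np.uint8)
u=proj("side",[p])[0].astype(int); print(u)
c=cv2.resize(im[u[1]-22:u[1]+22,u[0]-22:u[0]+22],None,fx=14,fy=14,interpolation=cv2.INTER_CUBIC)
cv2.imwrite("pics/"+f,np.clip(c[:,:,::-1].astype(float)*1.4,0,255).astype(np.uint8))
E
python3 show.py s28.png
```

```text
[ 552.9328311  -140.83913739  192.60385347] [ 0.03038148 -0.76747259  0.64036145] [-0.17  0.45  1.56 -0.78  1.1   1.72] 0.3303993461460134 [-0.11469336 -1.03211048 -8.24893382] 61.0
[322 186]
```

View pics/s28.png

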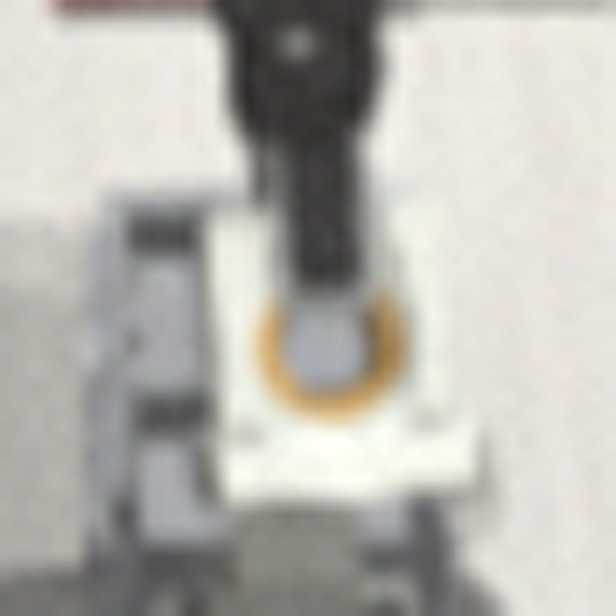

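Call:
{"fn": "play_rows", "kwargs": {
  "steps": [
    [[0, 0, 0], [0, -0.178, 0]],
    [[0, 0, 0], [0, -0.178, 0]],
    [[0, 0, 0], [0, -0.178, 0]],
    [[0, 0, 0], [0, -0.178, 0]],
    [[0, 0, 0], [0, -0.178, 0]],
    [[0, 0, 0], [0, 0, -0.19]],
    [[0, 0, 0], [0, 0, -0.19]],
    [[0, 0, 0], [0, 0, -0.19]],
    [[0, 0, 0], [0, 0, -0.19]],
    [[0, 0, 0], [0, 0, -0.19]],
    [[0, 0, 0], [0, 0, -0.19]],
    [[0, 0, 0], [0, 0, -0.19]],
    [[0, 0, 0], [0, 0, -0.19]],
    [[0, 0, 0], [0, 0, -0.19]],
    [[0, 0, 0], [0, 0, -0.19]],
    [[0, 0, 0], [0, 0, 0]],
    [[0, 0, 0], [0, 0, 0]]
  ]
}}

```text
time_s: 63.0
eef_pos: [552.7, -140.8, 193.0]
ee_rot: [0.0, 1.0, -0.021, -0.0]
force: [0.2, 0.0, -8.8]
grip_width: 0.329
```

Run:
```python
from h import *
to(616.6,-283.8,110,-0.035)
```

```text
t 63.0 tcp [ 552.7 -140.8  193. ] psi -0.0419 w 0.329 F [ 0.2  0.  -8.8]
 shift tot [0.0931 0.1868 0.1108]  mm [ 69.8 140.1  83.1]  minrows 3.5440359732814386  turn tot [ 0.0009  0.0001 -0.0088]  minrows 0.046450600225458424
```

Call:
{"fn": "play_rows", "kwargs": {
  "steps": [
    [[0.0233, 0.0467, 0.0277], [0, 0, 0]],
    [[0.0233, 0.0467, 0.0277], [0, 0, 0]],
    [[0.0233, 0.0467, 0.0277], [0, 0, 0]],
    [[0.0233, 0.0467, 0.0277], [0, 0, -0.007]],
    [[0, 0, 0], [0, 0, 0]],
    [[0, 0, 0], [0, 0, 0]],
    [[0, 0, 0], [0, 0, 0]]
  ]
}}

```text
time_s: 63.7
eef_pos: [617.5, -282.6, 110.6]
ee_rot: [0.0, 1.0, -0.017, 0.0]
force: [0.2, -0.6, -8.1]
grip_width: 0.324
```

Run:
```python
from h import *
to(616.6,-283.8,44,-0.035)
crop("side",280,200,400,310,6,"s29.png")
```

```text
t 63.7 tcp [ 617.5 -282.6  110.6] psi -0.0335 w 0.324 F [ 0.2 -0.6 -8.1]
 shift tot [-0.0013  0.0016  0.0888]  mm [-1.   1.2 66.6]  minrows 1.3318831434064689  turn tot [ 0.0005 -0.001   0.0019]  minrows 0.01165763900730812
```

View pics/s29.png

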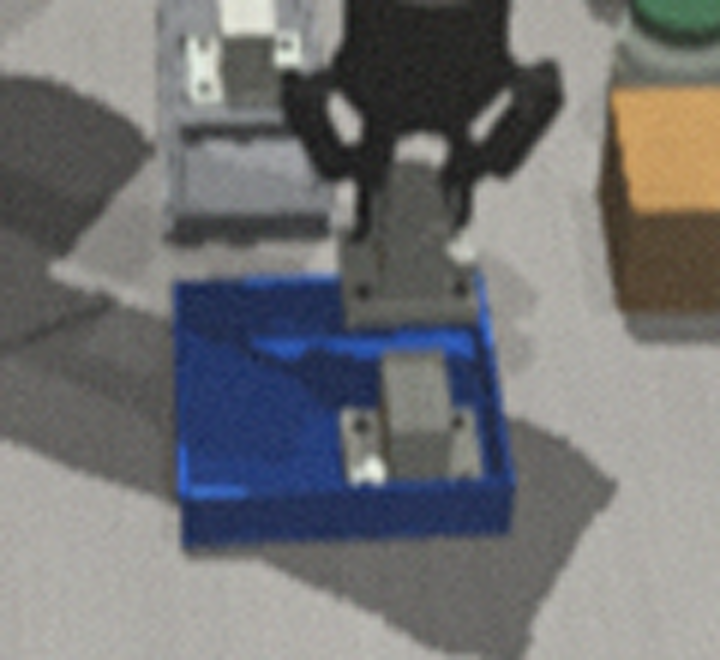

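Call:
{"fn": "play_rows", "kwargs": {
  "steps": [
    [[-0.001, 0, 0.035], [0, 0, 0]],
    [[0, 0, 0.025], [0, 0, 0]],
    [[0, 0, 0.016], [0, 0, 0]],
    [[0, 0, 0.008], [0, 0, 0]],
    [[0, 0, 0.003], [0, 0, 0]],
    [[0, 0, 0], [0, 0, 0]]
  ]
}}

```text
time_s: 64.35
eef_pos: [617.0, -283.2, 45.3]
ee_rot: [0.0, 1.0, -0.016, 0.001]
force: [-0.6, 0.2, -8.2]
grip_width: 0.33
```

Call:
{"fn": "play_rows", "kwargs": {
  "steps": [
    [[0, 0, 0.001], [0, 0, 0]],
    [[0, 0, 0.001], [0, 0, 0]],
    [[0, 0, 0], [0, 0, 0]]
  ]
}}

```text
time_s: 64.65
eef_pos: [616.7, -283.1, 43.3]
ee_rot: [0.0, 1.0, -0.016, 0.0]
force: [0.5, 0.6, -8.0]
grip_width: 0.329
```

Call:
{"fn": "play_rows", "kwargs": {
  "steps": [
    [[0, 0, 0.001], [0, 0, 0]],
    [[0, 0, 0.001], [0, 0, 0]],
    [[0, 0, 0], [0, 0, 0]]
  ]
}}

```text
time_s: 64.95
eef_pos: [616.7, -283.3, 43.1]
ee_rot: [0.0, 1.0, -0.016, 0.0]
force: [-5.7, 2.7, 3.6]
grip_width: 0.327
```

Call:
{"fn": "play_rows", "kwargs": {
  "steps": [
    [[0, 0, 0], [0, 0, 0]],
    [[0, 0, 0], [0, 0, 0]],
    [[0, 0, 0], [0, 0, 0]],
    [[0, 0, 0], [0, 0, 0]],
    [[0, 0, -0.02], [0, 0, 0]],
    [[0, 0, -0.04], [0, 0, 0]],
    [[0, 0, -0.05], [0, 0, 0]],
    [[0, 0, -0.02], [0, 0, 0]],
    [[0, 0, 0], [0, 0, 0]]
  ],
  "grip": 0.5
}}

```text
time_s: 65.85
eef_pos: [617.6, -283.7, 142.2]
ee_rot: [0.001, 1.0, -0.016, 0.002]
force: [0.2, -0.5, -0.8]
grip_width: 0.5
```

Run:
```python
from h import *
to(614.8,-346.5,142,-0.037)
crop("side",280,200,400,310,6,"s30.png")
```

```text
t 65.85 tcp [ 617.6 -283.7  142.2] psi -0.0324 w 0.5 F [ 0.2 -0.5 -0.8]
 shift tot [-0.001   0.0839  0.0005]  mm [-0.7 62.9  0.4]  minrows 1.2580927666274822  turn tot [ 0.0037 -0.0058  0.0058]  minrows 0.0472104823642854
```

View pics/s30.png

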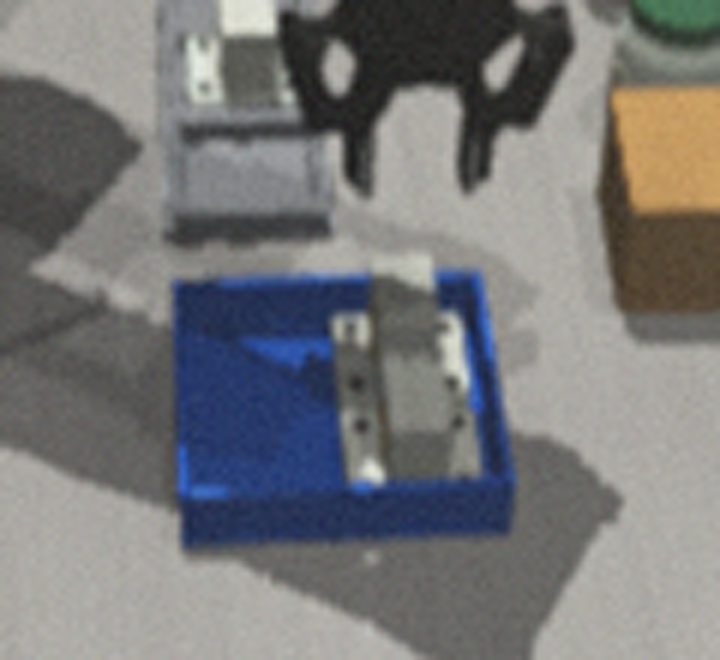

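Call:
{"fn": "play_rows", "kwargs": {
  "steps": [
    [[-0.001, 0.042, 0], [0, 0, 0.004]],
    [[0, 0.042, 0], [0, 0, 0]],
    [[0, 0, 0.045], [0, 0, 0]],
    [[0, 0, 0.045], [0, 0, 0]],
    [[0, 0, 0.025], [0, 0, 0]],
    [[0, 0, 0.017], [0, 0, 0]],
    [[0, 0, 0], [0, 0, 0]]
  ]
}}

```text
time_s: 66.6
eef_pos: [612.7, -345.2, 37.0]
ee_rot: [-0.002, 1.0, -0.018, -0.002]
force: [-0.4, -0.2, 0.4]
grip_width: 0.5
```

Call:
{"fn": "play_rows", "kwargs": {
  "steps": [
    [[0, 0, 0], [0, 0, 0]],
    [[0, 0, 0], [0, 0, 0]],
    [[0, 0, 0], [0, 0, 0]],
    [[0, 0, 0], [0, 0, 0]],
    [[0, 0, 0], [0, 0, 0]],
    [[0, 0, 0], [0, 0, 0]]
  ],
  "grip": 1.0,
  "squeeze": 100
}}

```text
time_s: 67.2
eef_pos: [614.1, -346.2, 40.7]
ee_rot: [0.0, 1.0, -0.018, 0.001]
force: [2.1, 0.2, 1.0]
grip_width: 0.332
```

Call:
{"fn": "play_rows", "kwargs": {
  "steps": [
    [[0, 0, -0.01], [0, 0, 0]],
    [[0, 0, -0.03], [0, 0, 0]],
    [[0, 0, -0.05], [0, 0, 0]],
    [[0, 0, -0.06], [0, 0, 0]],
    [[0, 0, -0.05], [0, 0, 0]],
    [[0, 0, 0], [0, 0, 0]]
  ]
}}

```text
time_s: 67.8
eef_pos: [614.9, -347.0, 195.9]
ee_rot: [0.003, 1.0, -0.018, 0.004]
force: [1.2, 0.4, -7.7]
grip_width: 0.337
```

Run:
```python
from h import *
to(552.5,-141,192,-0.037)
```

```text
t 67.8 tcp [ 614.9 -347.   195.9] psi -0.0356 w 0.337 F [ 1.2  0.4 -7.7]
 shift tot [-0.093  -0.2715  0.003 ]  mm [ -69.7 -203.6    2.3]  minrows 4.305316637290207  turn tot [ 0.0071 -0.0094  0.0017]  minrows 0.062367516944887555
```

Call:
{"fn": "play_rows", "kwargs": {
  "steps": [
    [[-0.0186, -0.0543, 0], [0, 0, 0]],
    [[-0.0186, -0.0543, 0], [0, 0, 0]],
    [[-0.0186, -0.0543, 0], [0, 0, 0]],
    [[-0.0186, -0.0543, 0], [0, 0, 0]],
    [[-0.0186, -0.0543, 0], [0, 0, 0]],
    [[0, 0, 0], [0, 0, 0.19]],
    [[0, 0, 0], [0, 0, 0.19]],
    [[0, 0, 0], [0, 0, 0.19]],
    [[0, 0, 0], [0, 0, 0.19]],
    [[0, 0, 0], [0, 0, 0.19]],
    [[0, 0, 0], [0, 0, 0.19]],
    [[0, 0, 0], [0, 0, 0.19]],
    [[0, 0, 0], [0, 0, 0.19]],
    [[0, 0, 0], [0, 0, 0.19]],
    [[0, 0, 0], [0, 0, 0.19]],
    [[0, 0, 0], [0, 0.178, 0]],
    [[0, 0, 0], [0, 0.178, 0]],
    [[0, 0, 0], [0, 0.178, 0]],
    [[0, 0, 0], [0, 0.178, 0]],
    [[0, 0, 0], [0, 0.178, 0]]
  ]
}}

```text
time_s: 69.8
eef_pos: [550.3, -139.1, 187.7]
ee_rot: [0.238, 0.679, -0.649, 0.248]
force: [-1.1, 0.1, -9.1]
grip_width: 0.332
```

Call:
{"fn": "play_rows", "kwargs": {
  "steps": [
    [[0, 0, 0], [0, 0, 0]],
    [[0, 0, 0], [0, 0, 0]]
  ]
}}

```text
time_s: 70.0
eef_pos: [550.6, -139.3, 187.8]
ee_rot: [0.236, 0.68, -0.65, 0.245]
force: [-0.4, -0.2, -8.7]
grip_width: 0.335
```

```bash
python3 show.py s31.png
```

```text
[ 550.56040308 -139.29182387  187.8379324 ] [ 0.03572135 -0.7677436   0.6397607 ] [-0.17  0.46  1.57 -0.78  1.09  1.72] 0.3348982012337306 [-0.39958997 -0.17506858 -8.71646701] 70.0
[321 187]
```

View pics/s31.png

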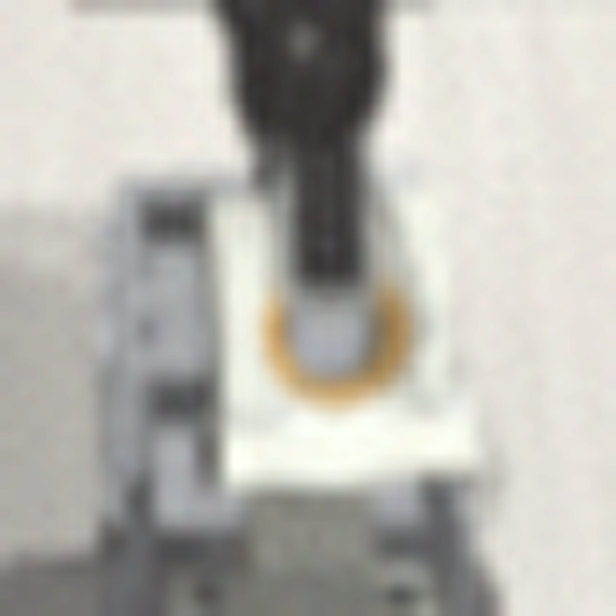

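Call:
{"fn": "play_rows", "kwargs": {
  "steps": [
    [[0, 0, 0], [0, -0.178, 0]],
    [[0, 0, 0], [0, -0.178, 0]],
    [[0, 0, 0], [0, -0.178, 0]],
    [[0, 0, 0], [0, -0.178, 0]],
    [[0, 0, 0], [0, -0.178, 0]],
    [[0, 0, 0], [0, 0, -0.19]],
    [[0, 0, 0], [0, 0, -0.19]],
    [[0, 0, 0], [0, 0, -0.19]],
    [[0, 0, 0], [0, 0, -0.19]],
    [[0, 0, 0], [0, 0, -0.19]],
    [[0, 0, 0], [0, 0, -0.19]],
    [[0, 0, 0], [0, 0, -0.19]],
    [[0, 0, 0], [0, 0, -0.19]],
    [[0, 0, 0], [0, 0, -0.19]],
    [[0, 0, 0], [0, 0, -0.19]],
    [[0, 0, 0], [0, 0, 0]],
    [[0, 0, 0], [0, 0, 0]]
  ]
}}

```text
time_s: 72.0
eef_pos: [551.2, -140.5, 190.1]
ee_rot: [0.0, 1.0, -0.02, -0.0]
force: [0.6, 0.2, -7.9]
grip_width: 0.333
```

Run:
```python
from h import *
to(614.4,-347,110,-0.035)
```

```text
t 72.0 tcp [ 551.2 -140.5  190.1] psi -0.0397 w 0.333 F [ 0.6  0.2 -7.9]
 shift tot [0.0952 0.2718 0.107 ]  mm [ 71.4 203.8  80.2]  minrows 4.607700297054134  turn tot [ 0.0008  0.0001 -0.006 ]  minrows 0.03176993895819918
```

Call:
{"fn": "play_rows", "kwargs": {
  "steps": [
    [[0.0159, 0.0453, 0.009], [0, 0, 0]],
    [[0.0159, 0.0453, 0.009], [0, 0, 0]],
    [[0.0159, 0.0453, 0.009], [0, 0, 0]],
    [[0.0159, 0.0453, 0.009], [0, 0, 0]],
    [[0.0159, 0.0453, 0.009], [0, 0, 0]],
    [[0.0157, 0.0453, 0.009], [0, 0, -0.006]],
    [[0, 0, 0.025], [0, 0, 0]],
    [[0, 0, 0.027], [0, 0, 0]],
    [[0, 0, 0], [0, 0, 0]],
    [[0, 0, 0], [0, 0, 0]]
  ]
}}

```text
time_s: 73.0
eef_pos: [615.4, -346.4, 110.8]
ee_rot: [0.0, 1.0, -0.016, -0.0]
force: [-0.6, -0.2, -7.5]
grip_width: 0.333
```

Run:
```python
from h import *
to(614.4,-347,40.5,-0.035)
```

```text
t 73.0 tcp [ 615.4 -346.4  110.8] psi -0.0326 w 0.333 F [-0.6 -0.2 -7.5]
 shift tot [-0.0013  0.0008  0.0938]  mm [-1.   0.6 70.3]  minrows 1.4069159197265428  turn tot [0.0001 0.0003 0.003 ]  minrows 0.016012098847492277
```

Call:
{"fn": "play_rows", "kwargs": {
  "steps": [
    [[-0.001, 0.0005, 0.035], [0, 0, 0]],
    [[0, 0, 0.028], [0, 0, 0]],
    [[0, 0, 0.016], [0, 0, 0]],
    [[0, 0, 0.008], [0, 0, 0]],
    [[0, 0, 0.003], [0, 0, 0]],
    [[0, 0, 0.001], [0, 0, 0]],
    [[0, 0, 0], [0, 0, 0]]
  ]
}}

```text
time_s: 73.7
eef_pos: [615.0, -347.0, 43.3]
ee_rot: [0.001, 1.0, -0.015, 0.001]
force: [-0.1, -0.8, -8.4]
grip_width: 0.332
```

Call:
{"fn": "play_rows", "kwargs": {
  "steps": [
    [[0, 0, 0.001], [0, 0, 0]],
    [[0, 0, 0.001], [0, 0, 0]],
    [[0, 0, 0], [0, 0, 0]]
  ]
}}

```text
time_s: 74.0
eef_pos: [614.6, -346.7, 40.8]
ee_rot: [0.0, 1.0, -0.016, 0.0]
force: [0.2, 0.8, -9.0]
grip_width: 0.333
```

Call:
{"fn": "play_rows", "kwargs": {
  "steps": [
    [[0, 0, 0.001], [0, 0, 0]],
    [[0, 0, 0.0007], [0, 0, 0]],
    [[0, 0, 0], [0, 0, 0]]
  ]
}}

```text
time_s: 74.3
eef_pos: [614.7, -346.7, 40.6]
ee_rot: [0.0, 1.0, -0.015, 0.0]
force: [-3.1, 3.1, 3.6]
grip_width: 0.33
```

Call:
{"fn": "play_rows", "kwargs": {
  "steps": [
    [[0, 0, 0], [0, 0, 0]],
    [[0, 0, 0], [0, 0, 0]],
    [[0, 0, 0], [0, 0, 0]],
    [[0, 0, 0], [0, 0, 0]],
    [[0, 0, -0.02], [0, 0, 0]],
    [[0, 0, -0.04], [0, 0, 0]],
    [[0, 0, -0.05], [0, 0, 0]],
    [[0, 0, -0.02], [0, 0, 0]],
    [[0, 0, 0], [0, 0, 0]]
  ],
  "grip": 0.5
}}

```text
time_s: 75.2
eef_pos: [615.5, -347.3, 140.3]
ee_rot: [0.002, 1.0, -0.015, 0.002]
force: [0.2, 0.5, 0.1]
grip_width: 0.504
```

Run:
```python
from h import *
to(555,-62.8,140,-0.037)
crop("side",280,200,400,310,6,"s32.png")
```

```text
t 75.2 tcp [ 615.5 -347.3  140.3] psi -0.0309 w 0.504 F [0.2 0.5 0.1]
 shift tot [-0.0923 -0.3767 -0.0013]  mm [ -69.3 -282.5   -1. ]  minrows 5.817590549967707  turn tot [ 0.0042 -0.0057  0.0078]  minrows 0.055179450738284605
```

View pics/s32.png

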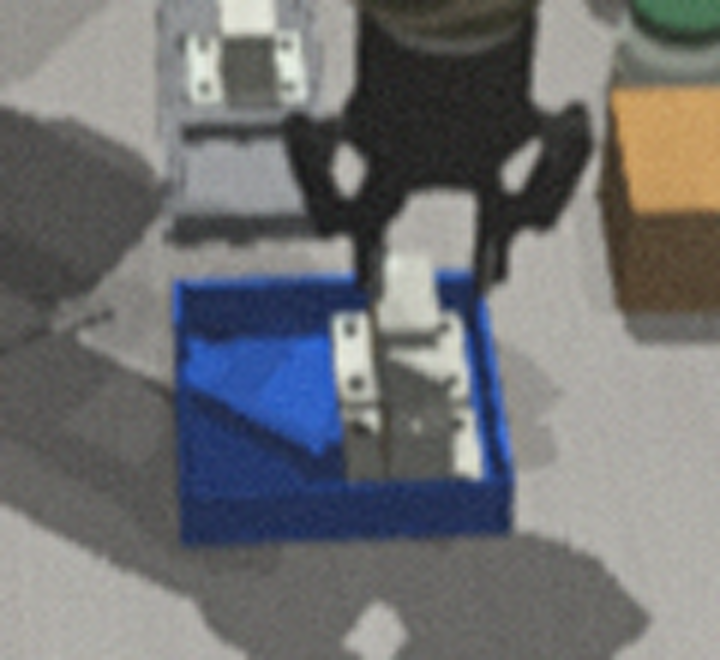

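Both are in. Now block 3.

Call:
{"fn": "play_rows", "kwargs": {
  "steps": [
    [[-0.0132, -0.0538, 0], [0, 0, 0]],
    [[-0.0132, -0.0538, 0], [0, 0, 0]],
    [[-0.0132, -0.0538, 0], [0, 0, 0]],
    [[-0.0132, -0.0538, 0], [0, 0, 0]],
    [[-0.0132, -0.0538, 0], [0, 0, 0]],
    [[-0.0132, -0.0538, 0], [0, 0, 0]],
    [[-0.0131, -0.0539, 0], [0, 0, 0.006]],
    [[0, 0, 0], [0, 0, 0]],
    [[0, 0, 0], [0, 0, 0]]
  ],
  "grip": 0.2
}}

```text
time_s: 76.15
eef_pos: [553.5, -61.5, 135.7]
ee_rot: [-0.0, 1.0, -0.017, -0.001]
force: [0.1, -0.1, 0.9]
grip_width: 0.805
```

Run:
```python
from h import *
to(555,-62.8,41.2,-0.037)
```

```text
t 76.15 tcp [553.5 -61.5 135.7] psi -0.0343 w 0.805 F [ 0.1 -0.1  0.9]
 shift tot [0.0023 0.0018 0.126 ]  mm [ 1.7  1.3 94.5]  minrows 1.8898011869165665  turn tot [-0.0006  0.0029  0.0035]  minrows 0.024139975089698718
```

Call:
{"fn": "play_rows", "kwargs": {
  "steps": [
    [[0.0022, 0.001, 0.045], [0, 0, 0.002]],
    [[0, 0, 0.04], [0, 0, 0]],
    [[0, 0, 0.025], [0, 0, 0]],
    [[0, 0, 0.0155], [0, 0, 0]],
    [[0, 0, 0], [0, 0, 0]]
  ]
}}

```text
time_s: 76.65
eef_pos: [555.0, -63.5, 41.1]
ee_rot: [-0.0, 1.0, -0.019, -0.002]
force: [-1.0, -0.4, 0.2]
grip_width: 0.8
```

Call:
{"fn": "play_rows", "kwargs": {
  "steps": [
    [[0, 0, 0], [0, 0, 0]],
    [[0, 0, 0], [0, 0, 0]],
    [[0, 0, 0], [0, 0, 0]],
    [[0, 0, 0], [0, 0, 0]],
    [[0, 0, 0], [0, 0, 0]],
    [[0, 0, 0], [0, 0, 0]],
    [[0, 0, 0], [0, 0, 0]],
    [[0, 0, 0], [0, 0, 0]],
    [[0, 0, 0], [0, 0, 0]],
    [[0, 0, 0], [0, 0, 0]]
  ],
  "grip": 1.0,
  "squeeze": 100
}}

```text
time_s: 77.65
eef_pos: [555.1, -63.1, 44.0]
ee_rot: [0.0, 1.0, -0.018, -0.001]
force: [-8.6, -0.8, 10.0]
grip_width: 0.332
```

Call:
{"fn": "play_rows", "kwargs": {
  "steps": [
    [[0, 0, -0.01], [0, 0, 0]],
    [[0, 0, -0.03], [0, 0, 0]],
    [[0, 0, -0.05], [0, 0, 0]],
    [[0, 0, -0.06], [0, 0, 0]],
    [[0, 0, -0.05], [0, 0, 0]],
    [[0, 0, 0], [0, 0, 0]]
  ]
}}

```text
time_s: 78.25
eef_pos: [557.6, -63.4, 197.8]
ee_rot: [0.001, 1.0, -0.019, 0.005]
force: [1.6, -1.4, -7.9]
grip_width: 0.332
```

Call:
{"fn": "play_rows", "kwargs": {
  "steps": [
    [[0, 0.052, 0], [0, 0, 0]],
    [[0, 0.052, 0], [0, 0, 0]],
    [[0, 0, 0], [0, 0, 0.19]],
    [[0, 0, 0], [0, 0, 0.19]],
    [[0, 0, 0], [0, 0, 0.19]],
    [[0, 0, 0], [0, 0, 0.19]],
    [[0, 0, 0], [0, 0, 0.19]],
    [[0, 0, 0], [0, 0, 0.19]],
    [[0, 0, 0], [0, 0, 0.19]],
    [[0, 0, 0], [0, 0, 0.19]],
    [[0, 0, 0], [0, 0, 0.19]],
    [[0, 0, 0], [0, 0, 0.19]],
    [[0, 0, 0], [0, 0.178, 0]],
    [[0, 0, 0], [0, 0.178, 0]],
    [[0, 0, 0], [0, 0.178, 0]],
    [[0, 0, 0], [0, 0.178, 0]],
    [[0, 0, 0], [0, 0.178, 0]],
    [[0, 0, 0], [0, 0, 0]],
    [[0, 0, 0], [0, 0, 0]]
  ]
}}

```text
time_s: 80.15
eef_pos: [552.4, -140.1, 190.7]
ee_rot: [0.236, 0.679, -0.65, 0.244]
force: [0.0, -0.5, -8.6]
grip_width: 0.333
```

```bash
python3 show.py s33.png
```

```text
[ 552.35954358 -140.06037915  190.65260463] [ 0.03448335 -0.76787448  0.63967155] [-0.17  0.46  1.57 -0.78  1.1   1.72] 0.33302330735167507 [ 7.37582683e-04 -4.68032860e-01 -8.61363169e+00] 80.15
[322 186]
```

View pics/s33.png

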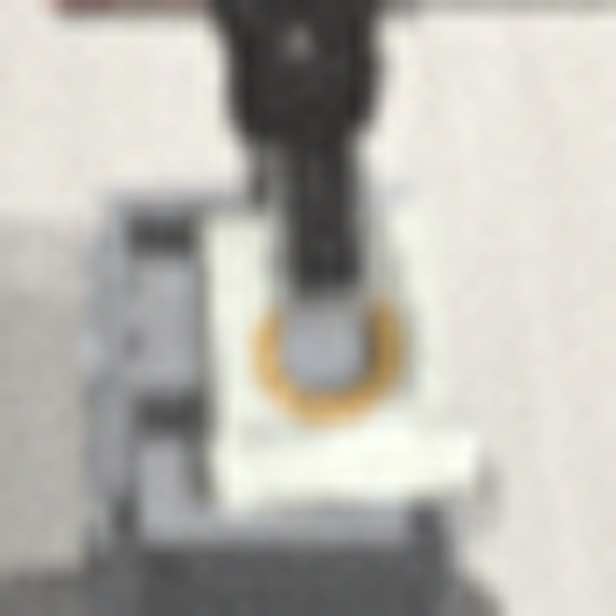

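Call:
{"fn": "play_rows", "kwargs": {
  "steps": [
    [[0, 0, 0], [0, -0.178, 0]],
    [[0, 0, 0], [0, -0.178, 0]],
    [[0, 0, 0], [0, -0.178, 0]],
    [[0, 0, 0], [0, -0.178, 0]],
    [[0, 0, 0], [0, -0.178, 0]],
    [[0, 0, 0], [0, 0, -0.19]],
    [[0, 0, 0], [0, 0, -0.19]],
    [[0, 0, 0], [0, 0, -0.19]],
    [[0, 0, 0], [0, 0, -0.19]],
    [[0, 0, 0], [0, 0, -0.19]],
    [[0, 0, 0], [0, 0, -0.19]],
    [[0, 0, 0], [0, 0, -0.19]],
    [[0, 0, 0], [0, 0, -0.19]],
    [[0, 0, 0], [0, 0, -0.19]],
    [[0, 0, 0], [0, 0, -0.19]],
    [[0, 0, 0], [0, 0, 0]],
    [[0, 0, 0], [0, 0, 0]]
  ]
}}

```text
time_s: 82.15
eef_pos: [552.8, -141.3, 193.0]
ee_rot: [0.0, 1.0, -0.021, 0.0]
force: [0.8, 0.5, -9.1]
grip_width: 0.331
```

Run:
```python
from h import *
to(542.5,-284,125,-0.035)
```

```text
t 82.15 tcp [ 552.8 -141.3  193. ] psi -0.0413 w 0.331 F [ 0.8  0.5 -9.1]
 shift tot [-0.0058  0.1906  0.0908]  mm [ -4.4 142.9  68.1]  minrows 3.1678175720209456  turn tot [ 0.0008 -0.     -0.008 ]  minrows 0.04239599424609072
```

Call:
{"fn": "play_rows", "kwargs": {
  "steps": [
    [[-0.0014, 0.0476, 0.0227], [0, 0, 0]],
    [[-0.0014, 0.0476, 0.0227], [0, 0, 0]],
    [[-0.0014, 0.0476, 0.0227], [0, 0, 0]],
    [[-0.0016, 0.0478, 0.0227], [0, 0, -0.007]],
    [[0, 0, 0.02], [0, 0, 0]],
    [[0, 0, 0], [0, 0, 0]],
    [[0, 0, 0], [0, 0, 0]]
  ]
}}

```text
time_s: 82.85
eef_pos: [543.4, -283.3, 110.2]
ee_rot: [0.0, 1.0, -0.017, 0.0]
force: [0.9, 0.7, -7.7]
grip_width: 0.33
```

Run:
```python
from h import *
to(542.5,-284,44,-0.035)
crop("side",280,200,400,310,6,"s34.png")
```

```text
t 82.85 tcp [ 543.4 -283.3  110.2] psi -0.0331 w 0.33 F [ 0.9  0.7 -7.7]
 shift tot [-0.0011  0.001   0.0882]  mm [-0.8  0.7 66.2]  minrows 1.323476135140281  turn tot [ 0.     -0.      0.0024]  minrows 0.012807015880927863
```

View pics/s34.png

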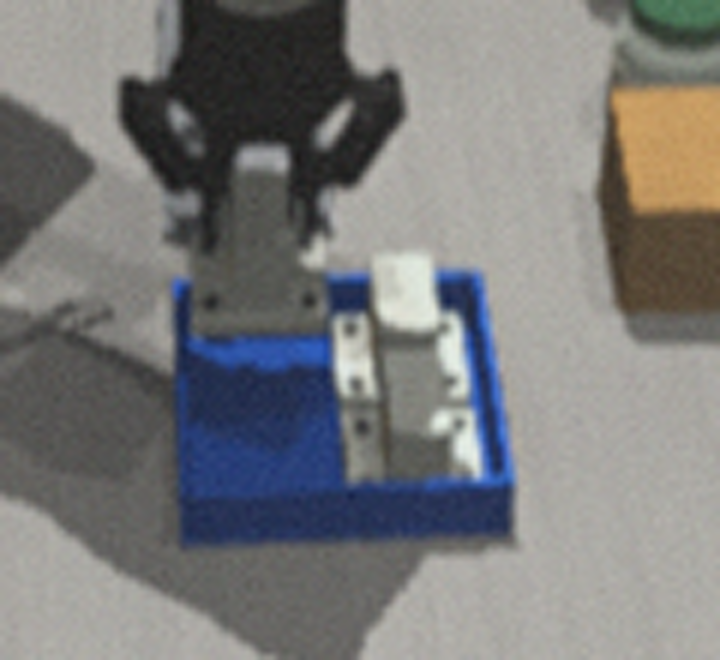

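Call:
{"fn": "play_rows", "kwargs": {
  "steps": [
    [[0, 0, 0.035], [0, 0, 0]],
    [[0, 0, 0.025], [0, 0, 0]],
    [[0, 0, 0.016], [0, 0, 0]],
    [[0, 0, 0.008], [0, 0, 0]],
    [[0, 0, 0.003], [0, 0, 0]],
    [[0, 0, 0], [0, 0, 0]]
  ]
}}

```text
time_s: 83.5
eef_pos: [543.6, -283.7, 45.2]
ee_rot: [0.0, 1.0, -0.016, 0.0]
force: [-0.4, -0.6, -8.7]
grip_width: 0.328
```

Call:
{"fn": "play_rows", "kwargs": {
  "steps": [
    [[0, 0, 0.001], [0, 0, 0]],
    [[0, 0, 0.001], [0, 0, 0]],
    [[0, 0, 0], [0, 0, 0]]
  ]
}}

```text
time_s: 83.8
eef_pos: [543.3, -283.7, 43.2]
ee_rot: [0.0, 1.0, -0.016, 0.0]
force: [0.2, -0.1, -8.1]
grip_width: 0.327
```

Call:
{"fn": "play_rows", "kwargs": {
  "steps": [
    [[0, 0, 0.001], [0, 0, 0]],
    [[0, 0, 0], [0, 0, 0]]
  ]
}}

```text
time_s: 84.0
eef_pos: [543.3, -283.7, 43.1]
ee_rot: [0.0, 1.0, -0.016, 0.0]
force: [-4.6, 2.0, 1.7]
grip_width: 0.331
```

Contact. Release, lift and move the arm aside for a final look.

Call:
{"fn": "play_rows", "kwargs": {
  "steps": [
    [[0, 0, 0], [0, 0, 0]],
    [[0, 0, 0], [0, 0, 0]],
    [[0, 0, 0], [0, 0, 0]],
    [[0, 0, 0], [0, 0, 0]],
    [[0, 0, -0.02], [0, 0, 0]],
    [[0, 0, -0.04], [0, 0, 0]],
    [[0, 0, -0.05], [0, 0, 0]],
    [[0, 0, -0.05], [0, 0, 0]],
    [[-0.06, 0, 0], [0, 0, 0]],
    [[-0.06, 0, 0], [0, 0, 0]],
    [[-0.06, 0, 0], [0, 0, 0]],
    [[-0.03, 0, 0], [0, 0, 0]],
    [[0, 0, 0], [0, 0, 0]],
    [[0, 0, 0], [0, 0, 0]]
  ],
  "grip": 0.5
}}

```text
time_s: 85.4
eef_pos: [386.1, -279.0, 163.4]
ee_rot: [0.001, 1.0, -0.016, 0.001]
force: [0.5, -0.3, -0.0]
grip_width: 0.499
```

Run:
```python
from h import *
a=crop("side",200,110,440,320,3.3,"s35.png"); b=crop("top",180,110,440,280,3,"t35.png")
to(390,-280,160,-0.035)
```

```text
t 85.5 tcp [ 386.6 -278.8  162.7] psi -0.0312 w 0.5 F [-0.   0.2  0.1]
 shift tot [0.0046 0.0015 0.0036]  mm [3.5 1.1 2.7]  minrows 0.09080326376214051  turn tot [ 0.001  -0.0011  0.0048]  minrows 0.026182427873073354
```

View pics/s35.png

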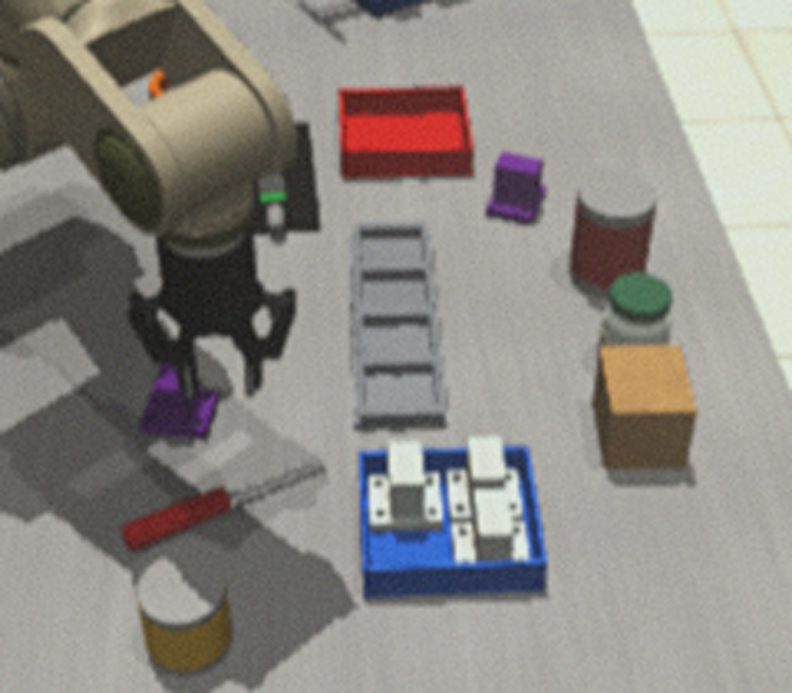

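View pics/t35.png

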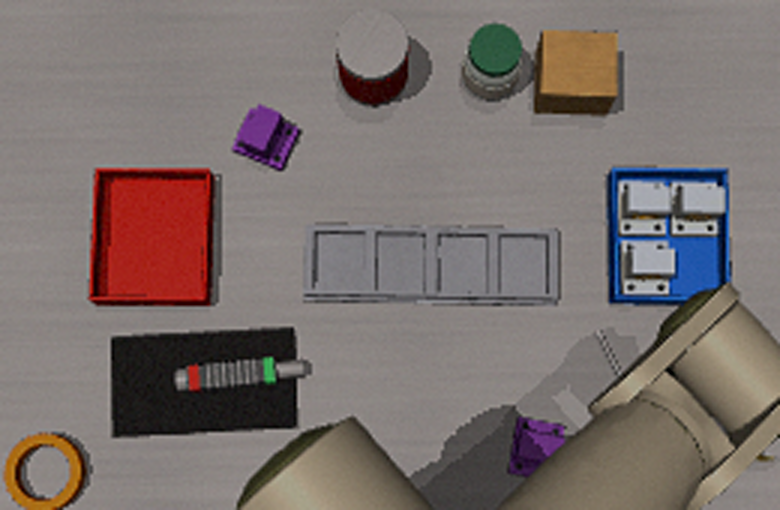

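```bash
cat > gf.py <<'E'
from fit import *
ims={"top":np.mean([cams.capture("top").astype(float) for _ in range(5)],0).astype(np.uint8)}
G=[((-52,-14,14),(52,-14,14)),((-52,14,14),(52,14,14)),((52,-10,0),(86,-10,0)),((52,10,0),(86,10,0)),((86,-10,0),(86,10,0)),((-66,-12.5,0),(-66,12.5,0))]
h=cv2.cvtColor(ims["top"],cv2.COLOR_RGB2HSV).astype(int); H,S,V=h[...,0],h[...,1],h[...,2]
out=[]
for m in((S>110)&(V>60)&((H<10)|(H>170)),(S>110)&(V>60)&(H>50)&(H<80)):
    M=np.zeros_like(m); M[218:258,216:290]=m[218:258,216:290]
    ys,xs=np.nonzero(M); w=S[ys,xs]; c=[(xs*w).sum()/w.sum(),(ys*w).sum()/w.sum()]; out.append(unproj("top",[c],30)[0]); print(c,out[-1],len(xs))
d=out[1]-out[0]; print("mid",(out[0]+out[1])/2,"yaw",np.arctan2(d[1],d[0]),np.linalg.norm(d))
m=(out[0]+out[1])/2
v,q,P=fit(ims,G,(m[0],m[1],np.arctan2(d[1],d[0])),18,r=6,cams_=("top",)); print(v,q)
draw(ims,"top",[P],212,215,290,260,10,"gf.png")
E
python3 gf.py
```

```text
[np.float64(244.29696472518458), np.float64(235.54290401968828)] [418.60471688 254.26507948  30.        ] 30
[np.float64(269.23658291457286), np.float64(233.27276381909547)] [425.04633205 166.66764007  30.        ] 31
mid [421.82552447 210.46635977  30.        ] yaw -1.4973918819365435 87.83396721197958
[422.67101188 212.67518598  -1.49696086] -150.4030303955078
```

View pics/gf.png

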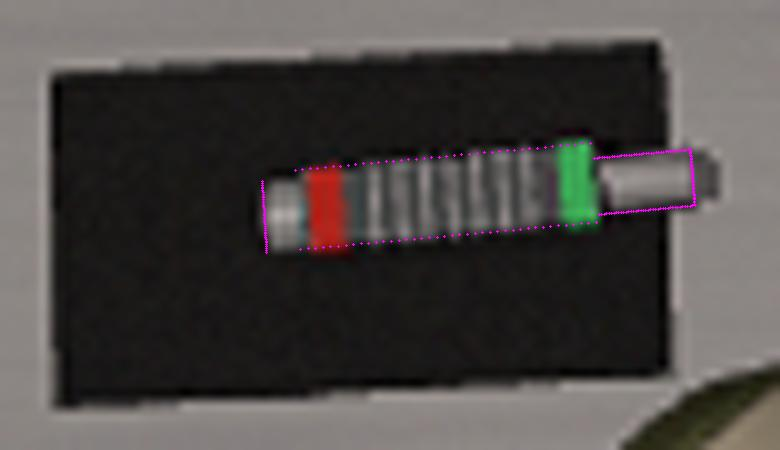

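```bash
python3 -c "
from h import *
to(421.8,210.7,140,0.074)"
```

```text
t 85.75 tcp [ 386.2 -278.5  162.1] psi -0.0311 w 0.496 F [-0.2  0.6  0.4]
 shift tot [ 0.0272 -0.6534  0.0296]  mm [  20.4 -490.1   22.2]  minrows 9.819751980092581  turn tot [-0.0002  0.0002 -0.1338]  minrows 0.7010149027162409
```

Call:
{"fn": "play_rows", "kwargs": {
  "steps": [
    [[0.0025, -0.0594, 0.0027], [0, 0, 0]],
    [[0.0025, -0.0594, 0.0027], [0, 0, 0]],
    [[0.0025, -0.0594, 0.0027], [0, 0, 0]],
    [[0.0025, -0.0594, 0.0027], [0, 0, 0]],
    [[0.0025, -0.0594, 0.0027], [0, 0, 0]],
    [[0.0025, -0.0594, 0.0027], [0, 0, 0]],
    [[0.0025, -0.0594, 0.0027], [0, 0, 0]],
    [[0.0025, -0.0594, 0.0027], [0, 0, 0]],
    [[0.0025, -0.0594, 0.0027], [0, 0, 0]],
    [[0.0025, -0.0594, 0.0027], [0, 0, 0]],
    [[0.0022, -0.0594, 0.0026], [0, 0, -0.13]],
    [[0, 0, 0], [0, 0, 0]],
    [[0, 0, 0], [0, 0, 0]],
    [[0, 0, 0], [0, 0, 0]]
  ],
  "grip": 0.0
}}

```text
time_s: 87.15
eef_pos: [421.8, 209.9, 140.0]
ee_rot: [0.0, 0.999, 0.035, -0.0]
force: [-0.8, 0.5, -0.8]
grip_width: 1.001
```

```bash
python3 -c "
from h import *
to(421.8,210.7,8,0.074)
crop('side',230,100,340,200,7,'s36.png')"
```

```text
t 87.15 tcp [421.8 209.9 140. ] psi 0.0692 w 1.001 F [-0.8  0.5 -0.8]
 shift tot [ 1.00e-04 -1.10e-03  1.76e-01]  mm [ 1.00e-01 -8.00e-01  1.32e+02]  minrows 2.639388422399246  turn tot [ 0.0003  0.0003 -0.0061]  minrows 0.0321355459519347
```

View pics/s36.png

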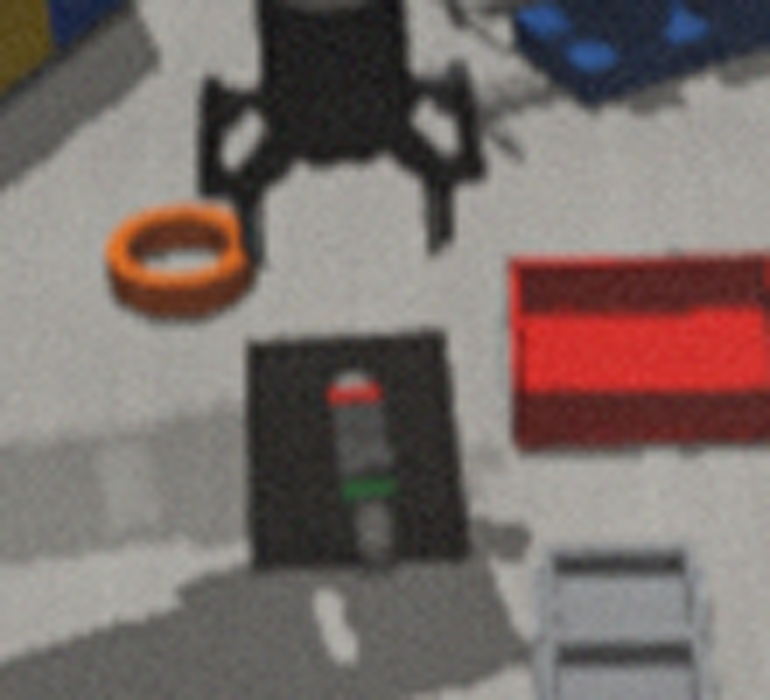

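Same gauge pose as just measured (in the last side view the tip is at the mat's near edge). Descend, grip.

Call:
{"fn": "play_rows", "kwargs": {
  "steps": [
    [[0, -0.001, 0.038], [0, 0, -0.005]],
    [[0, 0, 0.038], [0, 0, 0]],
    [[0, 0, 0.038], [0, 0, 0]],
    [[0, 0, 0.03], [0, 0, 0]],
    [[0, 0, 0.018], [0, 0, 0]],
    [[0, 0, 0.013], [0, 0, 0]],
    [[0, 0, 0], [0, 0, 0]]
  ]
}}

```text
time_s: 87.9
eef_pos: [421.4, 210.5, 8.1]
ee_rot: [0.0, 0.999, 0.036, -0.001]
force: [0.0, 0.3, -0.3]
grip_width: 1.003
```

Call:
{"fn": "play_rows", "kwargs": {
  "steps": [
    [[0, 0, 0], [0, 0, 0]],
    [[0, 0, 0], [0, 0, 0]],
    [[0, 0, 0], [0, 0, 0]],
    [[0, 0, 0], [0, 0, 0]],
    [[0, 0, 0], [0, 0, 0]],
    [[0, 0, 0], [0, 0, 0]],
    [[0, 0, 0], [0, 0, 0]],
    [[0, 0, 0], [0, 0, 0]],
    [[0, 0, 0], [0, 0, 0]],
    [[0, 0, 0], [0, 0, 0]],
    [[0, 0, 0], [0, 0, 0]],
    [[0, 0, 0], [0, 0, 0]]
  ],
  "grip": 1.0,
  "squeeze": 90
}}

```text
time_s: 89.1
eef_pos: [422.3, 211.5, 9.6]
ee_rot: [-0.0, 0.999, 0.037, 0.001]
force: [-0.7, -0.6, 7.7]
grip_width: 0.304
```

Call:
{"fn": "play_rows", "kwargs": {
  "steps": [
    [[0, 0, -0.02], [0, 0, 0]],
    [[0, 0, -0.02], [0, 0, 0]],
    [[0, 0, 0], [0, 0, 0]]
  ]
}}

```text
time_s: 89.4
eef_pos: [422.4, 211.5, 39.9]
ee_rot: [-0.0, 0.999, 0.037, 0.001]
force: [0.4, -0.3, -4.3]
grip_width: 0.312
```

```bash
python3 -c "
from h import *
to(420,246,38,0.06)"
```

```text
t 89.4 tcp [422.4 211.5  39.9] psi 0.0745 w 0.312 F [ 0.4 -0.3 -4.3]
 shift tot [ 0.0003 -0.046   0.0026]  mm [  0.2 -34.5   2. ]  minrows 0.6917919430411773  turn tot [-0.0005 -0.0033  0.0184]  minrows 0.09801250933711178
```

Call:
{"fn": "play_rows", "kwargs": {
  "steps": [
    [[0, -0.023, 0], [0, 0, 0.018]],
    [[0, -0.023, 0], [0, 0, 0]],
    [[0, 0, 0.02], [0, 0, 0]],
    [[0, 0, 0.012], [0, 0, 0]],
    [[0, 0, 0.006], [0, 0, 0]],
    [[0, 0, 0], [0, 0, 0]],
    [[0, 0, 0], [0, 0, 0]]
  ]
}}

```text
time_s: 90.1
eef_pos: [419.4, 245.5, 10.1]
ee_rot: [0.0, 1.0, 0.03, -0.0]
force: [0.4, 0.0, -3.7]
grip_width: 0.306
```

Call:
{"fn": "play_rows", "kwargs": {
  "steps": [
    [[0, 0, 0.001], [0, 0, 0]],
    [[0, 0, 0], [0, 0, 0]],
    [[0, 0, 0], [0, 0, 0]]
  ]
}}

```text
time_s: 90.4
eef_pos: [419.5, 245.6, 9.6]
ee_rot: [0.0, 1.0, 0.03, 0.0]
force: [-0.6, -2.1, 0.5]
grip_width: 0.307
```

Contact. Release and withdraw.

Call:
{"fn": "play_rows", "kwargs": {
  "steps": [
    [[0, 0, 0.0005], [0, 0, 0]],
    [[0, 0, 0], [0, 0, 0]]
  ]
}}

```text
time_s: 90.6
eef_pos: [419.5, 245.6, 9.6]
ee_rot: [0.0, 1.0, 0.03, 0.0]
force: [-2.1, -3.6, 6.7]
grip_width: 0.309
```

Call:
{"fn": "play_rows", "kwargs": {
  "steps": [
    [[0, 0, 0], [0, 0, 0]],
    [[0, 0, 0], [0, 0, 0]],
    [[0, 0, 0], [0, 0, 0]],
    [[0, 0, 0], [0, 0, 0]],
    [[0, 0, 0], [0, 0, 0]],
    [[0, 0, 0], [0, 0, 0]],
    [[0, 0, -0.02], [0, 0, 0]],
    [[0, 0, -0.05], [0, 0, 0]],
    [[0, 0, -0.06], [0, 0, 0]],
    [[0, 0, -0.06], [0, 0, 0]],
    [[0, 0.06, 0], [0, 0, 0]],
    [[0, 0.06, 0], [0, 0, 0]],
    [[0, 0.06, 0], [0, 0, 0]],
    [[0, 0.06, 0], [0, 0, 0]],
    [[0, 0.06, 0], [0, 0, 0]],
    [[0, 0.06, 0], [0, 0, 0]],
    [[0, 0.06, 0], [0, 0, 0]],
    [[0, 0.06, 0], [0, 0, 0]],
    [[0, 0, 0], [0, 0, 0]],
    [[0, 0, 0], [0, 0, 0]]
  ],
  "grip": 0.2
}}

```text
time_s: 92.6
eef_pos: [440.8, -114.0, 151.5]
ee_rot: [-0.0, 1.0, 0.029, -0.0]
force: [-0.6, 1.2, -0.3]
grip_width: 0.799
```

```bash
python3 gf.py
python3 - <<'E'
from h import *
a=crop("side",200,110,440,320,3.3,"s37.png"); b=crop("top",180,110,440,280,3,"t37.png")
to(390,-280,160,-0.035)
E
```

```text
[np.float64(234.45942755975213), np.float64(236.27751549129536)] [416.63284304 288.77431667  30.        ] 34
[np.float64(259.3946632235851), np.float64(234.36647299332904)] [421.80621747 201.25653754  30.        ] 30
mid [419.21953026 245.01542711  30.        ] yaw -1.5117527658923366 87.67055073185645
[419.3288031  247.39321245  -1.50831108] -166.46177673339844
t 92.95 tcp [ 441.1 -112.9  151.7] psi 0.0615 w 0.801 F [-0.6  0.   0. ]
 shift tot [-0.0817  0.2182 -0.011 ]  mm [-61.2 163.7  -8.3]  minrows 3.4987764566540474  turn tot [ 1.000e-04 -2.000e-04  1.228e-01]  minrows 0.6435460752112768
```

View pics/t37.png

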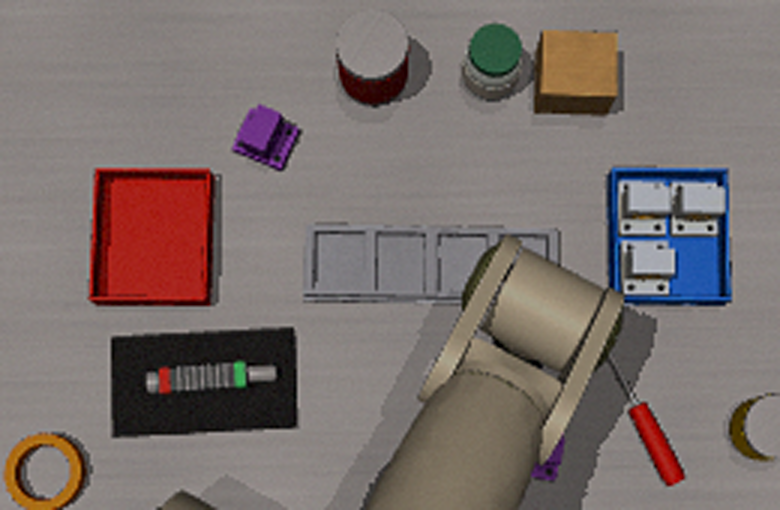

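View pics/s37.png

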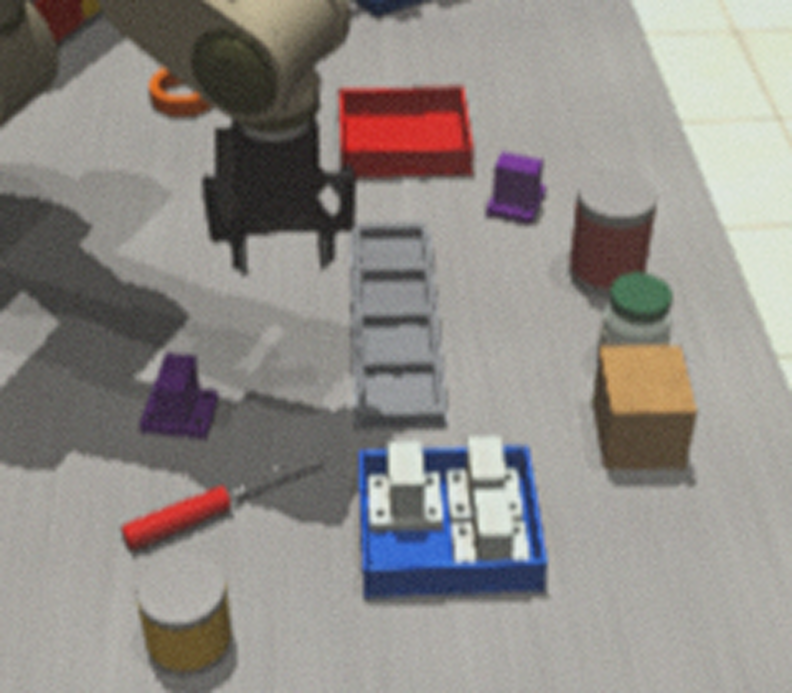

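```bash
python3 -c "
from rig import ctrl
print(ctrl.finish_job(), ctrl.sense()['time_s'])"
```

```text
the job is handed in; nothing more can be done
the job is handed in; nothing more can be done
```

I gauged the three blocks (pockets 1 to 3, left to right; the fourth pocket was empty). All three refused the no-go end, so all three are in the blue crate and the red crate is empty. The job was handed in at about 93 s of the 210 s.

- **Go end:** it went fully home in every bore, with the shoulder against the face at 18–24 N.
- **No-go end:** each block stopped it at the face, about 12.5 mm short of where the go end had stopped. I pressed with 27 N on blocks 1 and 2. On block 3 I pressed with 18 N, then slid it sideways and upward a few millimetres, and it still did not enter.
- **Extra check:** because all three refused it, I tilted each block toward the side camera. All three show the same thick brass ring, about 22 mm inside. For this I took block 1 back out of the crate briefly and returned it.
- **Gauge:** it was knocked about 30 mm after I first laid it down, so its go end overhung the mat. I picked it up and laid it near the mat's centre again.
- **Last pictures:** the three blocks sit flat in the blue crate, the gauge lies wholly on its mat and the rack is empty. The bystanders and purple look-alikes in view are where they were, and the gripper is clear of everything.
- **Disagreement:** the camera estimates of the blue crate and rack positions differed by up to about 10 mm between views. I settled them with overlays, and every block went into place without trouble.

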